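# Crate the empties and slide the crate across the bar

### The arm

A 6-joint arm with a two-finger parallel gripper is mounted at the origin on the work surface. World frame = base frame: x ahead of the robot, y to its left, z up, the work surface at z = 0. Lengths are in mm, angles in rad, forces in N, time in s.
With the tool pointing down it reaches from about 300 to 1000 mm from the base axis. Payload 5.1 kg.
Tool frame: the origin (TCP) lies on the centre line of the jaws, within the pads' length; the fingertips stand manip.nose_length ahead of it and the grasp point (between the pads) is the TCP (manip.nose_length is the distance from the TCP to the fingertips, in mm); x points along the fingers, y is the direction in which the jaws open and shut, and the axes are right-handed (so a half turn about x gives the same grasp; the last joint's range is limited). The gripper opens to 95 mm and grips with 3 to 60 N. Pads are 20 mm wide; open, the fingers measure 119 mm over their backs; the gripper's body (75 mm by 180 mm) begins 59 mm behind the grasp point.
Start: joints at [-0.083, 0.124, 1.65, -0, 1.367, -0.083], TCP at [649.988, -0.028, 204.856] pointing down, gripper open.
Joint ranges: [-2.61, 2.61], [-1.02, 2.33], [0.03, 2.71], [-1.35, 4.49], [0.32, 2.68], [-2.91, 2.91]. Speed limits (rad/s): [2.57, 2.57, 3.14, 3.14, 3.14, 3.14].

### API

Orientations are given as a rotation vector (axis times angle).
In Python, from bench import manip gives the robot as it stands.
- The arm moves only by the tool carry_out, never from a script. Its argument "moves" is a list of rows, each an object of numbers: "tx", "ty", "tz": the shift along the tool's x, y, z in mm; "wx", "wy", "wz": the turn, a rotation vector about the tool's x, y, z in degrees. A call has 1 to 20 rows; each row shifts and turns the commanded pose from where the row before left it, along the tool's axes as they then stand; what a row does not reach is not made up. A row lasts 1/10 s, in which the tool goes at most 50 mm and 8.59 degrees, less where a joint would pass 70% of its speed; a pose out of reach is approached as far as the arm can. A call is refused whole if a number of a shift passes 50 or a number of a turn 8.59, either way. A call with a gripper value outside its range is refused whole. "claw" is the closure, from 0 (fully open) to 1 (shut), set as the call begins (left out, the last holds). The fingers move at their own pace and stop on an object; "grip_force" is the grip in N (left out, the last holds). Time passes only in rows, so rows that do not move let the fingers close. It gives the time, the measured TCP pose, the force and the opening at its end, in the units of the state.
- manip.state(): the state, without advancing time (a new reading comes with each control period).
- manip.read_camera(name): name is "scene" or "side" or "wrist"; returns a dict with "color" (420x560x3 uint8, red, green, blue), "depth" (420x560 float32, mm along the optical axis (not along the pixel's ray), 0 where there is no reading), "fovy" (degrees; the focal length in pixels is half the picture's height over the tangent of half this angle, whatever the lens; pixels are square), "cx", "cy" (the principal point, pixels), "D" ([k1, k2, p1, p2, k3] as OpenCV has them; the pictures are not rectified), "R" (3x3) and "t" (3): a world point X has camera coordinates R X + t; the wrist camera has in their place "tool_from_camera" (4x4, takes a point from camera to tool coordinates, whose origin is the TCP and whose axes are the tool frame's). Camera axes: x right, y down, z forward; pixel columns grow to the right and rows downward; lengths in mm; the calibration is good to about 2 mm. A picture is of the moment at which its call begins: read the wrist's pose just before it.
- manip.finish_job(): hands the job in, once; it reports no verdict.
The state is a dict: "time": time; "qpos": joint angles; "dq": joint speeds; "joint_efforts": joint torques, N m; "ee_pos": TCP position; "orientation": TCP orientation; "force": force on the tool from outside, world axes, zero at the start; "ft_torque": the same for the moment, N m; "gripper_width": finger opening in mm.
Only numpy, scipy, OpenCV 4.12 (cv2) and the standard library are available. Lean on these libraries where they do the work, as an engineer would, in place of code of your own. Each camera call takes 0.05 s, during which the arm holds its last target.

### The job

Put the empty small bottles standing about the counter upright into free pockets of the black crate, one to a pocket, without dropping them. Then take the crate slide's wooden grip and raise that end slowly, only until the loaded crate starts to slide by itself; hold the board at that angle while the crate glides gently down to the stop, then lower the board flat again and let go. Do not disturb the other things on the counter.

Things in the scene. Friction and masses are not known exactly. Their poses are not given: they have to be found in the camera images.
- board (a joint): tilt of the slide's hinged board in rad: 0 lying flat, growing as its near end (the end with the wooden hand grip) is raised; it can go to 0.8. The hinge is at the far end, and is well damped (3 N m s/rad), so the board sinks slowly to flat if let go. Raising it with a full crate takes about 12 N at the grip
- hinge (a point): point on the hinge line of the slide, mid width, on the fixed frame, 42 mm above the counter. Its x axis (level) points along the slide from the grip end to the stop end; y is the hinge axis, z up. It never moves in a run
- stop (a point): point on the tilting board, mid width, on the board's upper face where it meets the near face of the end stop; 15 mm from the hinge towards the grip and 8 mm above the hinge line when flat. x along the board towards the far end, z square to the board. The crate is home when its side touches the stop, i.e. its origin is 72 mm from this point along -x
- grip (a point): middle of the wooden hand grip at the board's near end, 350 mm from the hinge along the board and level with the hinge line when flat (42 mm above the counter). The grip is a bar lying along the board's x, 24 mm wide (y) and 18 mm thick, free from 290 mm to 373 mm from the hinge, then a 36 mm wide end bead to 387 mm. It can be pinched from above, fingers closing along y
- crate: black open crate with eight square pockets (2 by 4), 144 mm (x, along the slide) by 284 mm (y) by 70 mm tall, weighing about 350 g, standing on the board between two side guides 22 mm high (3 mm play each side). Outer walls and dividers 4 mm, dividers 56 mm high above a 4 mm floor; pocket centres at x = -35 or +35 mm and y = -105, -35, +35 or +105 mm, each pocket about 66 mm square. Origin: centre of its underside. Up to two pockets already hold a bottle
- bottle1: standing on the counter beside the slide at the start; a small uncapped amber glass bottle with a paper band, 140 mm tall: body 60 mm across up to 76 mm, shoulder to 100 mm, neck 30 mm across from 100 to 131 mm, a 33 mm lip on top; about 140 g, thick base, centre of gravity 31 mm up. Origin: centre of its underside, z up its axis. None if absent
- bottle2: standing on the counter beside the slide at the start; a small uncapped amber glass bottle with a paper band, 140 mm tall: body 60 mm across up to 76 mm, shoulder to 100 mm, neck 30 mm across from 100 to 131 mm, a 33 mm lip on top; about 140 g, thick base, centre of gravity 31 mm up. Origin: centre of its underside, z up its axis. None if absent
- bottle3: standing on the counter beside the slide at the start; a small uncapped amber glass bottle with a paper band, 140 mm tall: body 60 mm across up to 76 mm, shoulder to 100 mm, neck 30 mm across from 100 to 131 mm, a 33 mm lip on top; about 140 g, thick base, centre of gravity 31 mm up. Origin: centre of its underside, z up its axis. None if absent
- bottle4: standing on the counter beside the slide at the start; a small uncapped amber glass bottle with a paper band, 140 mm tall: body 60 mm across up to 76 mm, shoulder to 100 mm, neck 30 mm across from 100 to 131 mm, a 33 mm lip on top; about 140 g, thick base, centre of gravity 31 mm up. Origin: centre of its underside, z up its axis. None if absent
- bottle5: standing on the counter beside the slide at the start; a small uncapped amber glass bottle with a paper band, 140 mm tall: body 60 mm across up to 76 mm, shoulder to 100 mm, neck 30 mm across from 100 to 131 mm, a 33 mm lip on top; about 140 g, thick base, centre of gravity 31 mm up. Origin: centre of its underside, z up its axis. None if absent
- bottle6: standing on the counter beside the slide at the start; a small uncapped amber glass bottle with a paper band, 140 mm tall: body 60 mm across up to 76 mm, shoulder to 100 mm, neck 30 mm across from 100 to 131 mm, a 33 mm lip on top; about 140 g, thick base, centre of gravity 31 mm up. Origin: centre of its underside, z up its axis. None if absent
- bottle7: standing in one of the crate's pockets at the start; a small uncapped amber glass bottle with a paper band, 140 mm tall: body 60 mm across up to 76 mm, shoulder to 100 mm, neck 30 mm across from 100 to 131 mm, a 33 mm lip on top; about 140 g, thick base, centre of gravity 31 mm up. Origin: centre of its underside, z up its axis. None if absent
- bottle8: standing in one of the crate's pockets at the start; a small uncapped amber glass bottle with a paper band, 140 mm tall: body 60 mm across up to 76 mm, shoulder to 100 mm, neck 30 mm across from 100 to 131 mm, a 33 mm lip on top; about 140 g, thick base, centre of gravity 31 mm up. Origin: centre of its underside, z up its axis. None if absent
- bottle9: standing in one of the crate's pockets at the start; a small uncapped amber glass bottle with a paper band, 140 mm tall: body 60 mm across up to 76 mm, shoulder to 100 mm, neck 30 mm across from 100 to 131 mm, a 33 mm lip on top; about 140 g, thick base, centre of gravity 31 mm up. Origin: centre of its underside, z up its axis. None if absent
- sauce: yellow squeeze bottle with a red cap, 58 mm across, 170 mm tall; not part of the job. Origin: middle of its underside
- jar: large glass jar with a brass lid, 84 mm across, 120 mm tall; not part of the job. Origin: middle of its underside
- opener: bottle opener with a wooden handle, 160 mm long, lying flat; not part of the job. Origin: middle of its underside
- plates: stack of white plates, 182 mm across, 34 mm tall; not part of the job. Origin: middle of its underside
- rolls: paper tray 120 x 170 mm with two bread rolls, 50 mm tall; not part of the job. Origin: middle of its underside
- tumbler: empty glass tumbler, 66 mm across, 90 mm tall; not part of the job. Origin: middle of its underside
There are look-alikes about, which are no part of the job. Leave any blue or pink look-alike of the bottle1 alone.

How it is judged (in metres and radians):
On the way, in this order (a step that is already met when the one before it is completed fails the run):
1. every bottle stands in a pocket of the crate, let go, with the crate at the loading end and the board flat (z of bottle1 in the frame of crate between -0.01 and 0.02 m and x of bottle1 in the frame of crate between -0.07 and 0.07 m and y of bottle1 in the frame of crate between -0.14 and 0.14 m and angle between the z axis of each of bottle1, bottle2, bottle3, bottle4, bottle5, bottle6, bottle7, bottle8, bottle9 and the z axis of crate, either way round below 0.25 rad and z of bottle2 in the frame of crate between -0.01 and 0.02 m and x of bottle2 in the frame of crate between -0.07 and 0.07 m and y of bottle2 in the frame of crate between -0.14 and 0.14 m and z of bottle3 in the frame of crate between -0.01 and 0.02 m and x of bottle3 in the frame of crate between -0.07 and 0.07 m and y of bottle3 in the frame of crate between -0.14 and 0.14 m and z of bottle4 in the frame of crate between -0.01 and 0.02 m and x of bottle4 in the frame of crate between -0.07 and 0.07 m and y of bottle4 in the frame of crate between -0.14 and 0.14 m and z of bottle5 in the frame of crate between -0.01 and 0.02 m and x of bottle5 in the frame of crate between -0.07 and 0.07 m and y of bottle5 in the frame of crate between -0.14 and 0.14 m and z of bottle6 in the frame of crate between -0.01 and 0.02 m and x of bottle6 in the frame of crate between -0.07 and 0.07 m and y of bottle6 in the frame of crate between -0.14 and 0.14 m and z of bottle7 in the frame of crate between -0.01 and 0.02 m and x of bottle7 in the frame of crate between -0.07 and 0.07 m and y of bottle7 in the frame of crate between -0.14 and 0.14 m and z of bottle8 in the frame of crate between -0.01 and 0.02 m and x of bottle8 in the frame of crate between -0.07 and 0.07 m and y of bottle8 in the frame of crate between -0.14 and 0.14 m and z of bottle9 in the frame of crate between -0.01 and 0.02 m and x of bottle9 in the frame of crate between -0.07 and 0.07 m and y of bottle9 in the frame of crate between -0.14 and 0.14 m and contact force between the fingers and bottle1 below 0.2 N and contact force between the fingers and bottle2 below 0.2 N and contact force between the fingers and bottle3 below 0.2 N and contact force between the fingers and bottle4 below 0.2 N and contact force between the fingers and bottle5 below 0.2 N and contact force between the fingers and bottle6 below 0.2 N and contact force between the fingers and bottle7 below 0.2 N and contact force between the fingers and bottle8 below 0.2 N and contact force between the fingers and bottle9 below 0.2 N and value of joint board below 0.03 rad and x of crate in the frame of stop below -0.16 m), for 0.2 s.
2. the board is raised with the crate still at the loading end (value of joint board above 0.1 rad and x of crate in the frame of stop below -0.15 m), for 0.1 s.
3. the crate has slid down to the stop while the board is held up and steady (value of joint board above 0.1 rad and x of crate in the frame of stop above -0.082 m and velocity of joint board between -0.1 and 0.1 rad/s), for 0.2 s.
At the end, for the whole second after the job is handed in: The board lies flat (under 0.03 rad), the crate rests within 10 mm of the stop, and every bottle stands upright (within 0.25 rad of the crate) down in a pocket of the crate (z of bottle1 in the frame of crate between -0.01 and 0.02 m and x of bottle1 in the frame of crate between -0.07 and 0.07 m and y of bottle1 in the frame of crate between -0.14 and 0.14 m and angle between the z axis of each of bottle1, bottle2, bottle3, bottle4, bottle5, bottle6, bottle7, bottle8, bottle9 and the z axis of crate, either way round below 0.25 rad and z of bottle2 in the frame of crate between -0.01 and 0.02 m and x of bottle2 in the frame of crate between -0.07 and 0.07 m and y of bottle2 in the frame of crate between -0.14 and 0.14 m and z of bottle3 in the frame of crate between -0.01 and 0.02 m and x of bottle3 in the frame of crate between -0.07 and 0.07 m and y of bottle3 in the frame of crate between -0.14 and 0.14 m and z of bottle4 in the frame of crate between -0.01 and 0.02 m and x of bottle4 in the frame of crate between -0.07 and 0.07 m and y of bottle4 in the frame of crate between -0.14 and 0.14 m and z of bottle5 in the frame of crate between -0.01 and 0.02 m and x of bottle5 in the frame of crate between -0.07 and 0.07 m and y of bottle5 in the frame of crate between -0.14 and 0.14 m and z of bottle6 in the frame of crate between -0.01 and 0.02 m and x of bottle6 in the frame of crate between -0.07 and 0.07 m and y of bottle6 in the frame of crate between -0.14 and 0.14 m and z of bottle7 in the frame of crate between -0.01 and 0.02 m and x of bottle7 in the frame of crate between -0.07 and 0.07 m and y of bottle7 in the frame of crate between -0.14 and 0.14 m and z of bottle8 in the frame of crate between -0.01 and 0.02 m and x of bottle8 in the frame of crate between -0.07 and 0.07 m and y of bottle8 in the frame of crate between -0.14 and 0.14 m and z of bottle9 in the frame of crate between -0.01 and 0.02 m and x of bottle9 in the frame of crate between -0.07 and 0.07 m and y of bottle9 in the frame of crate between -0.14 and 0.14 m and value of joint board below 0.03 rad and x of crate in the frame of stop above -0.082 m and linear speed of crate below 0.03 m/s); the robot touches nothing.
It fails at once if the board is tipped steeper than 0.5 rad (about 29 degrees) (value of joint board above 0.5 rad).
It fails at once if the crate runs away: faster than 0.45 m/s (linear speed of crate above 0.45 m/s).
It fails at once if the board is still being raised (over 0.2 rad/s) while the crate is already sliding (over 0.12 m/s) (linear speed of crate above 0.12 m/s and velocity of joint board above 0.2 rad/s).
It fails at once if a bottle is dropped: it falls free at more than 1.1 m/s (a drop of about 60 mm) ((linear speed of bottle1 above 1.1 m/s and contact force between the fingers and bottle1 below 0.1 N) or (linear speed of bottle2 above 1.1 m/s and contact force between the fingers and bottle2 below 0.1 N) or (linear speed of bottle3 above 1.1 m/s and contact force between the fingers and bottle3 below 0.1 N) or (linear speed of bottle4 above 1.1 m/s and contact force between the fingers and bottle4 below 0.1 N) or (linear speed of bottle5 above 1.1 m/s and contact force between the fingers and bottle5 below 0.1 N) or (linear speed of bottle6 above 1.1 m/s and contact force between the fingers and bottle6 below 0.1 N) or (linear speed of bottle7 above 1.1 m/s and contact force between the fingers and bottle7 below 0.1 N) or (linear speed of bottle8 above 1.1 m/s and contact force between the fingers and bottle8 below 0.1 N) or (linear speed of bottle9 above 1.1 m/s and contact force between the fingers and bottle9 below 0.1 N)).
It fails at once if another thing on the counter is moved more than 50 mm (distance of any of sauce, jar, opener, plates, rolls, tumbler from where it was at the start of the episode above 0.05 m).
Of bottle1, bottle2, bottle3, bottle4, bottle5, bottle6 only 5 to 6 are there at a start; the rules pass over those that are not, and their reading is None.
Of bottle7, bottle8, bottle9 only 1 to 2 are there at a start; the rules pass over those that are not, and their reading is None.
At some moment in a run one of bottle1, bottle2, bottle3, bottle4, bottle5, bottle6 may be knocked a few centimetres aside while the robot is not near it.
It also fails if it takes over 210 s, if anything falls off the work surface, if the arm or the gripper's body presses on something with over 40 N, if the wrist force passes 120 N, or if a joint passes its speed limit or range.

## Working session

There is one attempt and no reset: what is moved stays moved. The work goes in short steps, Python scripts to look and compute and a tool call to move; the robot and the scene stay as the last step left them, time stands still between calls to the robot, and variables do not carry over. Pictures are saved under pics/ and viewed, and the job is handed in when it is done.

Besides the shell and the picture viewer there is one more tool, called by a JSON object that holds its "name" and its "arguments", one argument or row to a line. carry_out: Moves the arm, as the interface text tells. Its arguments: {"type":"object","properties":{"moves":{"type":"array","items":{"type":"object","properties":{"tx":{"type":"number"},"ty":{"type":"number"},"tz":{"type":"number"},"wx":{"type":"number"},"wy":{"type":"number"},"wz":{"type":"number"}}}},"claw":{"type":"number"},"grip_force":{"type":"number"}},"required":["moves"]}

```bash
ls; mkdir -p pics
cat > h.py <<'E'
import numpy as np, cv2
from bench import manip
from scipy.spatial.transform import Rotation as Rn
def grab(name,fn=None):
    s=manip.state(); c=manip.read_camera(name)
    if fn: cv2.imwrite('pics/'+fn,c['color'][:,:,::-1])
    c['s']=s
    np.save('/tmp/%s.npy'%name,c,allow_pickle=True)
    return c
def K(c):
    f=210/np.tan(np.radians(c['fovy'])/2)
    return np.array([[f,0,c['cx']],[0,f,c['cy']],[0,0,1]])
def pose(c):
    if 'R' in c: 
        R=np.array(c['R']);t=np.array(c['t']).ravel()
        return R.T,-R.T@t
    T=np.array(c['tool_from_camera']);Rt=Rn.from_rotvec(c['s']['orientation']).as_matrix()
    return Rt@T[:3,:3], Rt@T[:3,3]+np.array(c['s']['ee_pos'])
def ray(c,uv):
    p=cv2.undistortPoints(np.array([[uv]],float),K(c),np.array(c['D'],float))[0,0]
    return np.array([p[0],p[1],1.])
def at_depth(c,uv,d=None):
    if d is None: d=c['depth'][int(uv[1]),int(uv[0])]
    R,o=pose(c); return R@(ray(c,uv)*d)+o
def at_z(c,uv,z):
    R,o=pose(c); r=R@ray(c,uv); return o+r*(z-o[2])/r[2]
def cloud(c):
    h,w=c['depth'].shape
    u,v=np.meshgrid(np.arange(w),np.arange(h))
    p=cv2.undistortPoints(np.stack([u,v],-1).reshape(-1,1,2).astype(float),K(c),np.array(c['D'],float))[:,0]
    P=np.c_[p,np.ones(len(p))]*c['depth'].reshape(-1,1)
    R,o=pose(c); return (P@R.T+o).reshape(h,w,3)
def proj(c,X):
    R,o=pose(c); Rc=R.T; t=-Rc@o
    return cv2.projectPoints(np.array(X,float).reshape(-1,1,3),cv2.Rodrigues(Rc)[0],t,K(c),np.array(c['D'],float))[0][:,0]
def load(name): return np.load('/tmp/%s.npy'%name,allow_pickle=True).item()
E
python3 - <<'E'
from h import *
print(manip.state(), manip.nose_length)
for n in ['scene','side','wrist']:
    c=grab(n,n+'0.png'); print(n,c['fovy'],c['D'],pose(c)[1])
E
```

```text
pics
{'time': 0.0, 'qpos': array([-8.25968234e-02,  1.24488398e-01,  1.65167330e+00,  1.00849526e-05,
        1.36750410e+00, -8.26696490e-02]), 'dq': array([ 4.59954666e-05, -4.96782079e-04,  6.63011816e-04, -5.55153480e-05,
        5.86883873e-04, -6.10176742e-04]), 'joint_efforts': array([-6.25927078e-04, -4.17603564e+01, -3.59935069e+01,  7.73367751e-02,
        4.92534391e-02, -1.75303944e-04]), 'ee_pos': array([6.49333678e+02, 3.11515926e-02, 2.03598303e+02]), 'orientation': array([ 1.20830355,  1.21088706, -1.21058259]), 'force': array([ 0.33448533, -0.05121644,  0.40505871]), 'ft_torque': array([ 0.04230886,  0.05935184, -0.06725383]), 'gripper_width': 95.40481313602729} 19.0
scene 42.355851036015395 [-0.02600489  0.          0.          0.          0.        ] [1422.74661072 -779.70423454 1549.80325358]
side 50.59963708770288 [-0.06180667  0.          0.          0.          0.        ] [  10.94871778 -715.96251658 1172.52836179]
wrist 64.61861205960939 [-0.07053197  0.          0.          0.          0.        ] [649.17397937  72.65885196 383.02584872]
```

View pics/scene0.png

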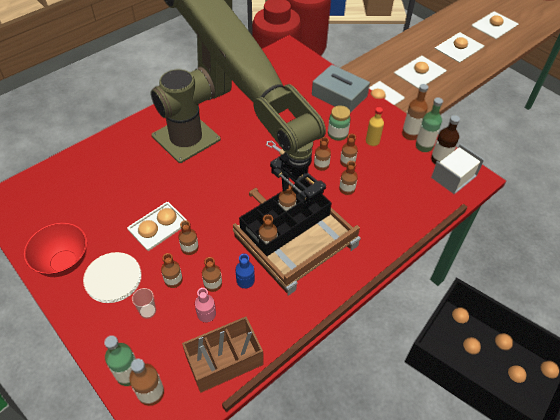

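View pics/side0.png

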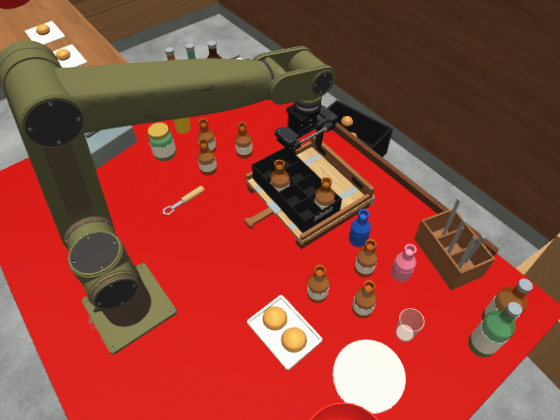

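View pics/wrist0.png

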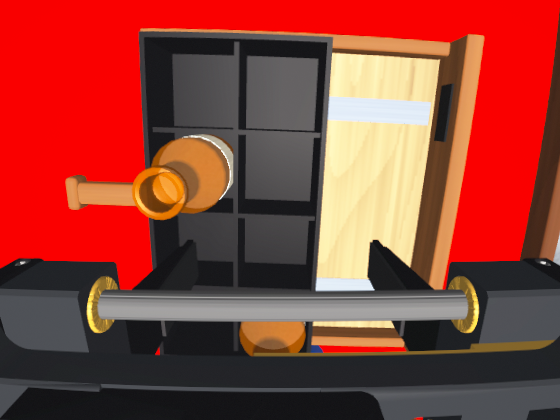

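The scene view shows six amber bottles on the counter. Three are on the left, at (322,155), (349,152) and (348,180), and three on the right, at (188,237), (171,270) and (212,275). Two more are in the crate at (287,195) and (268,231). The blue one (245,272) and the pink one (205,305) are look-alikes, so I'll leave them.

```bash
cat > find.py <<'E'
from h import *
def find(name):
    c=load(name); P=cloud(c); hsv=cv2.cvtColor(c['color'],cv2.COLOR_RGB2HSV)
    z=P[...,2]; d=c['depth']>0
    m=(d&(z>104)&(z<150)&(P[...,0]>250)).astype(np.uint8)
    n,l,st,ce=cv2.connectedComponentsWithStats(m,connectivity=8)
    for i in range(1,n):
        if st[i,4]<15: continue
        q=P[l==i]; col=np.median(hsv[l==i],0)
        print(name,'px',ce[i].round(),'n',st[i,4],'xyz med',np.median(q,0).round(),'min',q.min(0).round(),'max',q.max(0).round(),'hsv',col)
if __name__=='__main__':
    print(Rn.from_rotvec(load('wrist')['s']['orientation']).as_matrix().round(3))
    for n in ['scene','side']: find(n)
E
python3 find.py
```

```text
[[-0.002  1.    -0.   ]
 [ 0.    -0.    -1.   ]
 [-1.    -0.002 -0.   ]]
scene px [340. 113.] n 231 xyz med [390. 481. 118.] min [346. 445. 104.] max [426. 524. 129.] hsv [ 20. 135. 201.]
scene px [432. 129.] n 574 xyz med [689. 674. 129.] min [550. 640. 104.] max [790. 724. 150.] hsv [ 13.  132.5  94. ]
scene px [376. 121.] n 136 xyz med [514. 552. 119.] min [481. 530. 104.] max [537. 587. 150.] hsv [ 21. 165. 212.]
scene px [351. 139.] n 94 xyz med [525. 397. 129.] min [501. 382. 106.] max [541. 420. 148.] hsv [  9.  187.  106.5]
scene px [324. 142.] n 90 xyz med [470. 310. 130.] min [450. 295. 104.] max [485. 328. 145.] hsv [  9. 186. 110.]
scene px [351. 166.] n 101 xyz med [620. 295. 132.] min [603. 282. 104.] max [636. 322. 148.] hsv [ 11. 183. 111.]
scene px [306. 182.] n 35 xyz med [557. 137. 114.] min [544. 121. 104.] max [584. 142. 124.] hsv [40. 64. 20.]
scene px [280. 217.] n 1196 xyz med [625. -32. 117.] min [ 530. -150.  104.] max [689. 139. 150.] hsv [15. 54. 36.]
scene px [185. 226.] n 117 xyz med [ 454. -303.  129.] min [ 434. -318.  105.] max [ 470. -285.  144.] hsv
[... 2594 characters left out ...]
. -411.  130.] min [ 672. -426.  104.] max [ 704. -396.  142.] hsv [174. 119. 195.]
side px [319. 272.] n 161 xyz med [ 448. -305.  130.] min [ 432. -320.  104.] max [ 466. -288.  144.] hsv [ 12. 210. 143.]
side px [368. 288.] n 168 xyz med [ 518. -421.  132.] min [ 502. -437.  104.] max [ 535. -404.  142.] hsv [ 12.  210.  136.5]
side px [502. 299.] n 259 xyz med [ 762. -662.  136.] min [ 711. -683.  104.] max [ 809. -642.  150.] hsv [ 13. 170. 138.]
side px [524. 305.] n 57 xyz med [ 788. -711.  138.] min [ 775. -719.  114.] max [ 812. -701.  150.] hsv [ 11. 218. 156.]
side px [493. 332.] n 411 xyz med [ 669. -703.  134.] min [ 659. -738.  104.] max [ 718. -664.  150.] hsv [ 64.  85. 115.]
```

Run:
```python
from h import *
for n,(x,y,w,h) in dict(scene=(120,120,260,200),side=(140,100,300,240)).items():
    c=load(n); cv2.imwrite('pics/%s_crop.png'%n,cv2.resize(c['color'][y:y+h,x:x+w,::-1],None,fx=2.6,fy=2.5,interpolation=2))
```

{"name": "carry_out", "arguments": {
  "moves": [
    {"tx": -30},
    {"tx": -30,"tz": 20},
    {"tx": -30,"tz": 30},
    {"tx": -20,"tz": 30},
    {"tz": 40},
    {"tz": 40},
    {"tz": 30},
    {"tz": 10},
    {},
    {}
  ],
  "claw": 0.35,
  "grip_force": 15
}}

```text
validation failed for argument at $.mo...
```

Run:
```python
from h import *
for n in ['scene','side','wrist']:
    c=grab(n,n+'1.png')
s=manip.state(); print(s['time'],s['ee_pos'],s['orientation'],s['gripper_width'])
```

```text
0.3 [6.49757556e+02 3.61633790e-03 2.04404433e+02] [ 1.20887086  1.20980516 -1.2097256 ] 95.31883323365108
```

View pics/wrist1.png

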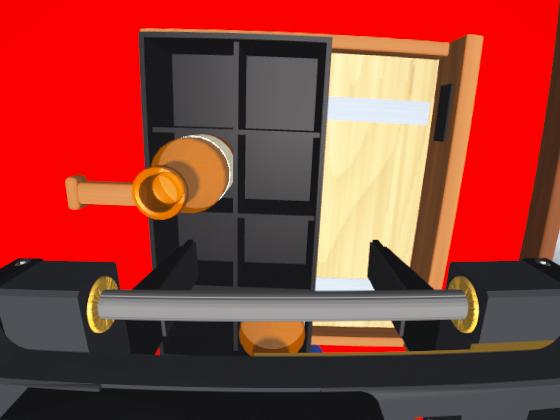

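View pics/scene1.png

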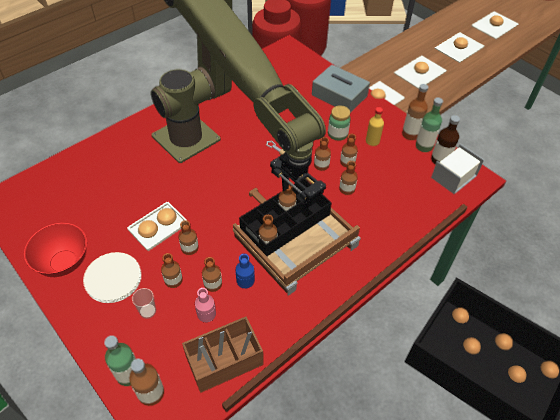

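{"name": "carry_out", "arguments": {
  "moves": [
    {"tx": -30},
    {"tx": -30,"tz": 20},
    {"tx": -30,"tz": 30},
    {"tx": -20,"tz": 30},
    {"tz": 40},
    {"tz": 40},
    {"tz": 30},
    {"tz": 10},
    {"tx": 0},
    {"tx": 0}
  ],
  "claw": 0.35,
  "grip_force": 15
}}

```text
validation failed for argument at $.mo...
```

Run:
```python
from h import *
for n in ['scene','side','wrist']:
    c=grab(n,n+'2.png')
s=manip.state(); print(s['time'],s['ee_pos'],s['orientation'],s['gripper_width'])
```

```text
0.45 [ 6.49919949e+02 -2.58360836e-02  2.04760402e+02] [ 1.20909626  1.20937496 -1.20932795] 95.28429688425851
```

View pics/wrist2.png

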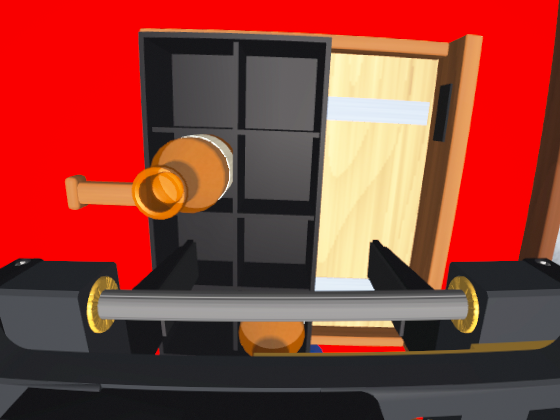

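View pics/scene2.png

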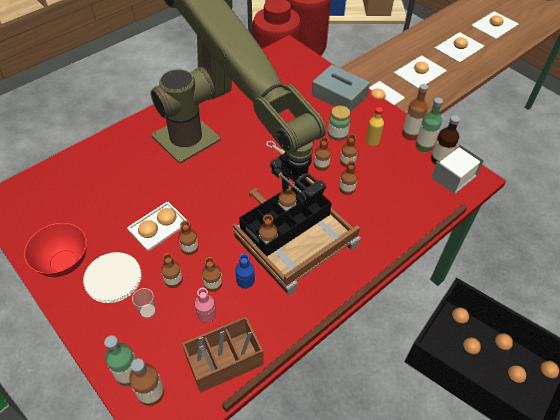

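{"name": "carry_out", "arguments": {
  "moves": [
    {"tx": -30,"ty": 0,"tz": 0,"wx": 0,"wy": 0,"wz": 0},
    {"tx": -30,"ty": 0,"tz": 20,"wx": 0,"wy": 0,"wz": 0},
    {"tx": -30,"ty": 0,"tz": 30,"wx": 0,"wy": 0,"wz": 0},
    {"tx": -10,"ty": 0,"tz": 40,"wx": 0,"wy": 0,"wz": 0},
    {"tx": 0,"ty": 0,"tz": 40,"wx": 0,"wy": 0,"wz": 0},
    {"tx": 0,"ty": 0,"tz": 40,"wx": 0,"wy": 0,"wz": 0},
    {"tx": 0,"ty": 0,"tz": 30,"wx": 0,"wy": 0,"wz": 0},
    {"tx": 0,"ty": 0,"tz": 0,"wx": 0,"wy": 0,"wz": 0}
  ],
  "claw": 0.35,
  "grip_force": 15
}}

```text
time: 1.25
ee_pos: [649.5, -203.7, 304.4]
orientation: [1.212, 1.207, -1.213]
force: [0.4, 0.8, 0.7]
gripper_width: 62.1
```

Run:
```python
from h import *
for n in ['scene','side','wrist']:
    c=grab(n,n+'3.png')
s=manip.state(); print(s['time'],s['ee_pos'],s['orientation'],s['gripper_width'])
```

```text
1.4 [ 649.99212012 -199.59424923  304.78682953] [ 1.2096006   1.20971295 -1.20899192] 61.53510939818004
```

View pics/wrist3.png

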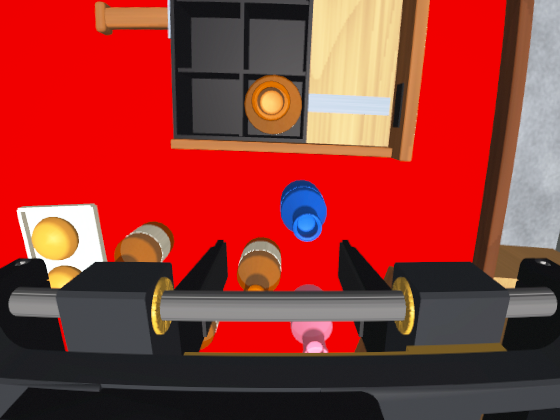

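View pics/side3.png

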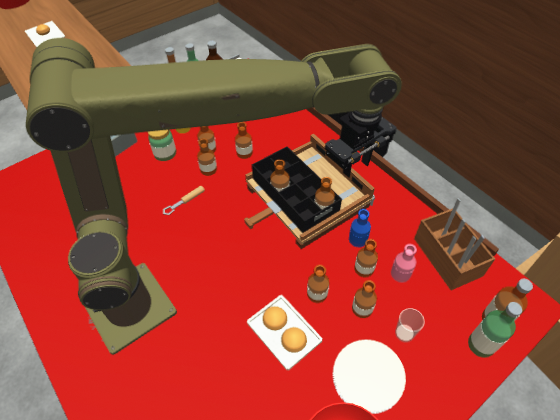

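Run:
```python
import cv2
a=cv2.imread('pics/wrist2.png')[20:260,50:490]; b=cv2.imread('pics/wrist3.png')[0:170,80:440]; s=cv2.imread('pics/side3.png')[130:260,230:390]
cv2.imwrite('pics/c1.png',cv2.resize(a,None,fx=1.8,fy=1.8,interpolation=2))
cv2.imwrite('pics/c2.png',cv2.resize(b,None,fx=2.2,fy=2.2,interpolation=2))
cv2.imwrite('pics/c3.png',cv2.resize(s,None,fx=4,fy=4,interpolation=2))
```

```text
(no output)
```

View pics/c1.png

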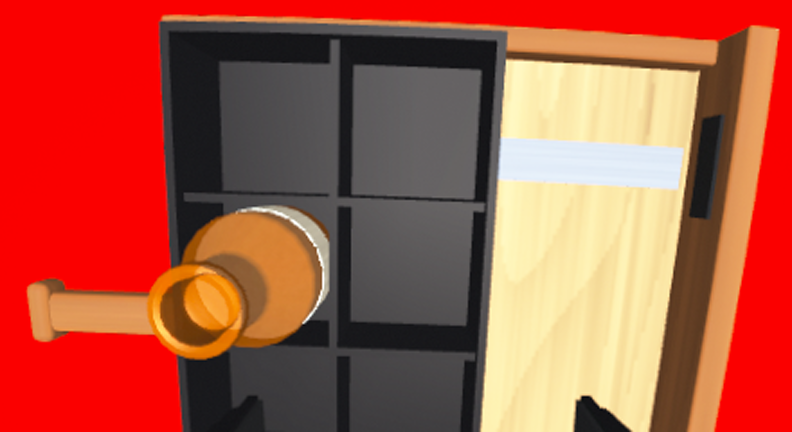

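View pics/c2.png

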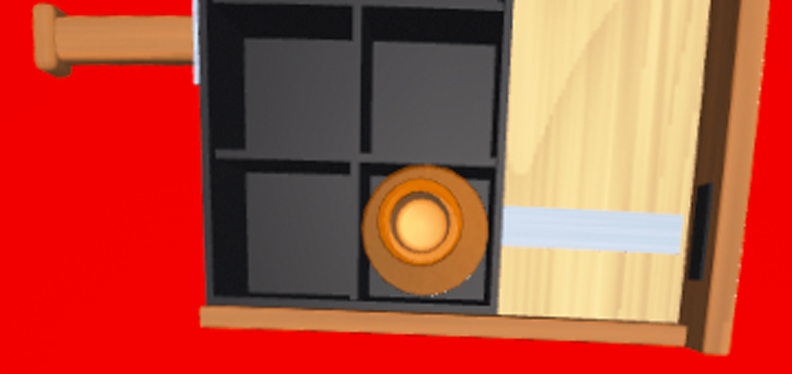

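View pics/c3.png

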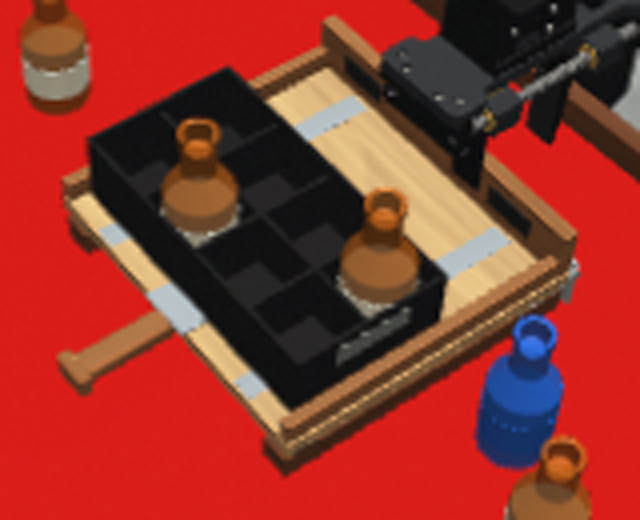

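Run:
```python
from h import *
c=load('wrist'); R0,o0=pose(c)
print('rim z by depth', [at_depth(c,(u,v)).round(1) for u,v in [(174.5,100),(306,130),(243.6,71.4)]])
for uv in [(174.5,137.7),(305.9,141.8)]: print(at_z(c,uv,120).round(1))
print('div',at_z(c,(80+360/2.2,157/2.2),110).round(1))
c2=dict(c); c2['s']=dict(c['s'],ee_pos=np.array([649.95,-.03,204.8]),orientation=[1.2092]*2+[-1.2092])
for uv in [(140,36.7),(331.7,38.3)]: print(at_z(c2,uv,120).round(1))
print('div',at_z(c2,(50+338/1.8,20+198/1.8),110).round(1),at_z(c2,(50+342/1.8,20+353/1.8),110).round(1))
# depth-based rim fit
P=cloud(c); m=(P[...,2]>105)&(P[...,2]<135)&(P[...,1]>-160)&(P[...,1]<0)&(c['color'].max(-1)<90)
q=P[m]; print(q.min(0),q.max(0),np.median(q[:,2]))
# side & scene lips in crate
```

```text
rim z by depth [array([ 535.3, -104.5,  120. ]), array([ 674.6, -136.5,  119. ]), array([608.3, -75.5, 110.3])]
[ 532.4 -143.7  120. ]
[ 674.6 -149.   120. ]
div [608.3 -75.4 110. ]
[543.5 135.5 120. ]
[685.7 132.8 120. ]
div [613.4  66.1 110. ] [612.8  -6.1 110. ]
[ 531.6968414  -149.24249558  105.00087509] [679.26004993  -3.16835223 131.6265667 ] 110.55730868691393
```

```bash
cat > cratefit.py <<'E'
from h import *
from scipy.optimize import least_squares
def fit(clouds,x0=(610.5,-5,-0.037),zr=120):
    rim=[];div=[]
    for P,col in clouds:
        d=(col.max(-1)<110)
        z=P[...,2]
        box=(abs(P[...,0]-x0[0])<90)&(abs(P[...,1]-x0[1])<160)
        rim.append(P[d&box&(abs(z-zr)<1.5)][:,:2]); div.append(P[d&box&(abs(z-zr+10)<1.5)][:,:2])
    rim=np.vstack(rim);div=np.vstack(div)
    def loc(p,q):
        c,s=np.cos(p[2]),np.sin(p[2]); d=q-p[:2]; return d@np.array([[c,-s],[s,c]])
    def res(p):
        a=loc(p,rim); b=loc(p,div)
        ra=np.minimum(abs(abs(a[:,0])-70),abs(abs(a[:,1])-140))
        rb=np.minimum(abs(b[:,0]),np.minimum(abs(b[:,1]),abs(abs(b[:,1])-70)))
        return np.r_[np.maximum(ra-1.5,0)*1,np.maximum(rb-1.5,0)]
    r=least_squares(res,x0,loss='soft_l1',f_scale=1.0)
    print(len(rim),len(div),r.x.round(4),'med res',np.median(res(r.x)).round(2),np.percentile(res(r.x),80).round(2))
    return r.x
if __name__=='__main__':
    c=load('wrist'); P=cloud(c)
    fit([(P,c['color'])])
    for n in ['side','scene']:
        c=load(n); fit([(cloud(c),c['color'])])
    for z in (119,121): 
        c=load('wrist');fit([(cloud(c),c['color'])],zr=z)
E
python3 cratefit.py
```

```text
1242 1394 [ 6.080164e+02 -5.367000e+00 -3.640000e-02] med res 0.0 0.27
162 225 [ 6.053611e+02 -5.237000e+00 -3.140000e-02] med res 0.63 25.35
80 144 [ 6.099527e+02 -4.430300e+00 -4.780000e-02] med res 1.31 25.94
1319 1456 [ 6.079903e+02 -5.407700e+00 -3.550000e-02] med res 0.0 0.29
624 849 [ 6.076689e+02 -5.863200e+00 -3.000000e-02] med res 0.0 0.58
```

```bash
python3 find.py | awk '/hsv/ && /side|scene/ && /px/' | grep -E "\[ *(9|10|11|12|13)\. " | grep -v "n [0-9]{4}"
python3 - <<'E'
from h import *
# lips: fit circle center of points z in 134..142 for each
import itertools
guess=dict(A=(519,399),B=(465,309),C=(615,301),D=(450,-303),E=(519,-419),F=(615,-328),G=(575,30),H=(644,-111))
for n in ['scene','side','wrist']:
    c=load(n);P=cloud(c)
    for k,g in guess.items():
        zt=140 if k in 'ABCDEF' else 194
        m=(abs(P[...,0]-g[0])<28)&(abs(P[...,1]-g[1])<28)&(abs(P[...,2]-zt)<4)
        q=P[m]
        if len(q)>8:
            h=cv2.minEnclosingCircle(q[:,:2].astype(np.float32))
            print(n,k,len(q),'circ',np.round(h[0],1),round(h[1],1),'z',np.median(q[:,2]).round(1))
E
```

```text
scene px [433. 129.] n 578 xyz med [689. 673. 129.] min [547. 645. 104.] max [790. 721. 150.] hsv [ 13. 133.  93.]
scene px [351. 139.] n 96 xyz med [525. 396. 130.] min [506. 380. 104.] max [542. 419. 148.] hsv [  9. 187. 108.]
scene px [324. 142.] n 96 xyz med [471. 309. 129.] min [451. 293. 105.] max [486. 336. 146.] hsv [  9. 187. 111.]
scene px [351. 166.] n 100 xyz med [619. 297. 129.] min [601. 283. 105.] max [634. 321. 146.] hsv [ 11.  181.  111.5]
scene px [185. 226.] n 118 xyz med [ 454. -304.  130.] min [ 436. -319.  104.] max [ 470. -285.  145.] hsv [ 11.  176.  111.5]
scene px [168. 259.] n 129 xyz med [ 525. -418.  131.] min [ 503. -434.  104.] max [ 539. -401.  148.] hsv [ 10. 183. 119.]
scene px [209. 263.] n 126 xyz med [ 620. -328.  130.] min [ 602. -343.  106.] max [ 635. -311.  145.] hsv [ 10.  180.  119.5]
scene px [145. 381.] n 403 xyz med [ 812. -684.  136.] min [ 759. -716.  104.] max [ 829. -644.  150.] hsv [ 13. 154. 136.]
side px [490.  38.] n 1607 xyz med [1807.   97.  126.] min [1790. -237.  104.] max [1824.  577.  150.] hsv [ 11. 155.  67.]
side px [241.
[... 869 characters left out ...]
cene B 22 circ [469.  311.9] 16.0 z 140.1
scene C 32 circ [617.5 300.2] 18.6 z 138.7
scene D 29 circ [ 452.4 -301.6] 17.3 z 139.3
scene E 36 circ [ 521.2 -417.3] 18.5 z 139.0
scene F 42 circ [ 618.4 -327.9] 17.0 z 139.5
scene G 37 circ [576.3  29.9] 17.5 z 193.0
scene H 40 circ [ 642.3 -108.1] 18.3 z 193.7
side B 32 circ [466.4 309.7] 18.0 z 138.1
side C 25 circ [611.9 297.8] 18.5 z 138.8
side D 56 circ [ 447.3 -303.3] 17.2 z 138.6
side E 61 circ [ 517.3 -420.8] 17.1 z 138.3
side F 54 circ [ 613.1 -329. ] 17.1 z 138.5
side G 37 circ [571.8  31.6] 18.0 z 193.2
side H 44 circ [ 637.  -111.6] 17.2 z 192.9
wrist F 54 circ [ 615.8 -315.6] 10.5 z 138.1
wrist H 682 circ [ 639.2 -110.6] 16.5 z 192.9
```

{"name": "carry_out", "arguments": {
  "moves": [
    {"tx": 0,"ty": -20,"tz": 40,"wx": 0,"wy": 0,"wz": 0},
    {"tx": 0,"ty": -20,"tz": 45,"wx": 0,"wy": 0,"wz": 0},
    {"tx": 0,"ty": -20,"tz": 45,"wx": 0,"wy": 0,"wz": 0},
    {"tx": 0,"ty": -20,"tz": 45,"wx": 0,"wy": 0,"wz": 0},
    {"tx": 0,"ty": -20,"tz": 45,"wx": 0,"wy": 0,"wz": 0},
    {"tx": 0,"ty": -20,"tz": 45,"wx": 0,"wy": 0,"wz": 0},
    {"tx": 0,"ty": 0,"tz": 35,"wx": 0,"wy": 0,"wz": 0},
    {"tx": 0,"ty": 0,"tz": 0,"wx": 0,"wy": 0,"wz": 0},
    {"tx": 0,"ty": 0,"tz": 0,"wx": 0,"wy": 0,"wz": 0}
  ]
}}

```text
time: 2.3
ee_pos: [530.5, -499.2, 304.5]
orientation: [1.21, 1.21, -1.208]
force: [0.6, 1.4, 0.5]
gripper_width: 61.8
```

```bash
cat > lips.py <<'E'
from h import *
import sys
def lips(c,zt=140,tol=4,amin=25):
    P=cloud(c); hsv=cv2.cvtColor(c['color'],cv2.COLOR_RGB2HSV)
    m=((abs(P[...,2]-zt)<tol)&(c['depth']>0)).astype(np.uint8)
    m=cv2.morphologyEx(m,cv2.MORPH_CLOSE,np.ones((5,5)))
    n,l,st,ce=cv2.connectedComponentsWithStats(m)
    for i in range(1,n):
        if st[i,4]<amin: continue
        mm=(l==i)&(abs(P[...,2]-zt)<tol); q=P[mm]
        if len(q)<amin: continue
        h=cv2.minEnclosingCircle(q[:,:2].astype(np.float32))
        if h[1]>25: continue
        print('px',ce[i].round(),len(q),'centre',np.round(h[0],1),'r',round(h[1],1),'z',np.median(q[:,2]).round(1),'hsv',np.median(hsv[mm],0))
if __name__=='__main__':
    c=grab('wrist',sys.argv[1]); print(c['s']['time'],c['s']['ee_pos'].round(1)); lips(c,float(sys.argv[2]) if len(sys.argv)>2 else 140)
E
python3 lips.py w4.png
```

```text
2.3 [ 530.5 -499.2  304.5]
px [199.   3.] 169 centre [ 450.3 -311.9] r 13.5 z 138.8 hsv [ 15. 249. 159.]
px [372.  18.] 539 centre [ 616.3 -328.6] r 16.9 z 139.0 hsv [ 14. 253. 170.]
px [440. 106.] 486 centre [ 689.6 -409.7] r 16.6 z 138.9 hsv [171. 111. 240.]
px [273. 114.] 473 centre [ 520.3 -418.6] r 16.5 z 138.9 hsv [ 15. 229. 161.]
px [540. 203.] 70 centre [ 817.7 -510.5] r 6.4 z 140.1 hsv [18. 11. 70.]
```

View pics/w4.png

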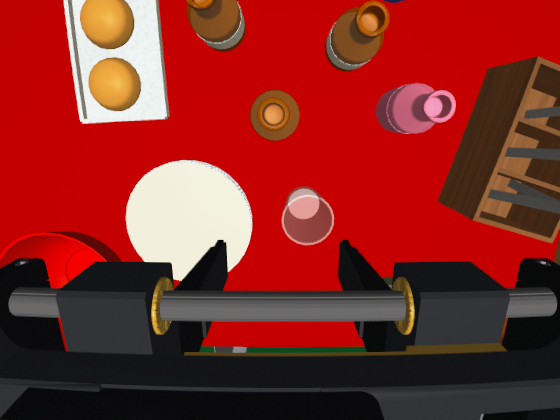

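The wrist view shows amber bottles at (273,114), (372,18) and (199,3); the pink one is at (440,106) and the tumbler at (305,215). I'll pick the bottle at (520,-419) first.

{"name": "carry_out", "arguments": {
  "moves": [
    {"tx": 0,"ty": -5,"tz": -40,"wx": 0,"wy": 0,"wz": 0},
    {"tx": 20,"ty": -5,"tz": -41,"wx": 0,"wy": 0,"wz": 0},
    {"tx": 45,"ty": 0,"tz": 0,"wx": 0,"wy": 0,"wz": 0},
    {"tx": 45,"ty": 0,"tz": 0,"wx": 0,"wy": 0,"wz": 0},
    {"tx": 40,"ty": 0,"tz": 0,"wx": 0,"wy": 0,"wz": 0},
    {"tx": 24,"ty": 0,"tz": 0,"wx": 0,"wy": 0,"wz": 0},
    {"tx": 10,"ty": 0,"tz": 0,"wx": 0,"wy": 0,"wz": 0},
    {"tx": 0,"ty": 0,"tz": 0,"wx": 0,"wy": 0,"wz": 0},
    {"tx": 0,"ty": 0,"tz": 0,"wx": 0,"wy": 0,"wz": 0}
  ]
}}

```text
time: 3.25
ee_pos: [521.3, -419.0, 123.0]
orientation: [1.208, 1.207, -1.208]
force: [0.6, 0.0, 0.2]
gripper_width: 62.3
```

{"name": "carry_out", "arguments": {
  "moves": [
    {"tx": 0,"ty": 0,"tz": 0,"wx": 0,"wy": 0,"wz": 0},
    {"tx": 0,"ty": 0,"tz": 0,"wx": 0,"wy": 0,"wz": 0},
    {"tx": 0,"ty": 0,"tz": 0,"wx": 0,"wy": 0,"wz": 0},
    {"tx": 0,"ty": 0,"tz": 0,"wx": 0,"wy": 0,"wz": 0}
  ],
  "claw": 1,
  "grip_force": 15
}}

```text
time: 3.65
ee_pos: [520.1, -419.3, 121.5]
orientation: [1.209, 1.208, -1.209]
force: [-0.8, -0.3, -0.4]
gripper_width: 35.1
```

```bash
python3 -c "
from h import *
s=manip.state(); print(s['ee_pos'],s['gripper_width'],s['force'])
grab('wrist','w5.png')"
```

```text
[ 520.14211736 -419.34004234  121.51035374] 35.05312006066929 [-0.7638637  -0.30532198 -0.38105431]
```

View pics/w5.png

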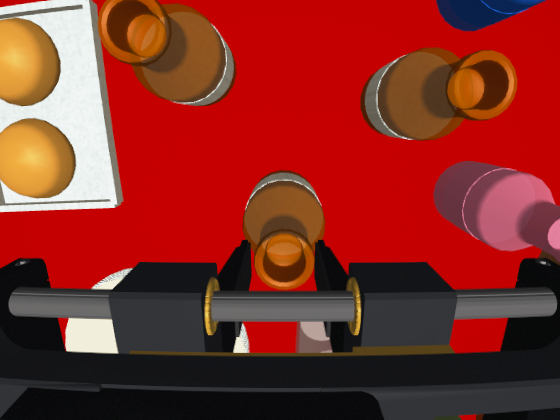

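{"name": "carry_out", "arguments": {
  "moves": [
    {"tx": 0,"ty": 0,"tz": 0,"wx": 0,"wy": 0,"wz": 0},
    {"tx": 0,"ty": 0,"tz": 0,"wx": 0,"wy": 0,"wz": 0},
    {"tx": -15,"ty": 0,"tz": 0,"wx": 0,"wy": 0,"wz": 0},
    {"tx": -30,"ty": 0,"tz": 0,"wx": 0,"wy": 0,"wz": 0},
    {"tx": -40,"ty": 0,"tz": 0,"wx": 0,"wy": 0,"wz": 0},
    {"tx": -40,"ty": 0,"tz": 0,"wx": 0,"wy": 0,"wz": 0},
    {"tx": -40,"ty": 0,"tz": 0,"wx": 0,"wy": 0,"wz": 0},
    {"tx": -30,"ty": 4,"tz": -15,"wx": 0,"wy": 0,"wz": 0},
    {"tx": -14,"ty": 5,"tz": -30,"wx": 0,"wy": 0,"wz": 0},
    {"tx": 0,"ty": 6,"tz": -45,"wx": 0,"wy": 0,"wz": 0},
    {"tx": 0,"ty": 8,"tz": -45,"wx": 0,"wy": 0,"wz": 0},
    {"tx": 0,"ty": 8,"tz": -45,"wx": 0,"wy": 0,"wz": 0},
    {"tx": 0,"ty": 8,"tz": -45,"wx": 0,"wy": 0,"wz": 0},
    {"tx": 0,"ty": 6,"tz": -40,"wx": 0,"wy": 0,"wz": 0},
    {"tx": 0,"ty": 4,"tz": -30,"wx": 0,"wy": 0,"wz": 0},
    {"tx": 0,"ty": 0,"tz": -15,"wx": 0,"wy": 0,"wz": 0},
    {"tx": 0,"ty": 0,"tz": 0,"wx": 0,"wy": 0,"wz": 0},
    {"tx": 0,"ty": 0,"tz": 0,"wx": 0,"wy": 0,"wz": 0},
    {"tx": 0,"ty": 0,"tz": 0,"wx": 0,"wy": 0,"wz": 0}
  ]
}}

```text
time: 5.6
ee_pos: [568.8, -110.5, 329.8]
orientation: [1.21, 1.208, -1.211]
force: [0.1, 0.8, -1.0]
gripper_width: 29.4
```

```bash
cat > held.py <<'E'
from h import *
import sys
c=grab('wrist',sys.argv[1]); s=c['s']; print(s['time'],s['ee_pos'].round(1),s['orientation'].round(3),'w',s['gripper_width'].round(1),'F',s['force'].round(2))
T=np.array(c['tool_from_camera']); h,w=c['depth'].shape
u,v=np.meshgrid(np.arange(w),np.arange(h))
p=cv2.undistortPoints(np.stack([u,v],-1).reshape(-1,1,2).astype(float),K(c),np.array(c['D'],float))[:,0]
Q=((np.c_[p,np.ones(len(p))]*c['depth'].reshape(-1,1))@T[:3,:3].T+T[:3,3]).reshape(h,w,3)
hsv=cv2.cvtColor(c['color'],cv2.COLOR_RGB2HSV)
am=(hsv[...,0]>5)&(hsv[...,0]<22)&(hsv[...,1]>150)&(abs(Q[...,1])<25)&(abs(Q[...,2])<25)
a=Q[am]; 
if len(a)>10:
    top=a[:,0].min(); q=a[(a[:,0]<np.percentile(a[:,0],1)+4)]
    hcirc=cv2.minEnclosingCircle(q[:,1:].astype(np.float32))
    print('lip top tool-x',np.percentile(a[:,0],1).round(1),'centre tool y,z',np.round(hcirc[0],1),'r',round(hcirc[1],1),len(q))
E
python3 held.py w6.png
```

```text
Traceback (most recent call last):
  File "held.py", line 3, in <module>
    c=grab('wrist',sys.argv[1]); s=c['s']; print(s['time'],s['ee_pos'].round(1),s['orientation'].round(3),'w',s['gripper_width'].round(1),'F',s['force'].round(2))
                                                                                                              ^^^^^^^^^^^^^^^^^^^^^^^^
AttributeError: 'float' object has no attribute 'round'
```

View pics/w6.png

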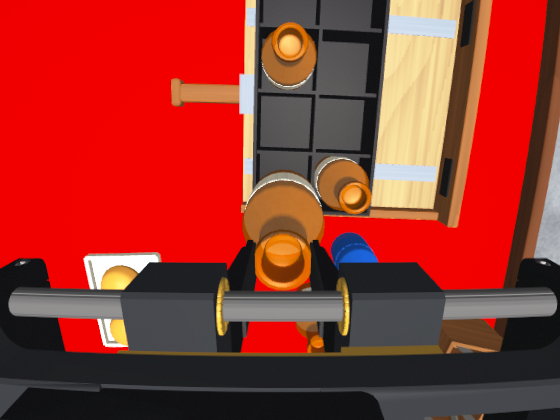

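```bash
sed -i "s/s\['gripper_width'\].round(1)/round(float(s['gripper_width']),1)/" held.py; python3 held.py w6b.png
python3 - <<'E'
from cratefit import *
c=load('wrist'); fit([(cloud(c),c['color'])],x0=(608.3,-5.2,-.036))
from lips import lips
lips(c,194)
E
```

```text
5.65 [ 568.8 -110.5  329.8] [ 1.21   1.208 -1.211] w 29.5 F [-0.59 -0.41 -1.08]
lip top tool-x -114.4 centre tool y,z [  0.  -21.7] r 25.0 853
1121 1835 [ 6.080128e+02 -4.980200e+00 -3.920000e-02] med res 0.0 0.23
px [289.  41.] 627 centre [575.   31.6] r 16.6 z 192.9 hsv [ 15. 238. 217.]
px [354. 198.] 458 centre [ 638.6 -110.6] r 16.6 z 192.9 hsv [ 15.  237.5 216. ]
```

```bash
sed -i "s/^a=Q\[am\]; /am\&=(abs(Q[...,0]+18)<8)\na=Q[am]/" held.py; python3 held.py w6c.png
```

```text
5.7 [ 568.8 -110.4  329.7] [ 1.21   1.208 -1.211] w 29.1 F [ 0.05 -0.31 -0.33]
lip top tool-x -19.5 centre tool y,z [ 2.3 -1.1] r 18.8 1454
```

```bash
cat >> held.py <<'E'
    t=np.percentile(a[:,0],5); q=a[abs(a[:,0]-t)<2]
    lo,hi=np.percentile(q[:,1:],[1.5,98.5],axis=0); print('robust centre y,z',((lo+hi)/2).round(1),'half',((hi-lo)/2).round(1),len(q))
E
python3 held.py w6d.png
```

```text
5.75 [ 568.9 -110.2  329.7] [ 1.21   1.209 -1.211] w 29.3 F [ 0.7   0.34 -1.34]
lip top tool-x -19.5 centre tool y,z [-0.5 -0.8] r 16.4 1448
robust centre y,z [-0.6 -1. ] half [14.4 15. ] 1195
```

{"name": "carry_out", "arguments": {
  "moves": [
    {"tx": 20,"ty": 0.5,"tz": -0.5,"wx": 0,"wy": 0,"wz": 0},
    {"tx": 40,"ty": 0,"tz": 0,"wx": 0,"wy": 0,"wz": 0},
    {"tx": 30,"ty": 0,"tz": 0,"wx": 0,"wy": 0,"wz": 0},
    {"tx": 20,"ty": 0,"tz": 0,"wx": 0,"wy": 0,"wz": 0},
    {"tx": 12,"ty": 0,"tz": 0,"wx": 0,"wy": 0,"wz": 0},
    {"tx": 10,"ty": 0,"tz": 0,"wx": 0,"wy": 0,"wz": 0},
    {"tx": 8,"ty": 0,"tz": 0,"wx": 0,"wy": 0,"wz": 0},
    {"tx": 7,"ty": 0,"tz": 0,"wx": 0,"wy": 0,"wz": 0},
    {"tx": 6,"ty": 0,"tz": 0,"wx": 0,"wy": 0,"wz": 0},
    {"tx": 0,"ty": 0,"tz": 0,"wx": 0,"wy": 0,"wz": 0},
    {"tx": 0,"ty": 0,"tz": 0,"wx": 0,"wy": 0,"wz": 0}
  ]
}}

```text
time: 6.9
ee_pos: [569.7, -108.6, 177.2]
orientation: [1.209, 1.209, -1.209]
force: [0.3, 0.3, -1.7]
gripper_width: 29.3
```

```bash
python3 held.py w7.png
```

```text
6.9 [ 569.7 -108.6  177.2] [ 1.209  1.209 -1.209] w 29.3 F [ 0.31  0.3  -1.68]
lip top tool-x -19.5 centre tool y,z [-0.4 -1. ] r 16.4 1460
robust centre y,z [-0.6 -1. ] half [14.4 15. ] 1195
```

View pics/w7.png

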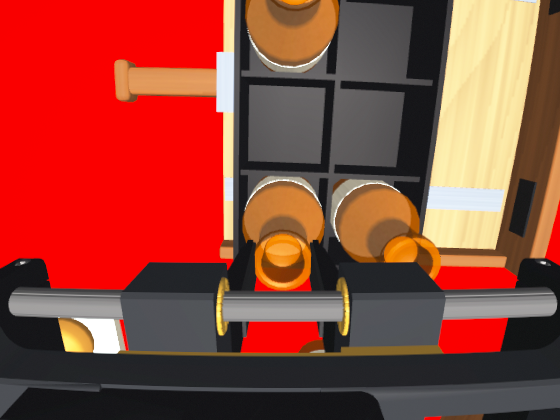

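{"name": "carry_out", "arguments": {
  "moves": [
    {"tx": 0,"ty": 0,"tz": 0,"wx": 0,"wy": 0,"wz": 0},
    {"tx": 0,"ty": 0,"tz": 0,"wx": 0,"wy": 0,"wz": 0},
    {"tx": 0,"ty": 0,"tz": 0,"wx": 0,"wy": 0,"wz": 0},
    {"tx": -10,"ty": 0,"tz": 0,"wx": 0,"wy": 0,"wz": 0},
    {"tx": -20,"ty": 0,"tz": 0,"wx": 0,"wy": 0,"wz": 0},
    {"tx": -40,"ty": 0,"tz": 0,"wx": 0,"wy": 0,"wz": 0},
    {"tx": -40,"ty": 0,"tz": 20,"wx": 0,"wy": 0,"wz": 0},
    {"tx": -20,"ty": 5,"tz": 40,"wx": 0,"wy": 0,"wz": 0},
    {"tx": 0,"ty": 10,"tz": 40,"wx": 0,"wy": 0,"wz": 0},
    {"tx": 0,"ty": 12,"tz": 40,"wx": 0,"wy": 0,"wz": 0},
    {"tx": 0,"ty": 12,"tz": 40,"wx": 0,"wy": 0,"wz": 0},
    {"tx": 0,"ty": 7,"tz": 40,"wx": 0,"wy": 0,"wz": 0}
  ],
  "claw": 0.35
}}

```text
time: 8.15
ee_pos: [616.1, -330.2, 307.9]
orientation: [1.209, 1.208, -1.208]
force: [0.3, 0.9, 0.7]
gripper_width: 61.8
```

```bash
cat > sl.py <<'E'
from h import *
from lips import lips
import sys
for n in ['scene','side']:
    c=grab(n,n+sys.argv[1]+'.png'); print(n,c['s']['time']); P=cloud(c)
    for zt in (140,194):
        hsv=cv2.cvtColor(c['color'],cv2.COLOR_RGB2HSV)
        m=((abs(P[...,2]-zt)<5)&(c['depth']>0)&(hsv[...,0]>5)&(hsv[...,0]<18)&(hsv[...,1]>140)&(P[...,0]<720)&(P[...,0]>300)&(abs(P[...,1])<500)).astype(np.uint8)
        mc=cv2.morphologyEx(m,cv2.MORPH_CLOSE,np.ones((3,3)))
        k,l,st,ce=cv2.connectedComponentsWithStats(mc)
        for i in range(1,k):
            q=P[(l==i)&(m>0)]
            if len(q)<12: continue
            hc=cv2.minEnclosingCircle(q[:,:2].astype(np.float32))
            off=np.array([-3,-2.5]) if n=='scene' else np.array([2.2,1])
            print(zt,ce[i].round(),len(q),(np.array(hc[0])+off).round(),round(hc[1]))
E
python3 sl.py 8
```

```text
scene 8.15
140 [352. 137.] 26 [520. 399.] 18
140 [324. 140.] 28 [465. 309.] 19
140 [351. 165.] 21 [617. 295.] 16
140 [288. 197.] 58 [577.  27.] 29
140 [254. 219.] 68 [ 573. -113.] 27
140 [185. 224.] 27 [ 451. -305.] 17
140 [268. 232.] 67 [ 640. -115.] 27
140 [209. 262.] 46 [ 616. -330.] 18
194 [288. 185.] 41 [575.  31.] 18
194 [254. 205.] 42 [ 569. -111.] 17
194 [268. 218.] 44 [ 638. -113.] 20
side 8.2
140 [279. 178.] 67 [571.  29.] 26
140 [325. 195.] 71 [ 638. -111.] 26
140 [306. 206.] 78 [ 569. -109.] 26
140 [371. 244.] 59 [ 616. -329.] 18
140 [319. 270.] 63 [ 451. -303.] 18
194 [279. 164.] 38 [575.  31.] 17
194 [326. 181.] 54 [ 639. -111.] 17
194 [307. 192.] 53 [ 571. -108.] 18
```

View pics/side8.png

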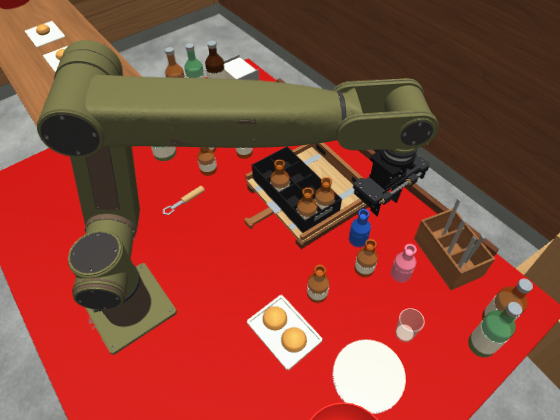

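{"name": "carry_out", "arguments": {
  "moves": [
    {"tx": 30,"ty": 0.7,"tz": 0,"wx": 0,"wy": 0,"wz": 0},
    {"tx": 45,"ty": 0,"tz": 0,"wx": 0,"wy": 0,"wz": 0},
    {"tx": 45,"ty": 0,"tz": 0,"wx": 0,"wy": 0,"wz": 0},
    {"tx": 35,"ty": 0,"tz": 0,"wx": 0,"wy": 0,"wz": 0},
    {"tx": 20,"ty": 0,"tz": 0,"wx": 0,"wy": 0,"wz": 0},
    {"tx": 11,"ty": 0,"tz": 0,"wx": 0,"wy": 0,"wz": 0},
    {"tx": 0,"ty": 0,"tz": 0,"wx": 0,"wy": 0,"wz": 0},
    {"tx": 0,"ty": 0,"tz": 0,"wx": 0,"wy": 0,"wz": 0}
  ]
}}

```text
time: 9.05
ee_pos: [617.1, -328.7, 122.8]
orientation: [1.209, 1.207, -1.208]
force: [-0.0, -0.7, -0.3]
gripper_width: 62.0
```

{"name": "carry_out", "arguments": {
  "moves": [
    {"tx": 0,"ty": 0,"tz": 0,"wx": 0,"wy": 0,"wz": 0},
    {"tx": 0,"ty": 0,"tz": 0,"wx": 0,"wy": 0,"wz": 0},
    {"tx": 0,"ty": 0,"tz": 0,"wx": 0,"wy": 0,"wz": 0},
    {"tx": 0,"ty": 0,"tz": 0,"wx": 0,"wy": 0,"wz": 0},
    {"tx": 0,"ty": 0,"tz": 0,"wx": 0,"wy": 0,"wz": 0},
    {"tx": 0,"ty": 0,"tz": 0,"wx": 0,"wy": 0,"wz": 0}
  ],
  "claw": 1,
  "grip_force": 15
}}

```text
time: 9.65
ee_pos: [616.4, -328.6, 121.2]
orientation: [1.209, 1.209, -1.209]
force: [0.2, 0.8, 0.3]
gripper_width: 29.5
```

```bash
python3 held.py w9.png
```

```text
9.65 [ 616.4 -328.6  121.2] [ 1.209  1.209 -1.209] w 29.5 F [0.21 0.76 0.26]
lip top tool-x -19.6 centre tool y,z [-0.5 -0.6] r 16.4 1425
robust centre y,z [-0.6 -0.8] half [14.4 15. ] 1196
```

{"name": "carry_out", "arguments": {
  "moves": [
    {"tx": -15,"ty": 0,"tz": 0,"wx": 0,"wy": 0,"wz": 0},
    {"tx": -30,"ty": 0,"tz": 0,"wx": 0,"wy": 0,"wz": 0},
    {"tx": -40,"ty": 0,"tz": 0,"wx": 0,"wy": 0,"wz": 0},
    {"tx": -40,"ty": 0,"tz": 0,"wx": 0,"wy": 0,"wz": 0},
    {"tx": -40,"ty": 0,"tz": 0,"wx": 0,"wy": 0,"wz": 0},
    {"tx": -30,"ty": 2,"tz": -15,"wx": 0,"wy": 0,"wz": 0},
    {"tx": -19,"ty": 4,"tz": -30,"wx": 0,"wy": 0,"wz": 0},
    {"tx": 0,"ty": 4,"tz": -45,"wx": 0,"wy": 0,"wz": 0},
    {"tx": 0,"ty": 4,"tz": -45,"wx": 0,"wy": 0,"wz": 0},
    {"tx": 0,"ty": 4,"tz": -45,"wx": 0,"wy": 0,"wz": 0},
    {"tx": 0,"ty": 4,"tz": -40,"wx": 0,"wy": 0,"wz": 0},
    {"tx": 0,"ty": 4,"tz": -36,"wx": 0,"wy": 0,"wz": 0},
    {"tx": 0,"ty": 0,"tz": -20,"wx": 0,"wy": 0,"wz": 0},
    {"tx": 0,"ty": 0,"tz": -10,"wx": 0,"wy": 0,"wz": 0},
    {"tx": 0,"ty": 0,"tz": 0,"wx": 0,"wy": 0,"wz": 0},
    {"tx": 0,"ty": 0,"tz": 0,"wx": 0,"wy": 0,"wz": 0},
    {"tx": 0,"ty": 0,"tz": 0,"wx": 0,"wy": 0,"wz": 0}
  ]
}}

```text
time: 11.4
ee_pos: [642.1, -43.8, 334.8]
orientation: [1.21, 1.208, -1.211]
force: [-0.2, 0.5, -1.0]
gripper_width: 29.3
```

```bash
python3 held.py w10.png
python3 - <<'E'
from cratefit import *
c=load('wrist'); fit([(cloud(c),c['color'])],x0=(608.3,-5.2,-.036))
E
```

```text
11.4 [642.1 -43.8 334.8] [ 1.21   1.208 -1.211] w 29.3 F [-0.2  0.5 -1. ]
lip top tool-x -19.5 centre tool y,z [-4.4 -1.6] r 19.9 1406
robust centre y,z [-0.6 -0.7] half [14.4 15. ] 1196
1339 1564 [ 6.080564e+02 -5.054900e+00 -4.000000e-02] med res 0.0 0.22
```

View pics/w10.png

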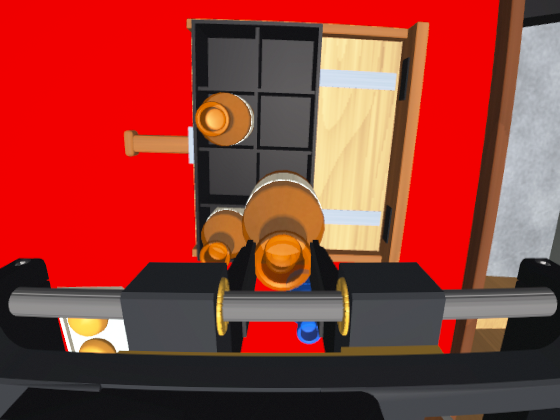

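{"name": "carry_out", "arguments": {
  "moves": [
    {"tx": 25,"ty": 0,"tz": 0,"wx": 0,"wy": 0,"wz": 0},
    {"tx": 40,"ty": 0,"tz": 0,"wx": 0,"wy": 0,"wz": 0},
    {"tx": 30,"ty": 0,"tz": 0,"wx": 0,"wy": 0,"wz": 0},
    {"tx": 20,"ty": 0,"tz": 0,"wx": 0,"wy": 0,"wz": 0},
    {"tx": 12,"ty": 0,"tz": 0,"wx": 0,"wy": 0,"wz": 0},
    {"tx": 10,"ty": 0,"tz": 0,"wx": 0,"wy": 0,"wz": 0},
    {"tx": 8,"ty": 0,"tz": 0,"wx": 0,"wy": 0,"wz": 0},
    {"tx": 7,"ty": 0,"tz": 0,"wx": 0,"wy": 0,"wz": 0},
    {"tx": 6,"ty": 0,"tz": 0,"wx": 0,"wy": 0,"wz": 0},
    {"tx": 0,"ty": 0,"tz": 0,"wx": 0,"wy": 0,"wz": 0},
    {"tx": 0,"ty": 0,"tz": 0,"wx": 0,"wy": 0,"wz": 0}
  ]
}}

```text
time: 12.55
ee_pos: [642.4, -42.5, 177.2]
orientation: [1.209, 1.209, -1.209]
force: [0.4, 0.4, -0.9]
gripper_width: 29.4
```

```bash
python3 held.py w11.png
```

```text
12.55 [642.4 -42.5 177.2] [ 1.209  1.209 -1.209] w 29.4 F [ 0.43  0.42 -0.9 ]
lip top tool-x -19.4 centre tool y,z [-0.5 -0.2] r 16.5 1438
robust centre y,z [-0.6 -0.6] half [14.4 14.8] 1192
```

View pics/w11.png

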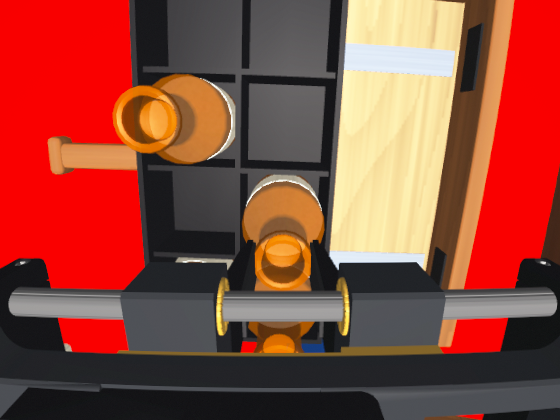

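{"name": "carry_out", "arguments": {
  "moves": [
    {"tx": 0,"ty": 0,"tz": 0,"wx": 0,"wy": 0,"wz": 0},
    {"tx": 0,"ty": 0,"tz": 0,"wx": 0,"wy": 0,"wz": 0},
    {"tx": 0,"ty": 0,"tz": 0,"wx": 0,"wy": 0,"wz": 0},
    {"tx": -10,"ty": 0,"tz": 0,"wx": 0,"wy": 0,"wz": 0},
    {"tx": -20,"ty": 0,"tz": 0,"wx": 0,"wy": 0,"wz": 0},
    {"tx": -40,"ty": 0,"tz": 0,"wx": 0,"wy": 0,"wz": 0},
    {"tx": -40,"ty": -10,"tz": 20,"wx": 0,"wy": 0,"wz": 0},
    {"tx": -20,"ty": -20,"tz": 40,"wx": 0,"wy": 0,"wz": 0},
    {"tx": 0,"ty": -27,"tz": 45,"wx": 0,"wy": 0,"wz": 0},
    {"tx": 0,"ty": -27,"tz": 45,"wx": 0,"wy": 0,"wz": 0},
    {"tx": 0,"ty": -27,"tz": 45,"wx": 0,"wy": 0,"wz": 0},
    {"tx": 0,"ty": -27,"tz": 45,"wx": 0,"wy": 0,"wz": 0},
    {"tx": 0,"ty": -27,"tz": 45,"wx": 0,"wy": 0,"wz": 0},
    {"tx": 0,"ty": -27,"tz": 32,"wx": 0,"wy": 0,"wz": 0},
    {"tx": 0,"ty": 0,"tz": 15,"wx": 0,"wy": 0,"wz": 0},
    {"tx": 0,"ty": 0,"tz": 0,"wx": 0,"wy": 0,"wz": 0},
    {"tx": 0,"ty": 0,"tz": 0,"wx": 0,"wy": 0,"wz": 0}
  ],
  "claw": 0.35
}}

```text
time: 14.3
ee_pos: [457.2, -363.4, 307.2]
orientation: [1.21, 1.209, -1.208]
force: [0.1, 1.0, 0.5]
gripper_width: 61.7
```

```bash
python3 lips.py w12.png
```

```text
14.3 [ 457.2 -363.4  307.2]
px [497.  74.] 479 centre [ 675.6 -240.4] r 16.8 z 138.8 hsv [110. 204. 200.]
px [276. 134.] 453 centre [ 450.5 -303.2] r 16.5 z 138.9 hsv [ 14. 226. 163.]
px [487. 232.] 361 centre [ 689.2 -409.8] r 17.0 z 138.9 hsv [171. 110. 234.]
```

View pics/w12.png

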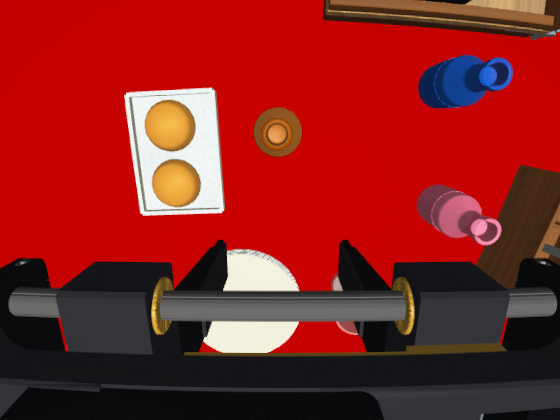

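The amber bottle is at (276,134), alone apart from the rolls tray at (175,150).

{"name": "carry_out", "arguments": {
  "moves": [
    {"tx": 10,"ty": -3,"tz": -30,"wx": 0,"wy": 0,"wz": 0},
    {"tx": 30,"ty": -3,"tz": -29.4,"wx": 0,"wy": 0,"wz": 0},
    {"tx": 40,"ty": 0,"tz": 0,"wx": 0,"wy": 0,"wz": 0},
    {"tx": 40,"ty": 0,"tz": 0,"wx": 0,"wy": 0,"wz": 0},
    {"tx": 35,"ty": 0,"tz": 0,"wx": 0,"wy": 0,"wz": 0},
    {"tx": 20,"ty": 0,"tz": 0,"wx": 0,"wy": 0,"wz": 0},
    {"tx": 11,"ty": 0,"tz": 0,"wx": 0,"wy": 0,"wz": 0},
    {"tx": 0,"ty": 0,"tz": 0,"wx": 0,"wy": 0,"wz": 0},
    {"tx": 0,"ty": 0,"tz": 0,"wx": 0,"wy": 0,"wz": 0},
    {"tx": 0,"ty": 0,"tz": 0,"wx": 0,"wy": 0,"wz": 0}
  ]
}}

```text
time: 15.35
ee_pos: [451.8, -305.1, 122.9]
orientation: [1.209, 1.206, -1.208]
force: [-0.0, 0.9, -0.2]
gripper_width: 61.9
```

{"name": "carry_out", "arguments": {
  "moves": [
    {"tx": 0,"ty": 0,"tz": 0,"wx": 0,"wy": 0,"wz": 0},
    {"tx": 0,"ty": 0,"tz": 0,"wx": 0,"wy": 0,"wz": 0},
    {"tx": 0,"ty": 0,"tz": 0,"wx": 0,"wy": 0,"wz": 0},
    {"tx": 0,"ty": 0,"tz": 0,"wx": 0,"wy": 0,"wz": 0},
    {"tx": 0,"ty": 0,"tz": 0,"wx": 0,"wy": 0,"wz": 0},
    {"tx": 0,"ty": 0,"tz": 0,"wx": 0,"wy": 0,"wz": 0}
  ],
  "claw": 1,
  "grip_force": 15
}}

```text
time: 15.95
ee_pos: [450.6, -304.6, 120.9]
orientation: [1.209, 1.209, -1.209]
force: [0.7, 0.8, 0.5]
gripper_width: 29.4
```

```bash
python3 held.py w13.png
```

```text
15.95 [ 450.6 -304.6  120.9] [ 1.209  1.209 -1.209] w 29.4 F [0.66 0.84 0.53]
lip top tool-x -19.8 centre tool y,z [-0.6 -1.7] r 16.5 1444
robust centre y,z [-0.6 -1.9] half [14.4 14.8] 1228
```

{"name": "carry_out", "arguments": {
  "moves": [
    {"tx": -15,"ty": 0,"tz": 0,"wx": 0,"wy": 0,"wz": 0},
    {"tx": -30,"ty": 0,"tz": 0,"wx": 0,"wy": 0,"wz": 0},
    {"tx": -40,"ty": 0,"tz": 0,"wx": 0,"wy": 0,"wz": 0},
    {"tx": -40,"ty": 0,"tz": 0,"wx": 0,"wy": 0,"wz": 0},
    {"tx": -40,"ty": 0,"tz": 0,"wx": 0,"wy": 0,"wz": 0},
    {"tx": -30,"ty": 6,"tz": -12,"wx": 0,"wy": 0,"wz": 0},
    {"tx": -19,"ty": 14,"tz": -30,"wx": 0,"wy": 0,"wz": 0},
    {"tx": 0,"ty": 18,"tz": -40,"wx": 0,"wy": 0,"wz": 0},
    {"tx": 0,"ty": 18,"tz": -40,"wx": 0,"wy": 0,"wz": 0},
    {"tx": 0,"ty": 18,"tz": -40,"wx": 0,"wy": 0,"wz": 0},
    {"tx": 0,"ty": 18,"tz": -40,"wx": 0,"wy": 0,"wz": 0},
    {"tx": 0,"ty": 16,"tz": -32,"wx": 0,"wy": 0,"wz": 0},
    {"tx": 0,"ty": 10,"tz": -20,"wx": 0,"wy": 0,"wz": 0},
    {"tx": 0,"ty": 4,"tz": -10,"wx": 0,"wy": 0,"wz": 0},
    {"tx": 0,"ty": 0,"tz": 0,"wx": 0,"wy": 0,"wz": 0},
    {"tx": 0,"ty": 0,"tz": 0,"wx": 0,"wy": 0,"wz": 0},
    {"tx": 0,"ty": 0,"tz": 0,"wx": 0,"wy": 0,"wz": 0},
    {"tx": 0,"ty": 0,"tz": 0,"wx": 0,"wy": 0,"wz": 0},
    {"tx": 0,"ty": 0,"tz": 0,"wx": 0,"wy": 0,"wz": 0}
  ]
}}

```text
time: 17.9
ee_pos: [572.3, -41.3, 335.0]
orientation: [1.21, 1.208, -1.21]
force: [-0.7, 0.1, -0.6]
gripper_width: 29.6
```

```bash
python3 held.py w14.png
python3 - <<'E'
from cratefit import *
c=load('wrist'); fit([(cloud(c),c['color'])],x0=(608.3,-5.2,-.036))
E
```

```text
17.9 [572.3 -41.3 335. ] [ 1.21   1.208 -1.21 ] w 29.6 F [-0.66  0.09 -0.61]
lip top tool-x -19.9 centre tool y,z [ 3.2 -2. ] r 19.7 1441
robust centre y,z [-0.6 -1.7] half [14.5 14.8] 1203
1336 1466 [ 6.079733e+02 -5.224400e+00 -3.660000e-02] med res 0.0 0.27
```

View pics/w14.png

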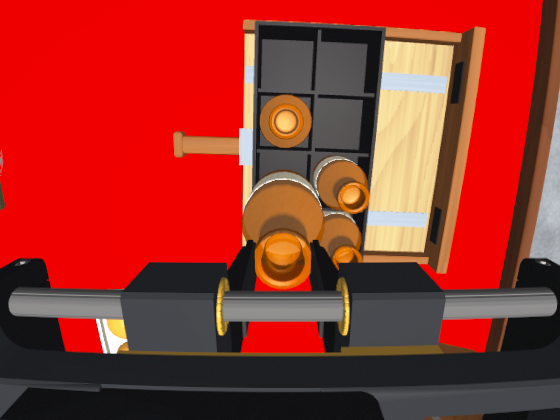

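Aligned over the free pocket at (-35,-35). Descending 158 mm.

{"name": "carry_out", "arguments": {
  "moves": [
    {"tx": 25,"ty": 0,"tz": 0,"wx": 0,"wy": 0,"wz": 0},
    {"tx": 40,"ty": 0,"tz": 0,"wx": 0,"wy": 0,"wz": 0},
    {"tx": 30,"ty": 0,"tz": 0,"wx": 0,"wy": 0,"wz": 0},
    {"tx": 20,"ty": 0,"tz": 0,"wx": 0,"wy": 0,"wz": 0},
    {"tx": 12,"ty": 0,"tz": 0,"wx": 0,"wy": 0,"wz": 0},
    {"tx": 10,"ty": 0,"tz": 0,"wx": 0,"wy": 0,"wz": 0},
    {"tx": 8,"ty": 0,"tz": 0,"wx": 0,"wy": 0,"wz": 0},
    {"tx": 7,"ty": 0,"tz": 0,"wx": 0,"wy": 0,"wz": 0},
    {"tx": 6,"ty": 0,"tz": 0,"wx": 0,"wy": 0,"wz": 0},
    {"tx": 0,"ty": 0,"tz": 0,"wx": 0,"wy": 0,"wz": 0},
    {"tx": 0,"ty": 0,"tz": 0,"wx": 0,"wy": 0,"wz": 0}
  ]
}}

```text
time: 19.05
ee_pos: [572.8, -40.5, 177.2]
orientation: [1.209, 1.209, -1.209]
force: [-0.1, 0.1, -1.6]
gripper_width: 29.3
```

```bash
python3 held.py w15.png
```

```text
19.05 [572.8 -40.5 177.2] [ 1.209  1.209 -1.209] w 29.3 F [-0.11  0.06 -1.58]
lip top tool-x -19.8 centre tool y,z [-0.5 -1.7] r 16.4 1463
robust centre y,z [-0.6 -1.8] half [14.5 14.8] 1232
```

View pics/w15.png

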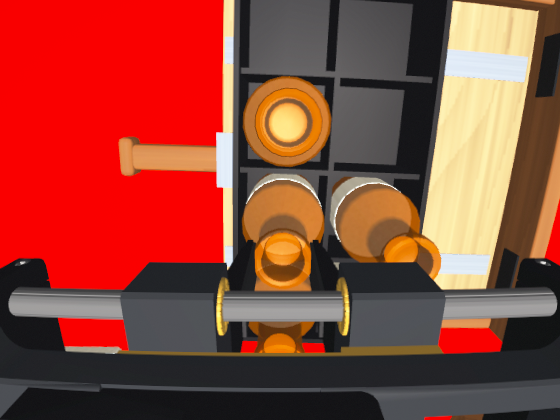

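{"name": "carry_out", "arguments": {
  "moves": [
    {"tx": 0,"ty": 0,"tz": 0,"wx": 0,"wy": 0,"wz": 0},
    {"tx": 0,"ty": 0,"tz": 0,"wx": 0,"wy": 0,"wz": 0},
    {"tx": 0,"ty": 0,"tz": 0,"wx": 0,"wy": 0,"wz": 0},
    {"tx": -10,"ty": 0,"tz": 0,"wx": 0,"wy": 0,"wz": 0},
    {"tx": -20,"ty": 0,"tz": 0,"wx": 0,"wy": 0,"wz": 0},
    {"tx": -40,"ty": 0,"tz": 0,"wx": 0,"wy": 0,"wz": 0},
    {"tx": -40,"ty": 0,"tz": -20,"wx": 0,"wy": 0,"wz": 0},
    {"tx": -20,"ty": -5,"tz": -35,"wx": 0,"wy": 0,"wz": 0},
    {"tx": 0,"ty": -6,"tz": -45,"wx": 0,"wy": 0,"wz": 0},
    {"tx": 0,"ty": -6,"tz": -45,"wx": 0,"wy": 0,"wz": 0},
    {"tx": 0,"ty": -6,"tz": -45,"wx": 0,"wy": 0,"wz": 0},
    {"tx": 0,"ty": -6,"tz": -45,"wx": 0,"wy": 0,"wz": 0},
    {"tx": 0,"ty": -4,"tz": -35,"wx": 0,"wy": 0,"wz": 0},
    {"tx": 0,"ty": 0,"tz": -20,"wx": 0,"wy": 0,"wz": 0},
    {"tx": 0,"ty": 0,"tz": 0,"wx": 0,"wy": 0,"wz": 0},
    {"tx": 0,"ty": 0,"tz": 0,"wx": 0,"wy": 0,"wz": 0},
    {"tx": 0,"ty": 0,"tz": 0,"wx": 0,"wy": 0,"wz": 0}
  ],
  "claw": 0.35
}}

```text
time: 20.8
ee_pos: [539.8, 248.6, 307.3]
orientation: [1.21, 1.208, -1.21]
force: [-0.2, -0.5, 0.4]
gripper_width: 61.8
```

```bash
python3 lips.py w16.png; python3 sl.py 16
```

```text
20.8 [539.8 248.6 307.3]
px [263.  38.] 507 centre [520.1 400.9] r 16.6 z 139.0 hsv [ 15. 244. 221.]
px [211. 132.] 432 centre [466.  311.1] r 16.3 z 139.0 hsv [ 15. 233. 220.]
px [356. 142.] 436 centre [615.3 300.2] r 16.4 z 138.9 hsv [ 15.  239.5 222. ]
px [310. 348.] 248 centre [573.9  44.2] r 23.1 z 139.3 hsv [ 14. 190. 187.]
scene 20.85
140 [351. 137.] 34 [522. 397.] 18
140 [324. 140.] 27 [467. 309.] 19
140 [351. 164.] 28 [614. 296.] 17
140 [288. 197.] 56 [577.  28.] 29
140 [271. 207.] 59 [570. -40.] 28
140 [255. 218.] 68 [ 571. -112.] 28
140 [284. 221.] 69 [645. -47.] 28
140 [267. 232.] 77 [ 641. -117.] 28
194 [288. 184.] 30 [574.  29.] 17
194 [271. 194.] 39 [567. -38.] 17
194 [254. 205.] 39 [ 571. -109.] 19
194 [284. 208.] 42 [642. -43.] 19
194 [267. 218.] 45 [ 637. -113.] 18
side 20.9
140 [203. 121.] 32 [521. 398.] 19
140 [241. 125.] 28 [616. 301.] 18
140 [203. 142.] 37 [466. 311.] 19
140 [279. 178.] 63 [569.  29.] 25
140 [311. 182.] 71 [640. -45.] 27
140 [291. 192.] 78 [564. -38.] 26
140 [324. 196.] 78 [ 636. -113.] 26
140 [306. 206.] 84 [ 567. -109.] 27
194 [279. 163.] 44 [574.  32.] 17
194 [312. 167.] 48 [642. -41.] 17
194 [291. 177.] 47 [567. -35.] 18
194 [326. 181.] 45 [ 638. -110.] 16
194 [307. 192.] 47 [ 569. -106.] 17
```

View pics/w16.png

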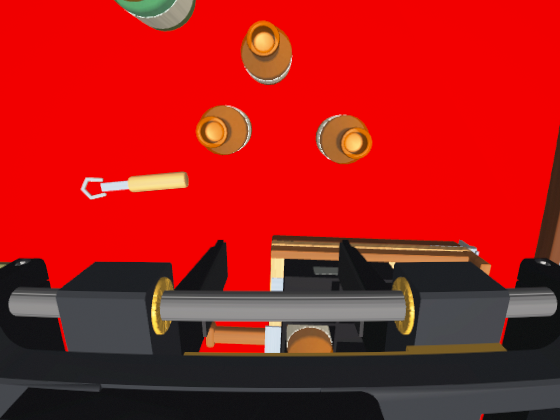

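View pics/scene16.png

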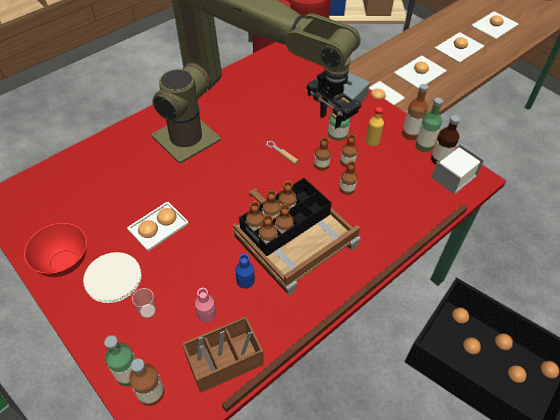

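{"name": "carry_out", "arguments": {
  "moves": [
    {"tx": 0,"ty": 38,"tz": -25,"wx": 0,"wy": 0,"wz": 0},
    {"tx": 20,"ty": 38,"tz": -25,"wx": 0,"wy": 0,"wz": 0},
    {"tx": 45,"ty": 0,"tz": 0,"wx": 0,"wy": 0,"wz": 0},
    {"tx": 45,"ty": 0,"tz": 0,"wx": 0,"wy": 0,"wz": 0},
    {"tx": 40,"ty": 0,"tz": 0,"wx": 0,"wy": 0,"wz": 0},
    {"tx": 24,"ty": 0,"tz": 0,"wx": 0,"wy": 0,"wz": 0},
    {"tx": 12,"ty": 0,"tz": 0,"wx": 0,"wy": 0,"wz": 0},
    {"tx": 0,"ty": 0,"tz": 0,"wx": 0,"wy": 0,"wz": 0},
    {"tx": 0,"ty": 0,"tz": 0,"wx": 0,"wy": 0,"wz": 0},
    {"tx": 0,"ty": 0,"tz": 0,"wx": 0,"wy": 0,"wz": 0}
  ]
}}

```text
time: 21.95
ee_pos: [617.2, 300.0, 123.8]
orientation: [1.213, 1.207, -1.205]
force: [0.2, -0.3, 0.7]
gripper_width: 61.6
```

{"name": "carry_out", "arguments": {
  "moves": [
    {"tx": 0,"ty": 0,"tz": 0,"wx": 0,"wy": 0,"wz": 0},
    {"tx": 0,"ty": 0,"tz": 0,"wx": 0,"wy": 0,"wz": 0},
    {"tx": 0,"ty": 0,"tz": 0,"wx": 0,"wy": 0,"wz": 0},
    {"tx": 0,"ty": 0,"tz": 0,"wx": 0,"wy": 0,"wz": 0},
    {"tx": 0,"ty": 0,"tz": 0,"wx": 0,"wy": 0,"wz": 0},
    {"tx": 0,"ty": 0,"tz": 0,"wx": 0,"wy": 0,"wz": 0}
  ],
  "claw": 1,
  "grip_force": 15
}}

```text
time: 22.55
ee_pos: [615.6, 299.5, 120.9]
orientation: [1.209, 1.209, -1.209]
force: [0.5, -0.1, 0.4]
gripper_width: 29.2
```

```bash
python3 held.py w17.png
```

```text
22.55 [615.6 299.5 120.9] [ 1.209  1.209 -1.209] w 29.2 F [ 0.49 -0.11  0.38]
lip top tool-x -19.9 centre tool y,z [ 1.6 -1.9] r 19.0 1429
robust centre y,z [-0.6 -0.8] half [14.4 14.9] 1203
```

{"name": "carry_out", "arguments": {
  "moves": [
    {"tx": -15,"ty": 0,"tz": 0,"wx": 0,"wy": 0,"wz": 0},
    {"tx": -30,"ty": 0,"tz": 0,"wx": 0,"wy": 0,"wz": 0},
    {"tx": -40,"ty": 0,"tz": 0,"wx": 0,"wy": 0,"wz": 0},
    {"tx": -40,"ty": 0,"tz": 0,"wx": 0,"wy": 0,"wz": 0},
    {"tx": -40,"ty": 0,"tz": 0,"wx": 0,"wy": 0,"wz": 0},
    {"tx": -30,"ty": 3,"tz": 12,"wx": 0,"wy": 0,"wz": 0},
    {"tx": -19,"ty": 4,"tz": 30,"wx": 0,"wy": 0,"wz": 0},
    {"tx": 0,"ty": 4,"tz": 42,"wx": 0,"wy": 0,"wz": 0},
    {"tx": 0,"ty": 4,"tz": 42,"wx": 0,"wy": 0,"wz": 0},
    {"tx": 0,"ty": 4,"tz": 42,"wx": 0,"wy": 0,"wz": 0},
    {"tx": 0,"ty": 4,"tz": 40,"wx": 0,"wy": 0,"wz": 0},
    {"tx": 0,"ty": 4,"tz": 32,"wx": 0,"wy": 0,"wz": 0},
    {"tx": 0,"ty": 2.3,"tz": 20,"wx": 0,"wy": 0,"wz": 0},
    {"tx": 0,"ty": 0,"tz": 11.7,"wx": 0,"wy": 0,"wz": 0},
    {"tx": 0,"ty": 0,"tz": 0,"wx": 0,"wy": 0,"wz": 0},
    {"tx": 0,"ty": 0,"tz": 0,"wx": 0,"wy": 0,"wz": 0},
    {"tx": 0,"ty": 0,"tz": 0,"wx": 0,"wy": 0,"wz": 0},
    {"tx": 0,"ty": 0,"tz": 0,"wx": 0,"wy": 0,"wz": 0},
    {"tx": 0,"ty": 0,"tz": 0,"wx": 0,"wy": 0,"wz": 0}
  ]
}}

```text
time: 24.5
ee_pos: [644.8, 28.7, 334.8]
orientation: [1.208, 1.21, -1.208]
force: [-0.2, -0.3, -1.5]
gripper_width: 29.0
```

```bash
python3 held.py w18.png
python3 - <<'E'
from cratefit import *
c=load('wrist'); fit([(cloud(c),c['color'])],x0=(608.3,-5.2,-.036))
E
```

```text
24.5 [644.8  28.7 334.8] [ 1.208  1.21  -1.208] w 29.0 F [-0.18 -0.26 -1.46]
lip top tool-x -19.8 centre tool y,z [-4.6 -1.3] r 19.8 1434
robust centre y,z [-0.6 -0.8] half [14.4 14.9] 1198
935 814 [ 6.073971e+02 -4.647600e+00 -4.480000e-02] med res 0.0 0.16
```

View pics/w18.png

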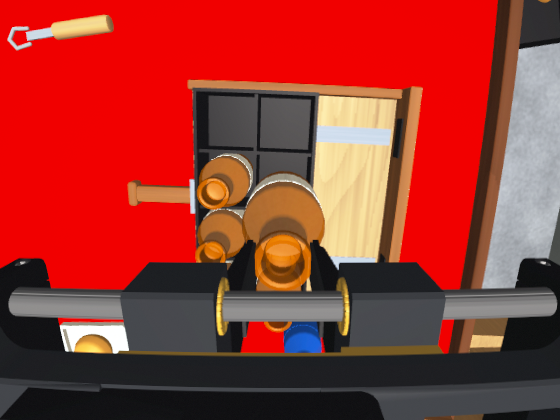

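{"name": "carry_out", "arguments": {
  "moves": [
    {"tx": 25,"ty": 0,"tz": 0,"wx": 0,"wy": 0,"wz": 0},
    {"tx": 40,"ty": 0,"tz": 0,"wx": 0,"wy": 0,"wz": 0},
    {"tx": 30,"ty": 0,"tz": 0,"wx": 0,"wy": 0,"wz": 0},
    {"tx": 20,"ty": 0,"tz": 0,"wx": 0,"wy": 0,"wz": 0},
    {"tx": 12,"ty": 0,"tz": 0,"wx": 0,"wy": 0,"wz": 0},
    {"tx": 10,"ty": 0,"tz": 0,"wx": 0,"wy": 0,"wz": 0},
    {"tx": 8,"ty": 0,"tz": 0,"wx": 0,"wy": 0,"wz": 0},
    {"tx": 7,"ty": 0,"tz": 0,"wx": 0,"wy": 0,"wz": 0},
    {"tx": 6,"ty": 0,"tz": 0,"wx": 0,"wy": 0,"wz": 0},
    {"tx": 0,"ty": 0,"tz": 0,"wx": 0,"wy": 0,"wz": 0},
    {"tx": 0,"ty": 0,"tz": 0,"wx": 0,"wy": 0,"wz": 0}
  ]
}}

```text
time: 25.65
ee_pos: [645.1, 27.8, 177.2]
orientation: [1.21, 1.209, -1.209]
force: [-0.6, 0.1, -2.4]
gripper_width: 29.6
```

```bash
python3 held.py w19.png
```

```text
25.65 [645.1  27.8 177.2] [ 1.21   1.209 -1.209] w 29.6 F [-0.58  0.07 -2.43]
lip top tool-x -19.7 centre tool y,z [ 1.5 -2.1] r 19.1 1450
robust centre y,z [-0.6 -1. ] half [14.4 14.8] 1209
```

View pics/w19.png

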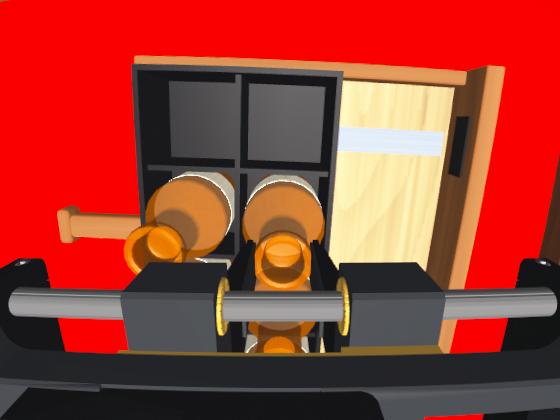

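{"name": "carry_out", "arguments": {
  "moves": [
    {"tx": 0,"ty": 0,"tz": 0,"wx": 0,"wy": 0,"wz": 0},
    {"tx": 0,"ty": 0,"tz": 0,"wx": 0,"wy": 0,"wz": 0},
    {"tx": 0,"ty": 0,"tz": 0,"wx": 0,"wy": 0,"wz": 0},
    {"tx": -10,"ty": 0,"tz": 0,"wx": 0,"wy": 0,"wz": 0},
    {"tx": -20,"ty": 0,"tz": 0,"wx": 0,"wy": 0,"wz": 0},
    {"tx": -40,"ty": 0,"tz": 0,"wx": 0,"wy": 0,"wz": 0},
    {"tx": -40,"ty": -12,"tz": -15,"wx": 0,"wy": 0,"wz": 0},
    {"tx": -20,"ty": -25,"tz": -30,"wx": 0,"wy": 0,"wz": 0},
    {"tx": 0,"ty": -29,"tz": -35,"wx": 0,"wy": 0,"wz": 0},
    {"tx": 0,"ty": -29,"tz": -35,"wx": 0,"wy": 0,"wz": 0},
    {"tx": 0,"ty": -29,"tz": -35,"wx": 0,"wy": 0,"wz": 0},
    {"tx": 0,"ty": -29,"tz": -32,"wx": 0,"wy": 0,"wz": 0},
    {"tx": 0,"ty": -19,"tz": -20,"wx": 0,"wy": 0,"wz": 0},
    {"tx": 0,"ty": -6,"tz": -10,"wx": 0,"wy": 0,"wz": 0},
    {"tx": 0,"ty": 0,"tz": 0,"wx": 0,"wy": 0,"wz": 0},
    {"tx": 0,"ty": 0,"tz": 0,"wx": 0,"wy": 0,"wz": 0},
    {"tx": 0,"ty": 0,"tz": 0,"wx": 0,"wy": 0,"wz": 0}
  ],
  "claw": 0.35
}}

```text
time: 27.4
ee_pos: [467.7, 238.9, 306.8]
orientation: [1.21, 1.208, -1.211]
force: [-0.1, 0.1, -0.2]
gripper_width: 62.2
```

```bash
python3 lips.py w20.png; python3 sl.py 20 | grep -E "^194|sc|si"
```

```text
27.4 [467.7 238.9 306.8]
px [337.  27.] 519 centre [520.  400.2] r 16.3 z 138.9 hsv [ 14. 250. 220.]
px [281. 122.] 455 centre [466.1 311.5] r 16.6 z 138.9 hsv [ 15. 223. 214.]
px [356. 345.] 123 centre [556.2  44.7] r 12.2 z 139.8 hsv [ 14. 185. 172.]
scene 27.45
194 [288. 185.] 39 [573.  29.] 17
194 [271. 194.] 35 [566. -38.] 18
194 [301. 198.] 36 [644.  26.] 19
194 [254. 205.] 41 [ 570. -111.] 18
194 [285. 208.] 43 [641. -44.] 18
194 [268. 218.] 46 [ 640. -110.] 20
side 27.5
194 [297. 154.] 40 [644.  29.] 19
194 [279. 163.] 39 [574.  33.] 17
194 [312. 167.] 43 [639. -42.] 17
194 [291. 177.] 49 [568. -37.] 19
194 [326. 181.] 44 [ 639. -112.] 18
194 [307. 192.] 52 [ 569. -106.] 18
```

View pics/w20.png

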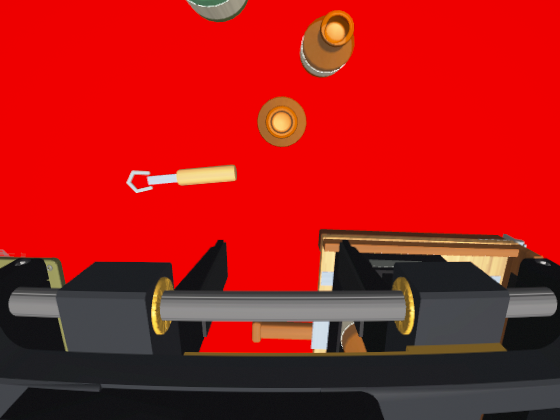

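{"name": "carry_out", "arguments": {
  "moves": [
    {"tx": 0,"ty": -0.5,"tz": -36,"wx": 0,"wy": 0,"wz": 0},
    {"tx": 20,"ty": 0,"tz": -35,"wx": 0,"wy": 0,"wz": 0},
    {"tx": 45,"ty": 0,"tz": 0,"wx": 0,"wy": 0,"wz": 0},
    {"tx": 45,"ty": 0,"tz": 0,"wx": 0,"wy": 0,"wz": 0},
    {"tx": 40,"ty": 0,"tz": 0,"wx": 0,"wy": 0,"wz": 0},
    {"tx": 24,"ty": 0,"tz": 0,"wx": 0,"wy": 0,"wz": 0},
    {"tx": 12,"ty": 0,"tz": 0,"wx": 0,"wy": 0,"wz": 0},
    {"tx": 0,"ty": 0,"tz": 0,"wx": 0,"wy": 0,"wz": 0},
    {"tx": 0,"ty": 0,"tz": 0,"wx": 0,"wy": 0,"wz": 0},
    {"tx": 0,"ty": 0,"tz": 0,"wx": 0,"wy": 0,"wz": 0}
  ]
}}

```text
time: 28.55
ee_pos: [467.8, 311.4, 123.3]
orientation: [1.212, 1.208, -1.206]
force: [-0.7, -0.5, 0.1]
gripper_width: 61.7
```

{"name": "carry_out", "arguments": {
  "moves": [
    {"tx": 0,"ty": 0,"tz": 0,"wx": 0,"wy": 0,"wz": 0},
    {"tx": 0,"ty": 0,"tz": 0,"wx": 0,"wy": 0,"wz": 0},
    {"tx": 0,"ty": 0,"tz": 0,"wx": 0,"wy": 0,"wz": 0},
    {"tx": 0,"ty": 0,"tz": 0,"wx": 0,"wy": 0,"wz": 0},
    {"tx": 0,"ty": 0,"tz": 0,"wx": 0,"wy": 0,"wz": 0},
    {"tx": 0,"ty": 0,"tz": 0,"wx": 0,"wy": 0,"wz": 0}
  ],
  "claw": 1,
  "grip_force": 15
}}

```text
time: 29.15
ee_pos: [466.5, 310.8, 121.0]
orientation: [1.209, 1.209, -1.209]
force: [0.6, -0.4, 0.2]
gripper_width: 29.5
```

```bash
python3 held.py w21.png
```

```text
29.15 [466.5 310.8 121. ] [ 1.209  1.209 -1.209] w 29.5 F [ 0.59 -0.38  0.17]
lip top tool-x -19.6 centre tool y,z [-0.8 -0.8] r 16.4 1457
robust centre y,z [-0.6 -0.8] half [14.4 14.9] 1228
```

{"name": "carry_out", "arguments": {
  "moves": [
    {"tx": -15,"ty": 0,"tz": 0,"wx": 0,"wy": 0,"wz": 0},
    {"tx": -30,"ty": 0,"tz": 0,"wx": 0,"wy": 0,"wz": 0},
    {"tx": -40,"ty": 0,"tz": 0,"wx": 0,"wy": 0,"wz": 0},
    {"tx": -40,"ty": 0,"tz": 0,"wx": 0,"wy": 0,"wz": 0},
    {"tx": -40,"ty": 0,"tz": 0,"wx": 0,"wy": 0,"wz": 0},
    {"tx": -30,"ty": 8,"tz": 15,"wx": 0,"wy": 0,"wz": 0},
    {"tx": -19,"ty": 16,"tz": 30,"wx": 0,"wy": 0,"wz": 0},
    {"tx": 0,"ty": 20,"tz": 38,"wx": 0,"wy": 0,"wz": 0},
    {"tx": 0,"ty": 20,"tz": 38,"wx": 0,"wy": 0,"wz": 0},
    {"tx": 0,"ty": 20,"tz": 38,"wx": 0,"wy": 0,"wz": 0},
    {"tx": 0,"ty": 15,"tz": 28,"wx": 0,"wy": 0,"wz": 0},
    {"tx": 0,"ty": 8,"tz": 15,"wx": 0,"wy": 0,"wz": 0},
    {"tx": 0,"ty": 3.9,"tz": 8.4,"wx": 0,"wy": 0,"wz": 0},
    {"tx": 0,"ty": 0,"tz": 0,"wx": 0,"wy": 0,"wz": 0},
    {"tx": 0,"ty": 0,"tz": 0,"wx": 0,"wy": 0,"wz": 0},
    {"tx": 0,"ty": 0,"tz": 0,"wx": 0,"wy": 0,"wz": 0},
    {"tx": 0,"ty": 0,"tz": 0,"wx": 0,"wy": 0,"wz": 0}
  ]
}}

```text
time: 30.9
ee_pos: [576.9, 101.5, 335.0]
orientation: [1.208, 1.21, -1.208]
force: [-0.4, 0.5, -1.3]
gripper_width: 29.2
```

```bash
python3 held.py w22.png
```

```text
30.9 [576.9 101.5 335. ] [ 1.208  1.21  -1.208] w 29.2 F [-0.43  0.46 -1.31]
lip top tool-x -19.7 centre tool y,z [ 3.5 -1.2] r 19.8 1439
robust centre y,z [-0.6 -1. ] half [14.4 14.9] 1204
```

View pics/w22.png

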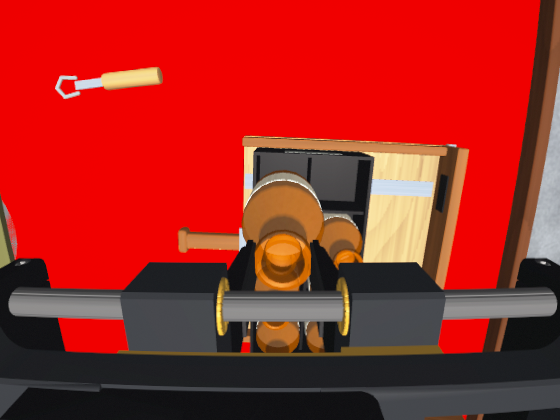

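{"name": "carry_out", "arguments": {
  "moves": [
    {"tx": 25,"ty": 0,"tz": 0,"wx": 0,"wy": 0,"wz": 0},
    {"tx": 40,"ty": 0,"tz": 0,"wx": 0,"wy": 0,"wz": 0},
    {"tx": 30,"ty": 0,"tz": 0,"wx": 0,"wy": 0,"wz": 0},
    {"tx": 20,"ty": 0,"tz": 0,"wx": 0,"wy": 0,"wz": 0},
    {"tx": 12,"ty": 0,"tz": 0,"wx": 0,"wy": 0,"wz": 0},
    {"tx": 10,"ty": 0,"tz": 0,"wx": 0,"wy": 0,"wz": 0},
    {"tx": 8,"ty": 0,"tz": 0,"wx": 0,"wy": 0,"wz": 0},
    {"tx": 7,"ty": 0,"tz": 0,"wx": 0,"wy": 0,"wz": 0},
    {"tx": 6,"ty": 0,"tz": 0,"wx": 0,"wy": 0,"wz": 0},
    {"tx": 0,"ty": 0,"tz": 0,"wx": 0,"wy": 0,"wz": 0},
    {"tx": 0,"ty": 0,"tz": 0,"wx": 0,"wy": 0,"wz": 0}
  ]
}}

```text
time: 32.05
ee_pos: [577.5, 100.4, 177.2]
orientation: [1.21, 1.209, -1.209]
force: [0.7, -0.4, -2.2]
gripper_width: 29.5
```

```bash
python3 held.py w23.png
```

```text
32.05 [577.5 100.4 177.2] [ 1.21   1.209 -1.209] w 29.5 F [ 0.68 -0.42 -2.21]
lip top tool-x -19.7 centre tool y,z [-0.6 -0.8] r 16.4 1441
robust centre y,z [-0.6 -1. ] half [14.4 14.9] 1225
```

View pics/w23.png

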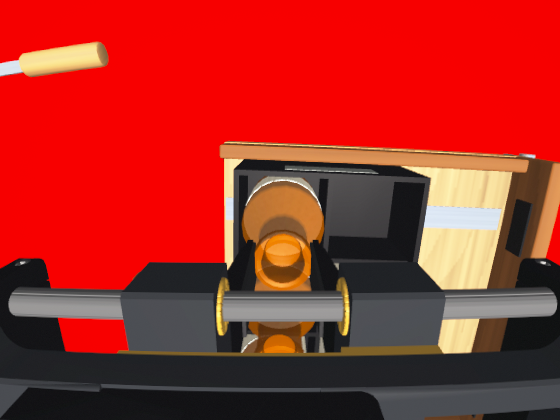

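{"name": "carry_out", "arguments": {
  "moves": [
    {"tx": 0,"ty": 0,"tz": 0,"wx": 0,"wy": 0,"wz": 0},
    {"tx": 0,"ty": 0,"tz": 0,"wx": 0,"wy": 0,"wz": 0},
    {"tx": 0,"ty": 0,"tz": 0,"wx": 0,"wy": 0,"wz": 0},
    {"tx": -10,"ty": 0,"tz": 0,"wx": 0,"wy": 0,"wz": 0},
    {"tx": -20,"ty": 0,"tz": 0,"wx": 0,"wy": 0,"wz": 0},
    {"tx": -40,"ty": 0,"tz": 0,"wx": 0,"wy": 0,"wz": 0},
    {"tx": -40,"ty": 0,"tz": -15,"wx": 0,"wy": 0,"wz": 0},
    {"tx": -20,"ty": -8,"tz": -30,"wx": 0,"wy": 0,"wz": 0},
    {"tx": 0,"ty": -12,"tz": -45,"wx": 0,"wy": 0,"wz": 0},
    {"tx": 0,"ty": -12,"tz": -45,"wx": 0,"wy": 0,"wz": 0},
    {"tx": 0,"ty": -12,"tz": -45,"wx": 0,"wy": 0,"wz": 0},
    {"tx": 0,"ty": -8,"tz": -30,"wx": 0,"wy": 0,"wz": 0},
    {"tx": 0,"ty": -5,"tz": -20,"wx": 0,"wy": 0,"wz": 0},
    {"tx": 0,"ty": 0,"tz": 0,"wx": 0,"wy": 0,"wz": 0},
    {"tx": 0,"ty": 0,"tz": 0,"wx": 0,"wy": 0,"wz": 0},
    {"tx": 0,"ty": 0,"tz": 0,"wx": 0,"wy": 0,"wz": 0}
  ],
  "claw": 0.35
}}

```text
time: 33.7
ee_pos: [520.7, 329.5, 307.3]
orientation: [1.21, 1.208, -1.21]
force: [0.6, 0.3, 0.3]
gripper_width: 61.8
```

```bash
python3 lips.py w24.png; python3 sl.py 24 | grep -E "^194|sc|si"
```

```text
33.7 [520.7 329.5 307.3]
px [283. 123.] 462 centre [520.3 400.9] r 16.6 z 138.8 hsv [ 15.  226.5 211. ]
px [329. 351.] 35 centre [577.6 123.9] r 10.7 z 136.9 hsv [ 15. 190. 177.]
scene 33.75
194 [304. 175.] 39 [577.  98.] 18
194 [288. 184.] 32 [576.  31.] 18
194 [271. 194.] 39 [568. -37.] 17
194 [302. 197.] 36 [647.  26.] 19
194 [254. 205.] 40 [ 570. -110.] 17
194 [284. 207.] 40 [639. -43.] 17
194 [268. 218.] 43 [ 638. -112.] 18
side 33.8
194 [266. 150.] 44 [577. 101.] 17
194 [298. 154.] 41 [643.  29.] 17
194 [279. 163.] 40 [576.  31.] 18
194 [312. 167.] 43 [642. -42.] 18
194 [291. 177.] 47 [567. -34.] 18
194 [325. 181.] 46 [ 637. -109.] 18
194 [307. 192.] 50 [ 568. -106.] 18
```

View pics/w24.png

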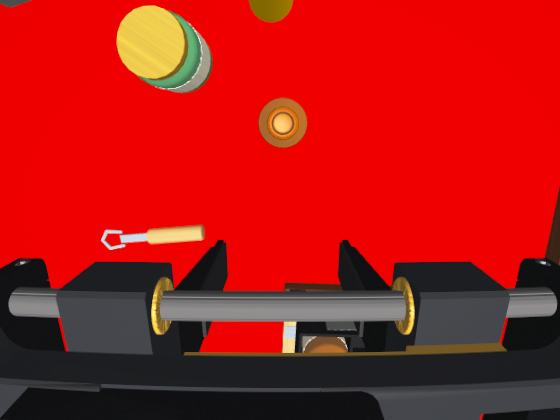

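{"name": "carry_out", "arguments": {
  "moves": [
    {"tx": 0,"ty": 0,"tz": -35,"wx": 0,"wy": 0,"wz": 0},
    {"tx": 20,"ty": 0,"tz": -34.5,"wx": 0,"wy": 0,"wz": 0},
    {"tx": 45,"ty": 0,"tz": 0,"wx": 0,"wy": 0,"wz": 0},
    {"tx": 45,"ty": 0,"tz": 0,"wx": 0,"wy": 0,"wz": 0},
    {"tx": 40,"ty": 0,"tz": 0,"wx": 0,"wy": 0,"wz": 0},
    {"tx": 24,"ty": 0,"tz": 0,"wx": 0,"wy": 0,"wz": 0},
    {"tx": 12,"ty": 0,"tz": 0,"wx": 0,"wy": 0,"wz": 0},
    {"tx": 0,"ty": 0,"tz": 0,"wx": 0,"wy": 0,"wz": 0},
    {"tx": 0,"ty": 0,"tz": 0,"wx": 0,"wy": 0,"wz": 0},
    {"tx": 0,"ty": 0,"tz": 0,"wx": 0,"wy": 0,"wz": 0}
  ]
}}

```text
time: 34.85
ee_pos: [521.7, 400.6, 123.6]
orientation: [1.213, 1.208, -1.206]
force: [0.4, 1.0, 0.8]
gripper_width: 61.8
```

{"name": "carry_out", "arguments": {
  "moves": [
    {"tx": 0,"ty": 0,"tz": 0,"wx": 0,"wy": 0,"wz": 0},
    {"tx": 0,"ty": 0,"tz": 0,"wx": 0,"wy": 0,"wz": 0},
    {"tx": 0,"ty": 0,"tz": 0,"wx": 0,"wy": 0,"wz": 0},
    {"tx": 0,"ty": 0,"tz": 0,"wx": 0,"wy": 0,"wz": 0},
    {"tx": 0,"ty": 0,"tz": 0,"wx": 0,"wy": 0,"wz": 0},
    {"tx": 0,"ty": 0,"tz": 0,"wx": 0,"wy": 0,"wz": 0}
  ],
  "claw": 1,
  "grip_force": 15
}}

```text
time: 35.45
ee_pos: [520.3, 399.9, 120.9]
orientation: [1.209, 1.209, -1.209]
force: [-0.1, -0.6, 0.1]
gripper_width: 29.3
```

```bash
python3 held.py w25.png
```

```text
35.45 [520.3 399.9 120.9] [ 1.209  1.209 -1.209] w 29.3 F [-0.11 -0.62  0.13]
lip top tool-x -19.8 centre tool y,z [-0.6 -1.3] r 16.3 1431
robust centre y,z [-0.6 -1.3] half [14.4 14.9] 1211
```

{"name": "carry_out", "arguments": {
  "moves": [
    {"tx": -15,"ty": 0,"tz": 0,"wx": 0,"wy": 0,"wz": 0},
    {"tx": -30,"ty": 0,"tz": 0,"wx": 0,"wy": 0,"wz": 0},
    {"tx": -40,"ty": 0,"tz": 0,"wx": 0,"wy": 0,"wz": 0},
    {"tx": -40,"ty": 0,"tz": 0,"wx": 0,"wy": 0,"wz": 0},
    {"tx": -40,"ty": 0,"tz": 0,"wx": 0,"wy": 0,"wz": 0},
    {"tx": -30,"ty": 6,"tz": 15,"wx": 0,"wy": 0,"wz": 0},
    {"tx": -19,"ty": 13,"tz": 30,"wx": 0,"wy": 0,"wz": 0},
    {"tx": 0,"ty": 17,"tz": 40,"wx": 0,"wy": 0,"wz": 0},
    {"tx": 0,"ty": 17,"tz": 40,"wx": 0,"wy": 0,"wz": 0},
    {"tx": 0,"ty": 17,"tz": 40,"wx": 0,"wy": 0,"wz": 0},
    {"tx": 0,"ty": 17,"tz": 40,"wx": 0,"wy": 0,"wz": 0},
    {"tx": 0,"ty": 17,"tz": 40,"wx": 0,"wy": 0,"wz": 0},
    {"tx": 0,"ty": 13,"tz": 30,"wx": 0,"wy": 0,"wz": 0},
    {"tx": 0,"ty": 7,"tz": 18,"wx": 0,"wy": 0,"wz": 0},
    {"tx": 0,"ty": 3,"tz": 9.5,"wx": 0,"wy": 0,"wz": 0},
    {"tx": 0,"ty": 0,"tz": 0,"wx": 0,"wy": 0,"wz": 0},
    {"tx": 0,"ty": 0,"tz": 0,"wx": 0,"wy": 0,"wz": 0},
    {"tx": 0,"ty": 0,"tz": 0,"wx": 0,"wy": 0,"wz": 0},
    {"tx": 0,"ty": 0,"tz": 0,"wx": 0,"wy": 0,"wz": 0}
  ]
}}

```text
time: 37.4
ee_pos: [646.9, 98.7, 335.0]
orientation: [1.208, 1.21, -1.208]
force: [-0.6, 0.4, -0.7]
gripper_width: 29.5
```

```bash
python3 held.py w26.png
```

```text
37.4 [646.9  98.7 335. ] [ 1.208  1.21  -1.208] w 29.5 F [-0.59  0.36 -0.71]
lip top tool-x -19.8 centre tool y,z [-4.1 -1.7] r 20.1 1435
robust centre y,z [-0.6 -1.2] half [14.4 14.9] 1191
```

View pics/w26.png

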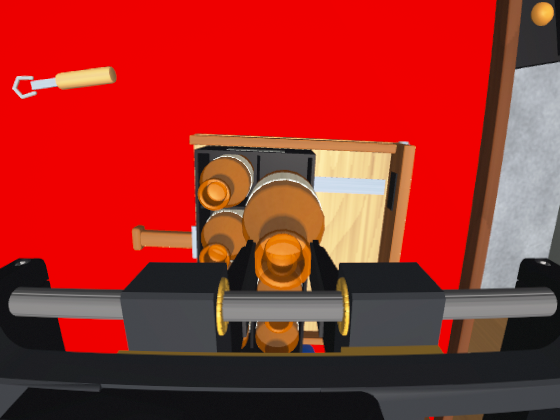

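{"name": "carry_out", "arguments": {
  "moves": [
    {"tx": 25,"ty": 0,"tz": 0,"wx": 0,"wy": 0,"wz": 0},
    {"tx": 40,"ty": 0,"tz": 0,"wx": 0,"wy": 0,"wz": 0},
    {"tx": 30,"ty": 0,"tz": 0,"wx": 0,"wy": 0,"wz": 0},
    {"tx": 20,"ty": 0,"tz": 0,"wx": 0,"wy": 0,"wz": 0},
    {"tx": 12,"ty": 0,"tz": 0,"wx": 0,"wy": 0,"wz": 0},
    {"tx": 10,"ty": 0,"tz": 0,"wx": 0,"wy": 0,"wz": 0},
    {"tx": 8,"ty": 0,"tz": 0,"wx": 0,"wy": 0,"wz": 0},
    {"tx": 7,"ty": 0,"tz": 0,"wx": 0,"wy": 0,"wz": 0},
    {"tx": 6,"ty": 0,"tz": 0,"wx": 0,"wy": 0,"wz": 0},
    {"tx": 0,"ty": 0,"tz": 0,"wx": 0,"wy": 0,"wz": 0},
    {"tx": 0,"ty": 0,"tz": 0,"wx": 0,"wy": 0,"wz": 0}
  ]
}}

```text
time: 38.55
ee_pos: [647.5, 97.4, 177.2]
orientation: [1.21, 1.209, -1.209]
force: [0.5, 0.2, -0.8]
gripper_width: 29.6
```

```bash
python3 held.py w27.png
```

```text
38.55 [647.5  97.4 177.2] [ 1.21   1.209 -1.209] w 29.6 F [ 0.45  0.19 -0.83]
lip top tool-x -19.8 centre tool y,z [-0.6 -1.1] r 16.3 1452
robust centre y,z [-0.6 -1.2] half [14.4 15. ] 1210
```

View pics/w27.png

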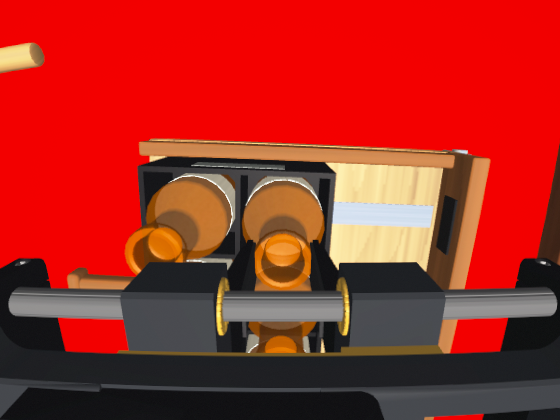

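{"name": "carry_out", "arguments": {
  "moves": [
    {"tx": 0,"ty": 0,"tz": 0,"wx": 0,"wy": 0,"wz": 0},
    {"tx": 0,"ty": 0,"tz": 0,"wx": 0,"wy": 0,"wz": 0},
    {"tx": 0,"ty": 0,"tz": 0,"wx": 0,"wy": 0,"wz": 0},
    {"tx": -10,"ty": 0,"tz": 0,"wx": 0,"wy": 0,"wz": 0},
    {"tx": -20,"ty": 0,"tz": 0,"wx": 0,"wy": 0,"wz": 0},
    {"tx": -40,"ty": 0,"tz": 0,"wx": 0,"wy": 0,"wz": 0},
    {"tx": -40,"ty": 0,"tz": 0,"wx": 0,"wy": 0,"wz": 0},
    {"tx": -10,"ty": -20,"tz": 20,"wx": 0,"wy": 0,"wz": 0},
    {"tx": 0,"ty": -34,"tz": 34,"wx": 0,"wy": 0,"wz": 0},
    {"tx": 0,"ty": -34,"tz": 34,"wx": 0,"wy": 0,"wz": 0},
    {"tx": 0,"ty": -34,"tz": 34,"wx": 0,"wy": 0,"wz": 0},
    {"tx": 0,"ty": -30,"tz": 30,"wx": 0,"wy": 0,"wz": 0},
    {"tx": 0,"ty": -15,"tz": 20,"wx": 0,"wy": 0,"wz": 0},
    {"tx": 0,"ty": 0,"tz": 0,"wx": 0,"wy": 0,"wz": 0},
    {"tx": 0,"ty": 0,"tz": 0,"wx": 0,"wy": 0,"wz": 0},
    {"tx": 0,"ty": 0,"tz": 0,"wx": 0,"wy": 0,"wz": 0}
  ],
  "claw": 0.35
}}

```text
time: 40.2
ee_pos: [480.9, -74.0, 297.3]
orientation: [1.209, 1.209, -1.208]
force: [-0.4, -0.3, 0.1]
gripper_width: 61.8
```

```bash
python3 lips.py w28.png 194; python3 sl.py 28 | grep -E "^194|sc|si"
```

```text
40.2 [480.9 -74.  297.3]
px [406.   6.] 273 centre [577.5  93.4] r 14.2 z 192.8 hsv [ 15. 255. 218.]
px [490.  10.] 383 centre [647.   95.5] r 16.6 z 192.9 hsv [ 15. 248. 225.]
px [397.  81.] 750 centre [574.4  31.7] r 16.7 z 192.9 hsv [ 15. 233. 220.]
px [480.  88.] 704 centre [645.1  27.8] r 16.6 z 192.8 hsv [ 16. 242. 232.]
px [384. 162.] 656 centre [567.9 -34.9] r 16.7 z 192.8 hsv [ 15.  227.5 220. ]
px [466. 171.] 605 centre [641.7 -42. ] r 16.5 z 192.8 hsv [ 16. 242. 232.]
px [380. 241.] 530 centre [ 569.2 -108. ] r 16.6 z 192.9 hsv [ 15. 255. 220.]
px [451. 244.] 543 centre [ 637.9 -110.3] r 16.9 z 192.7 hsv [ 15. 255. 228.]
scene 40.25
194 [304. 175.] 36 [579. 100.] 20
194 [288. 185.] 34 [573.  29.] 17
194 [317. 187.] 34 [648.  97.] 17
194 [271. 193.] 38 [567. -39.] 17
194 [301. 198.] 41 [643.  26.] 17
194 [254. 205.] 40 [ 570. -111.] 17
194 [285. 207.] 36 [641. -43.] 18
194 [268. 219.] 40 [ 636. -111.] 19
side 40.3
194 [297. 153.] 38 [644.  29.] 17
194 [278. 163.] 37 [576.  33.] 17
194 [312. 167.] 46 [642. -43.] 19
194 [291. 177.] 49 [568. -35.] 18
194 [326. 181.] 45 [ 639. -111.] 18
194 [307. 191.] 54 [ 569. -107.] 17
```

View pics/w28.png

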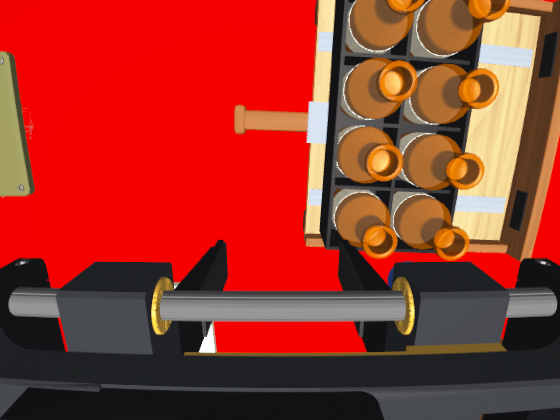

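View pics/scene28.png

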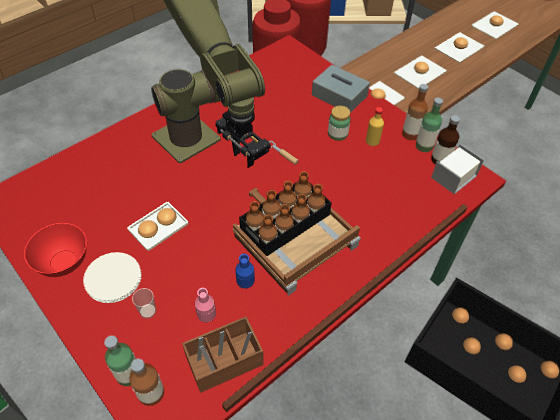

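All eight bottles stand in pockets, with their lips at z≈193. The grip bar runs from the bead at (240,119) to (308,121). Measuring it now.

Run:
```python
from h import *
c=load('wrist'); 
a=c['color'][60:200,220:350,::-1]; cv2.imwrite('pics/c28.png',cv2.resize(a,None,fx=5,fy=4.2,interpolation=2))
P=cloud(c); hsv=cv2.cvtColor(c['color'],cv2.COLOR_RGB2HSV)
m=(P[...,0]>400)&(P[...,0]<520)&(abs(P[...,1])<60)&(P[...,2]>30)&(P[...,2]<70)
q=P[m]
for x in range(424,520,8):
    s=q[abs(q[:,0]-x)<4]
    if len(s)>3: print(x,len(s),'y',np.percentile(s[:,1],[2,98]).round(1),'mid',(np.percentile(s[:,1],[2,98]).mean()).round(1),'z',np.median(s[:,2]).round(1))
print(q[:,0].min())
```

```text
424 170 y [-14.7  18.3] mid 1.8 z 52.7
432 166 y [-14.   17.4] mid 1.7 z 51.4
440 135 y [-10.5  12.8] mid 1.1 z 50.0
448 118 y [-10.5  12.8] mid 1.2 z 49.9
456 133 y [-10.5  12.8] mid 1.1 z 49.9
464 122 y [-11.2  11.5] mid 0.1 z 50.0
472 119 y [-11.8  11.5] mid -0.1 z 50.1
480 140 y [-11.8  11.5] mid -0.1 z 49.9
488 117 y [-11.7  11.5] mid -0.1 z 50.1
496 138 y [-13.   10.3] mid -1.4 z 50.1
504 121 y [-13.   10.3] mid -1.3 z 49.7
512 257 y [-57.5  20.7] mid -18.4 z 51.1
419.5372378377172
```

View pics/c28.png

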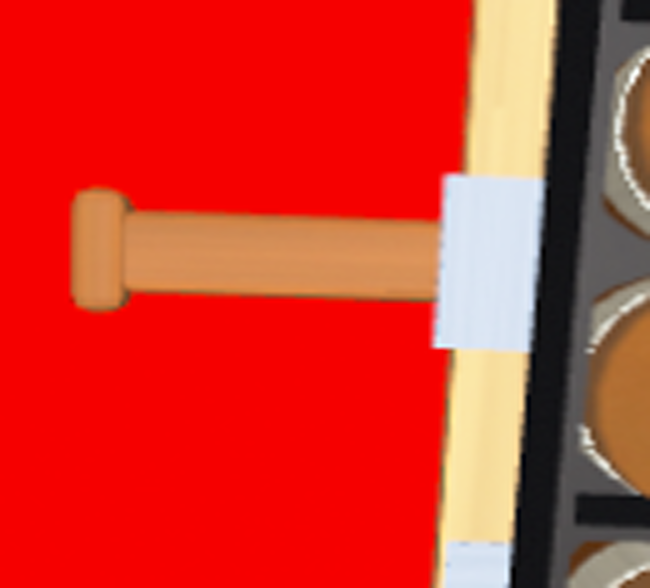

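{"name": "carry_out", "arguments": {
  "moves": [
    {"tx": 0,"ty": -12,"tz": -37.5,"wx": 0,"wy": 0,"wz": 0},
    {"tx": 0,"ty": -11.5,"tz": -37.5,"wx": 0,"wy": 0,"wz": 0},
    {"tx": 0,"ty": 0,"tz": 0,"wx": -8,"wy": 0,"wz": 0},
    {"tx": 0,"ty": 0,"tz": 0,"wx": -8,"wy": 0,"wz": 0},
    {"tx": 0,"ty": 0,"tz": 0,"wx": -8,"wy": 0,"wz": 0},
    {"tx": 0,"ty": 0,"tz": 0,"wx": -8,"wy": 0,"wz": 0},
    {"tx": 0,"ty": 0,"tz": 0,"wx": -8,"wy": 0,"wz": 0},
    {"tx": 0,"ty": 0,"tz": 0,"wx": -8,"wy": 0,"wz": 0},
    {"tx": 0,"ty": 0,"tz": 0,"wx": -8,"wy": 0,"wz": 0},
    {"tx": 0,"ty": 0,"tz": 0,"wx": -8,"wy": 0,"wz": 0},
    {"tx": 0,"ty": 0,"tz": 0,"wx": -8,"wy": 0,"wz": 0},
    {"tx": 0,"ty": 0,"tz": 0,"wx": -8,"wy": 0,"wz": 0},
    {"tx": 0,"ty": 0,"tz": 0,"wx": -8,"wy": 0,"wz": 0},
    {"tx": 0,"ty": 0,"tz": 0,"wx": 0,"wy": 0,"wz": 0},
    {"tx": 0,"ty": 0,"tz": 0,"wx": 0,"wy": 0,"wz": 0},
    {"tx": 0,"ty": 0,"tz": 0,"wx": 0,"wy": 0,"wz": 0}
  ]
}}

```text
time: 41.95
ee_pos: [456.9, 0.6, 296.8]
orientation: [0.029, 1.571, -0.029]
force: [1.3, -0.4, -0.2]
gripper_width: 62.0
```

Run:
```python
from h import *
s=manip.state(); print(s['time'],s['ee_pos'].round(1),s['qpos'].round(2)); R=Rn.from_rotvec(s['orientation']).as_matrix(); print(R.round(3))
grab('side','side29.png'); grab('wrist','w29.png')
```

```text
41.95 [456.9   0.6 296.8] [-0.12 -0.36  1.94  0.    1.56 -1.65]
[[-0.     0.036  0.999]
 [ 0.     0.999 -0.036]
 [-1.     0.    -0.   ]]
```

View pics/side29.png

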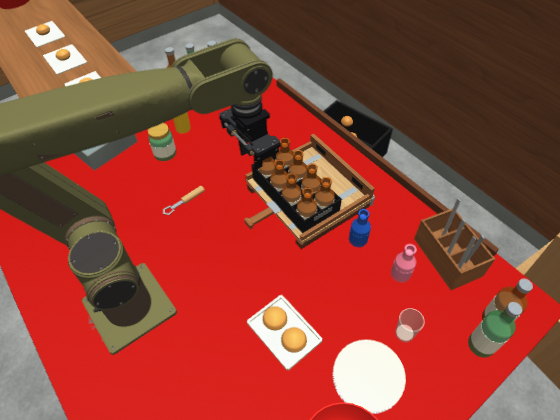

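View pics/w29.png

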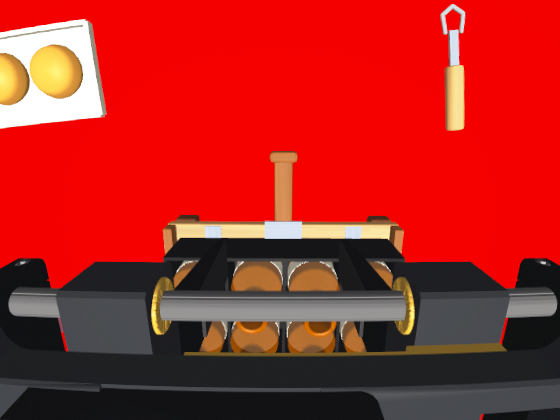

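{"name": "carry_out", "arguments": {
  "moves": [
    {"tx": 30,"ty": 0,"tz": 0,"wx": 0,"wy": 0,"wz": 0},
    {"tx": 45,"ty": 0,"tz": 0,"wx": 0,"wy": 0,"wz": 0},
    {"tx": 45,"ty": 0,"tz": 0,"wx": 0,"wy": 0,"wz": 0},
    {"tx": 40,"ty": 0,"tz": 0,"wx": 0,"wy": 0,"wz": 0},
    {"tx": 30,"ty": 0,"tz": 0,"wx": 0,"wy": 0,"wz": 0},
    {"tx": 20,"ty": 0,"tz": 0,"wx": 0,"wy": 0,"wz": 0},
    {"tx": 15,"ty": 0,"tz": 0,"wx": 0,"wy": 0,"wz": 0},
    {"tx": 0,"ty": 0,"tz": 0,"wx": 0,"wy": 0,"wz": 0},
    {"tx": 0,"ty": 0,"tz": 0,"wx": 0,"wy": 0,"wz": 0}
  ]
}}

```text
time: 42.95
ee_pos: [456.9, 0.4, 72.1]
orientation: [0.028, 1.571, -0.028]
force: [0.9, -0.0, 1.1]
gripper_width: 61.9
```

Run:
```python
from h import *
c=grab('wrist','w30.png'); s=c['s']; print(s['time'],s['ee_pos'].round(1))
P=cloud(c); q=P[(P[...,0]>415)&(P[...,0]<460)&(abs(P[...,1])<60)&(P[...,2]>35)&(P[...,2]<60)]
for x in range(420,460,8):
    t=q[abs(q[:,0]-x)<4]
    if len(t)>3: print(x,len(t),np.percentile(t[:,1],[2,98]).round(1),np.median(t[:,2]).round(1))
grab('side','side30.png')
```

```text
42.95 [4.569e+02 4.000e-01 7.210e+01]
420 614 [-14.3  17.5] 50.9
428 687 [-15.2  18.6] 53.0
436 445 [-10.5  14.1] 50.2
444 451 [-10.8  12.3] 50.1
452 432 [-11.2  12.1] 50.2
```

View pics/w30.png

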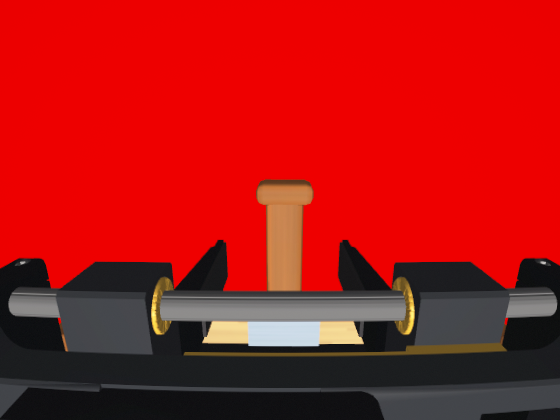

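View pics/side30.png

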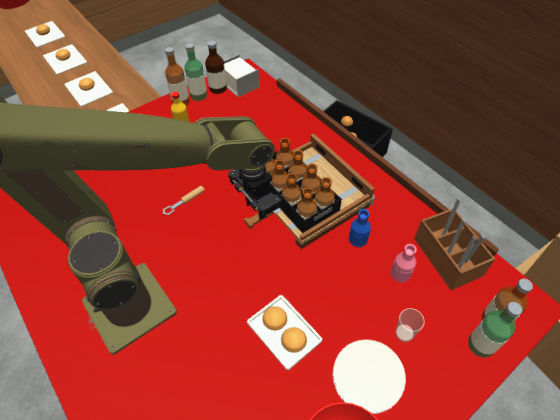

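{"name": "carry_out", "arguments": {
  "moves": [
    {"tx": 15,"ty": 0,"tz": 0,"wx": 0,"wy": 0,"wz": 0},
    {"tx": 10,"ty": 0,"tz": 0,"wx": 0,"wy": 0,"wz": 0},
    {"tx": 5,"ty": 0,"tz": 0,"wx": 0,"wy": 0,"wz": 0},
    {"tx": 0,"ty": 0,"tz": 0,"wx": 0,"wy": 0,"wz": 0},
    {"tx": 0,"ty": 0,"tz": 0,"wx": 0,"wy": 0,"wz": 0}
  ]
}}

```text
time: 43.55
ee_pos: [457.0, 0.4, 42.2]
orientation: [0.027, 1.57, -0.027]
force: [-0.7, -0.3, 0.3]
gripper_width: 61.9
```

{"name": "carry_out", "arguments": {
  "moves": [
    {"tx": 0,"ty": 0,"tz": 0,"wx": 0,"wy": 0,"wz": 0},
    {"tx": 0,"ty": 0,"tz": 0,"wx": 0,"wy": 0,"wz": 0},
    {"tx": 0,"ty": 0,"tz": 0,"wx": 0,"wy": 0,"wz": 0},
    {"tx": 0,"ty": 0,"tz": 0,"wx": 0,"wy": 0,"wz": 0},
    {"tx": 0,"ty": 0,"tz": 0,"wx": 0,"wy": 0,"wz": 0},
    {"tx": 0,"ty": 0,"tz": 0,"wx": 0,"wy": 0,"wz": 0},
    {"tx": 0,"ty": 0,"tz": 0,"wx": 0,"wy": 0,"wz": 0},
    {"tx": 0,"ty": 0,"tz": 0,"wx": 0,"wy": 0,"wz": 0}
  ],
  "claw": 1,
  "grip_force": 45
}}

```text
time: 44.35
ee_pos: [456.7, 0.4, 41.8]
orientation: [0.027, 1.571, -0.027]
force: [-0.5, -1.0, 0.0]
gripper_width: 3.8
```

Run:
```python
from h import *
s=manip.state(); print(s['gripper_width'],s['ee_pos'])
for n in ['wrist','scene','side']: grab(n,n+'31.png')
for n,(x,y,w,h) in dict(scene=(200,120,160,120),side=(190,120,200,140)).items():
    c=load(n); cv2.imwrite('pics/%s31c.png'%n,cv2.resize(c['color'][y:y+h,x:x+w,::-1],None,fx=4,fy=4,interpolation=2))
```

```text
3.809094450444114 [4.56737850e+02 4.00492181e-01 4.18351924e+01]
```

View pics/wrist31.png

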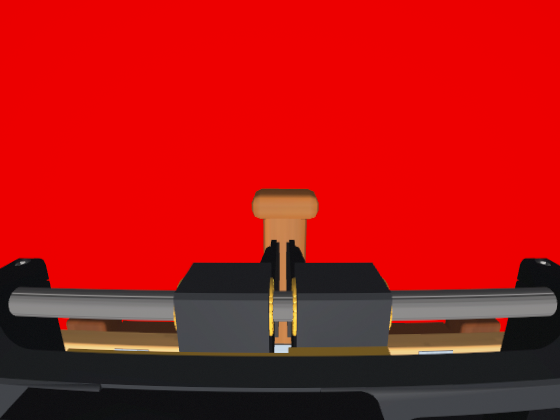

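View pics/side31c.png

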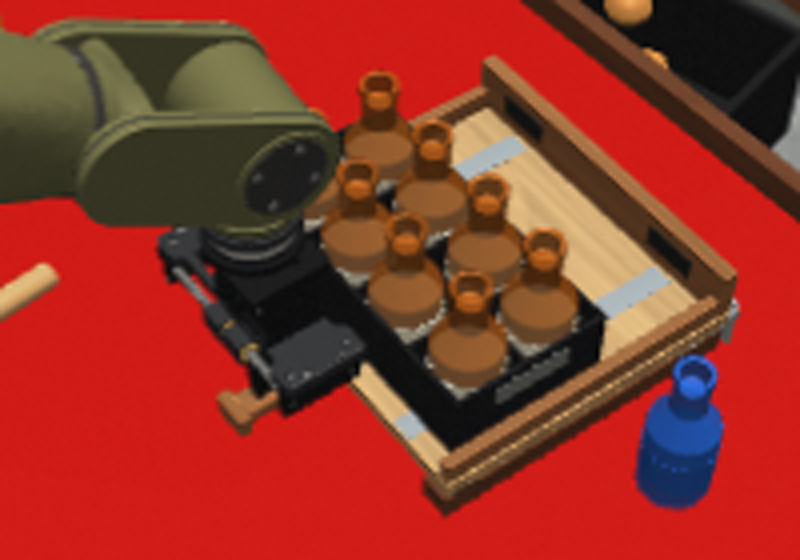

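View pics/scene31c.png

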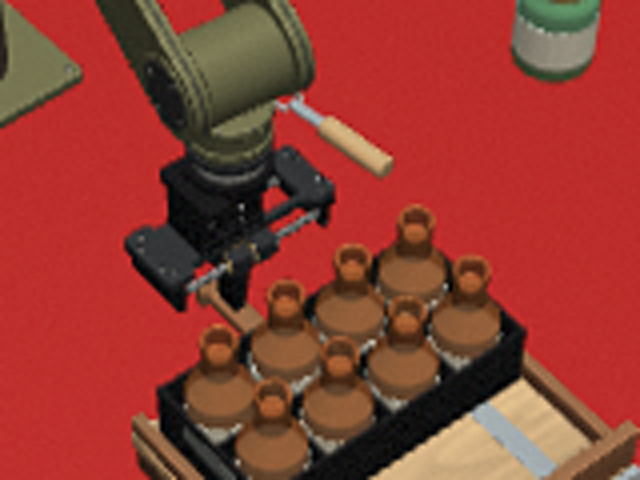

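Run:
```python
from h import *
c=load('wrist'); R,o=pose(c); s=c['s']; Rt=Rn.from_rotvec(s['orientation']).as_matrix()
for x in (19,9,0,-9,-19):
    print(x,[proj(c,[Rt@np.array([x,y,z])+s['ee_pos']]).round(0).tolist()[0] for y,z in ((-2,-10),(2,-10),(-14,-10),(14,-10))])
P=cloud(c)
for r in range(225,300,5):
    print(r,[P[r,u].round(0).tolist() for u in (268,276,284,292,300)])
a=c['color'][170:360,170:400,::-1]; cv2.imwrite('pics/w31c.png',cv2.resize(a,None,fx=3.4,fy=3.1,interpolation=2))
```

```text
19 [[281.0, 227.0], [287.0, 227.0], [262.0, 227.0], [306.0, 227.0]]
9 [[281.0, 232.0], [288.0, 232.0], [261.0, 232.0], [308.0, 232.0]]
0 [[281.0, 237.0], [288.0, 237.0], [260.0, 237.0], [309.0, 237.0]]
-9 [[281.0, 243.0], [288.0, 243.0], [259.0, 243.0], [310.0, 243.0]]
-19 [[281.0, 250.0], [288.0, 250.0], [257.0, 250.0], [312.0, 250.0]]
225 [[437.0, -8.0, 48.0], [437.0, -3.0, 50.0], [437.0, 1.0, 50.0], [437.0, 5.0, 50.0], [437.0, 10.0, 49.0]]
230 [[439.0, -8.0, 50.0], [439.0, -4.0, 50.0], [439.0, 1.0, 51.0], [439.0, 5.0, 51.0], [440.0, 9.0, 51.0]]
235 [[442.0, -8.0, 50.0], [442.0, -4.0, 50.0], [442.0, 1.0, 50.0], [442.0, 5.0, 51.0], [443.0, 9.0, 50.0]]
240 [[445.0, -8.0, 49.0], [445.0, -4.0, 51.0], [445.0, 1.0, 51.0], [444.0, 5.0, 54.0], [446.0, 9.0, 49.0]]
245 [[448.0, -8.0, 49.0], [444.0, -4.0, 59.0], [448.0, 0.0, 50.0], [445.0, 5.0, 58.0], [448.0, 9.0, 50.0]]
250 [[444.0, -7.0, 67.0], [446.0, -4.0, 63.0], [451.0, 0.0, 50.0], [445.0, 5.0, 66.0], [446.0, 9.0, 63.0]]
255 [[444.0, -7.0, 73.0], [446.0, -3.0, 69.0], [454.0, 0.0, 50.0], [445.0, 4.0, 72.0], [445.0, 8.0, 72.0]]
260 [[444.0
[... 171 characters left out ...]
 4.0, 84.0], [421.0, 5.0, 136.0]]
270 [[421.0, -3.0, 139.0], [446.0, -3.0, 86.0], [463.0, -0.0, 51.0], [445.0, 4.0, 90.0], [422.0, 5.0, 138.0]]
275 [[421.0, -3.0, 141.0], [446.0, -3.0, 91.0], [466.0, -0.0, 51.0], [444.0, 4.0, 96.0], [421.0, 5.0, 143.0]]
280 [[421.0, -3.0, 144.0], [446.0, -3.0, 95.0], [469.0, -0.0, 51.0], [423.0, 3.0, 142.0], [421.0, 5.0, 145.0]]
285 [[421.0, -3.0, 148.0], [445.0, -3.0, 102.0], [472.0, -0.0, 52.0], [424.0, 3.0, 143.0], [421.0, 5.0, 147.0]]
290 [[421.0, -3.0, 151.0], [426.0, -1.0, 141.0], [426.0, 1.0, 142.0], [426.0, 3.0, 141.0], [421.0, 5.0, 150.0]]
295 [[422.0, -3.0, 151.0], [426.0, -1.0, 144.0], [426.0, 1.0, 143.0], [427.0, 3.0, 143.0], [421.0, 5.0, 153.0]]
```

View pics/w31c.png

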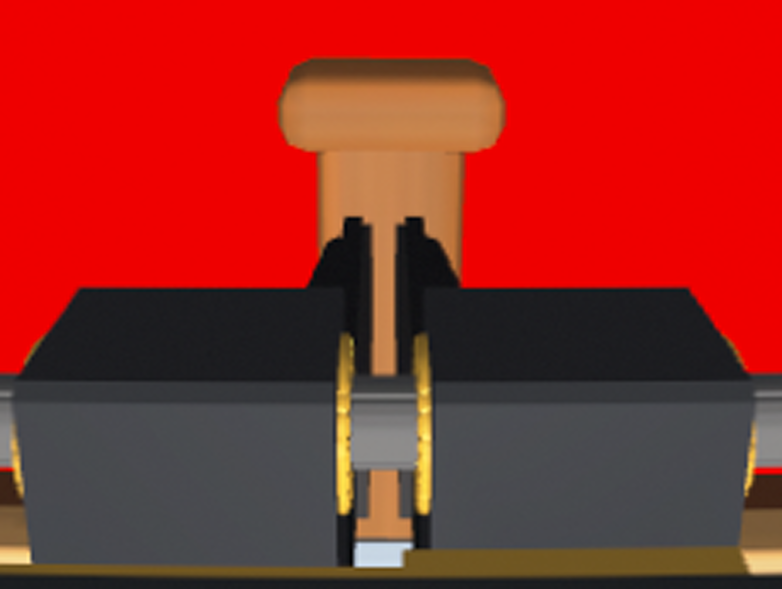

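{"name": "carry_out", "arguments": {
  "moves": [
    {"tx": 0,"ty": 0,"tz": 0,"wx": 0,"wy": 0,"wz": 0},
    {"tx": 0,"ty": 0,"tz": 0,"wx": 0,"wy": 0,"wz": 0},
    {"tx": 0,"ty": 0,"tz": 0,"wx": 0,"wy": 0,"wz": 0},
    {"tx": 0,"ty": 0,"tz": 0,"wx": 0,"wy": 0,"wz": 0},
    {"tx": 0,"ty": 0,"tz": 0,"wx": 0,"wy": 0,"wz": 0}
  ],
  "claw": 0.5,
  "grip_force": 15
}}

```text
time: 45.0
ee_pos: [456.8, 0.4, 41.9]
orientation: [0.027, 1.571, -0.027]
force: [-0.0, 0.2, -0.0]
gripper_width: 35.1
```

{"name": "carry_out", "arguments": {
  "moves": [
    {"tx": 0,"ty": 0,"tz": 0,"wx": 0,"wy": 0,"wz": 0},
    {"tx": 0,"ty": 0,"tz": 0,"wx": 0,"wy": 0,"wz": 0},
    {"tx": 0,"ty": 0,"tz": 0,"wx": 0,"wy": 0,"wz": 0},
    {"tx": 0,"ty": 0,"tz": 0,"wx": 0,"wy": 0,"wz": 0}
  ],
  "claw": 0.7,
  "grip_force": 10
}}

```text
time: 45.4
ee_pos: [456.8, 0.4, 41.8]
orientation: [0.027, 1.571, -0.027]
force: [0.9, -0.2, -0.4]
gripper_width: 28.9
```

{"name": "carry_out", "arguments": {
  "moves": [
    {"tx": 0,"ty": 0,"tz": 0,"wx": 0,"wy": 0,"wz": 0},
    {"tx": 0,"ty": 0,"tz": 0,"wx": 0,"wy": 0,"wz": 0},
    {"tx": 0,"ty": 0,"tz": 0,"wx": 0,"wy": 0,"wz": 0},
    {"tx": 0,"ty": 0,"tz": 0,"wx": 0,"wy": 0,"wz": 0}
  ],
  "claw": 0.8,
  "grip_force": 10
}}

```text
time: 45.8
ee_pos: [456.8, 0.4, 41.8]
orientation: [0.027, 1.571, -0.027]
force: [0.3, 0.8, -0.0]
gripper_width: 18.9
```

{"name": "carry_out", "arguments": {
  "moves": [
    {"tx": 0,"ty": 0,"tz": 0,"wx": 0,"wy": 0,"wz": 0},
    {"tx": 0,"ty": 0,"tz": 0,"wx": 0,"wy": 0,"wz": 0},
    {"tx": 0,"ty": 0,"tz": 0,"wx": 0,"wy": 0,"wz": 0},
    {"tx": 0,"ty": 0,"tz": 0,"wx": 0,"wy": 0,"wz": 0},
    {"tx": -3,"ty": 0,"tz": 0,"wx": 0,"wy": 0,"wz": 0},
    {"tx": 0,"ty": 0,"tz": 0,"wx": 0,"wy": 0,"wz": 0},
    {"tx": 0,"ty": 0,"tz": 0,"wx": 0,"wy": 0,"wz": 0}
  ],
  "claw": 1,
  "grip_force": 15
}}

```text
time: 46.5
ee_pos: [457.0, 0.4, 45.1]
orientation: [0.027, 1.57, -0.027]
force: [0.4, -0.3, -0.0]
gripper_width: 0.4
```

```bash
python3 -c "
from h import *
s=manip.state(); print(s['gripper_width'],s['force'],s['ft_torque'],s['ee_pos'])
c=grab('wrist','w32.png')
P=cloud(c); q=P[(P[...,0]>430)&(P[...,0]<445)&(abs(P[...,1])<9)&(P[...,2]>35)&(P[...,2]<70)]; print(np.median(q,0))
"
```

```text
0.42988714300390213 [ 0.43228861 -0.27355444 -0.03198691] [ 0.12832147 -0.07249117 -0.0046213 ] [4.56955282e+02 3.53254930e-01 4.50883903e+01]
[ 4.38943949e+02 -4.12132695e-01  5.06483325e+01]
```

{"name": "carry_out", "arguments": {
  "moves": [
    {"tx": 0,"ty": 0,"tz": 0,"wx": 0,"wy": 0,"wz": 0},
    {"tx": 0,"ty": 0,"tz": 0,"wx": 0,"wy": 0,"wz": 0},
    {"tx": 0,"ty": 0,"tz": 0,"wx": 0,"wy": 0,"wz": 0},
    {"tx": 0,"ty": 0,"tz": 0,"wx": 0,"wy": 0,"wz": 0},
    {"tx": 3,"ty": 0,"tz": 0,"wx": 0,"wy": 0,"wz": 0},
    {"tx": 0,"ty": 0,"tz": 0,"wx": 0,"wy": 0,"wz": 0}
  ],
  "claw": 0.5,
  "grip_force": 15
}}

```text
time: 47.15
ee_pos: [456.4, 0.4, 41.4]
orientation: [0.028, 1.571, -0.027]
force: [-0.0, -0.4, 0.2]
gripper_width: 42.9
```

```bash
python3 -c "
from h import *
s=manip.state(); print(s['gripper_width'],s['force'],s['ee_pos'])
c=grab('wrist','w33.png'); P=cloud(c)
for r in range(225,290,8):
    print(r,[P[r,u].round(0).tolist() for u in (262,270,284,298,306)])
a=c['color'][170:360,130:440,::-1]; cv2.imwrite('pics/w33c.png',cv2.resize(a,None,fx=2.5,fy=2.5,interpolation=2))
"
```

```text
42.93863398659847 [-0.00809211 -0.37918311  0.1976642 ] [4.56407618e+02 4.34191927e-01 4.13750381e+01]
225 [[452.0, -15.0, -1.0], [436.0, -7.0, 51.0], [436.0, 1.0, 50.0], [436.0, 8.0, 51.0], [438.0, 13.0, 46.0]]
233 [[457.0, -15.0, -0.0], [440.0, -7.0, 51.0], [441.0, 1.0, 51.0], [441.0, 8.0, 51.0], [459.0, 16.0, -0.0]]
241 [[464.0, -15.0, -1.0], [445.0, -7.0, 51.0], [445.0, 1.0, 51.0], [445.0, 8.0, 51.0], [465.0, 16.0, -1.0]]
249 [[470.0, -16.0, -0.0], [450.0, -7.0, 50.0], [450.0, 0.0, 51.0], [450.0, 8.0, 51.0], [471.0, 16.0, -1.0]]
257 [[476.0, -16.0, -1.0], [455.0, -8.0, 49.0], [454.0, 0.0, 51.0], [455.0, 8.0, 51.0], [478.0, 16.0, -2.0]]
265 [[482.0, -16.0, -0.0], [459.0, -8.0, 50.0], [459.0, 0.0, 51.0], [460.0, 8.0, 50.0], [483.0, 15.0, -1.0]]
273 [[488.0, -17.0, 1.0], [464.0, -8.0, 50.0], [464.0, -0.0, 51.0], [464.0, 8.0, 51.0], [489.0, 15.0, 0.0]]
281 [[495.0, -17.0, -1.0], [470.0, -8.0, 49.0], [470.0, -0.0, 50.0], [470.0, 8.0, 50.0], [496.0, 15.0, -2.0]]
289 [[501.0, -17.0, -0.0], [474.0, -8.0, 50.0], [474.0, -0.0, 50.0], [476.0, 8.0, 48.0], [502.0, 15.0, -1.0]]
```

View pics/w33c.png

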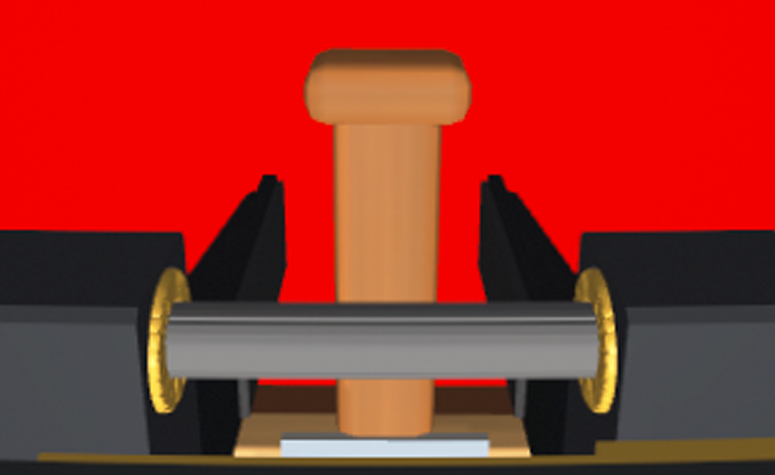

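{"name": "carry_out", "arguments": {
  "moves": [
    {"tx": 0,"ty": 0,"tz": -10,"wx": 0,"wy": 0,"wz": 0},
    {"tx": 0,"ty": 0,"tz": -10,"wx": 0,"wy": 0,"wz": 0},
    {"tx": 0,"ty": 0,"tz": -9,"wx": 0,"wy": 0,"wz": 0},
    {"tx": 0,"ty": 0,"tz": 0,"wx": 0,"wy": 0,"wz": 0},
    {"tx": 0,"ty": 0,"tz": 0,"wx": 0,"wy": 0,"wz": 0}
  ],
  "claw": 0.45
}}

```text
time: 47.7
ee_pos: [427.6, 1.4, 42.0]
orientation: [0.027, 1.57, -0.027]
force: [-0.4, 0.1, 0.1]
gripper_width: 52.1
```

{"name": "carry_out", "arguments": {
  "moves": [
    {"tx": 0,"ty": 0,"tz": 0,"wx": 0,"wy": 0,"wz": 0},
    {"tx": 0,"ty": 0,"tz": 0,"wx": 0,"wy": 0,"wz": 0},
    {"tx": 0,"ty": 0,"tz": 0,"wx": 0,"wy": 0,"wz": 0},
    {"tx": 0,"ty": 0,"tz": 0,"wx": 0,"wy": 0,"wz": 0}
  ],
  "claw": 0.75,
  "grip_force": 10
}}

```text
time: 48.1
ee_pos: [428.1, 2.5, 42.0]
orientation: [0.03, 1.57, -0.026]
force: [0.5, 5.7, 0.9]
gripper_width: 35.8
```

```bash
python3 -c "
from h import *
s=manip.state(); print(s['gripper_width'],s['force'],s['ee_pos'])
c=grab('wrist','w34.png')
a=c['color'][150:360,130:440,::-1]; cv2.imwrite('pics/w34c.png',cv2.resize(a,None,fx=2.5,fy=2.5,interpolation=2))
"
```

```text
35.78461007365948 [0.49954661 5.71512146 0.91588659] [428.12504553   2.53625836  41.9668791 ]
```

View pics/w34c.png

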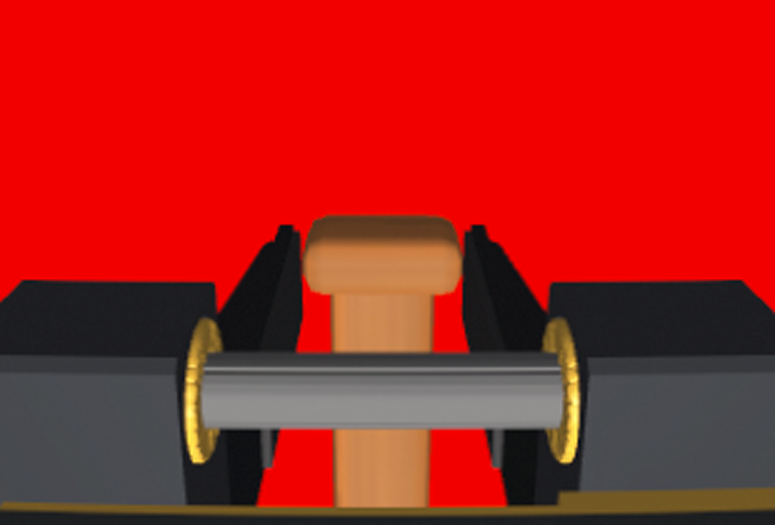

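{"name": "carry_out", "arguments": {
  "moves": [
    {"tx": 0,"ty": 0.8,"tz": 0,"wx": 0,"wy": 0,"wz": 0},
    {"tx": 0,"ty": 0.5,"tz": 0,"wx": 0,"wy": 0,"wz": 0},
    {"tx": 0,"ty": 0,"tz": 0,"wx": 0,"wy": 0,"wz": 0},
    {"tx": 0,"ty": 0,"tz": 0,"wx": 0,"wy": 0,"wz": 0}
  ],
  "claw": 1,
  "grip_force": 15
}}

```text
time: 48.55
ee_pos: [428.1, 2.6, 42.0]
orientation: [0.027, 1.57, -0.028]
force: [0.6, 1.1, 0.7]
gripper_width: 35.6
```

{"name": "carry_out", "arguments": {
  "moves": [
    {"tx": 0,"ty": 0,"tz": 0,"wx": 0,"wy": 0,"wz": 0},
    {"tx": 0,"ty": 0,"tz": 0,"wx": 0,"wy": 0,"wz": 0},
    {"tx": 0,"ty": 0,"tz": 0,"wx": 0,"wy": 0,"wz": 0}
  ],
  "grip_force": 30
}}

```text
time: 48.85
ee_pos: [428.1, 2.6, 42.0]
orientation: [0.027, 1.57, -0.028]
force: [2.0, 0.2, 0.2]
gripper_width: 34.8
```

{"name": "carry_out", "arguments": {
  "moves": [
    {"tx": -1.65,"ty": 0,"tz": 0,"wx": 0,"wy": 0.25,"wz": 0},
    {"tx": -3.31,"ty": 0,"tz": 0.02,"wx": 0,"wy": 0.5,"wz": 0},
    {"tx": -3.31,"ty": 0,"tz": 0.02,"wx": 0,"wy": 0.5,"wz": 0},
    {"tx": -3.31,"ty": 0,"tz": 0.02,"wx": 0,"wy": 0.5,"wz": 0},
    {"tx": -1.65,"ty": 0,"tz": 0,"wx": 0,"wy": 0.25,"wz": 0},
    {"tx": 0,"ty": 0,"tz": 0,"wx": 0,"wy": 0,"wz": 0}
  ]
}}

```text
time: 49.45
ee_pos: [428.1, 2.6, 53.7]
orientation: [0.028, 1.605, -0.027]
force: [7.0, -0.5, -11.2]
gripper_width: 34.5
```

```bash
cat > st.py <<'E'
from h import *
import sys
s=manip.state(); R=Rn.from_rotvec(s['orientation']).as_matrix()
print(round(s['time'],2),'ee',s['ee_pos'].round(1),'w',round(float(s['gripper_width']),1),'F',s['force'].round(1),'M',s['ft_torque'].round(2),'tilt',np.arctan2(-R[2,2],R[0,2]).round(4),'from z',np.arcsin((s['ee_pos'][2]-42)/379).round(4))
if len(sys.argv)>1:
    for n in sys.argv[2:]:
        c=grab(n,n+sys.argv[1]+'.png')
        x,y,w,h=dict(scene=(190,110,200,150),side=(190,100,200,150),wrist=(0,0,560,420))[n]
        k=4 if n!='wrist' else 1
        cv2.imwrite('pics/%s%sc.png'%(n,sys.argv[1]),cv2.resize(c['color'][y:y+h,x:x+w,::-1],None,fx=k,fy=k,interpolation=2))
E
python3 st.py 35 scene side wrist
```

```text
49.45 ee [428.1   2.6  53.7] w 34.5 F [  7.   -0.5 -11.2] M [ 0.17 -1.42 -0.09] tilt 0.0341 from z 0.0308
```

View pics/scene35c.png

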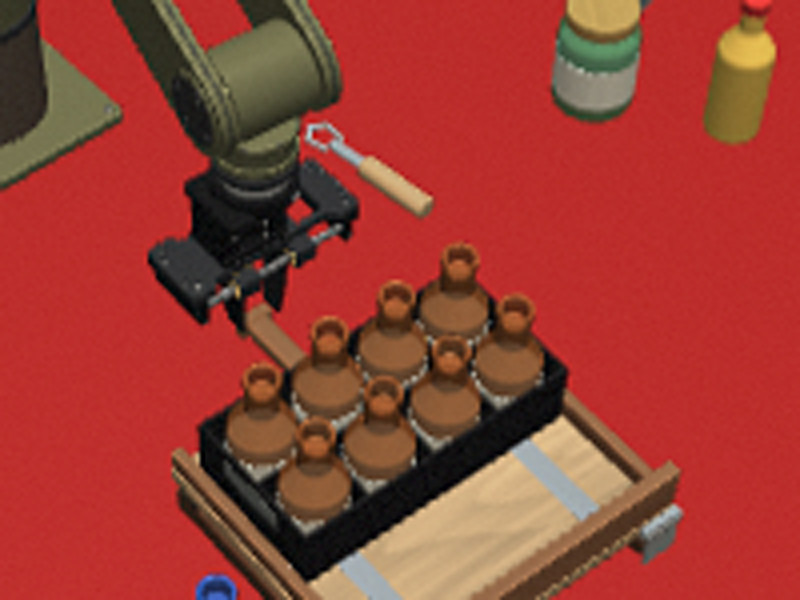

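View pics/wrist35.png

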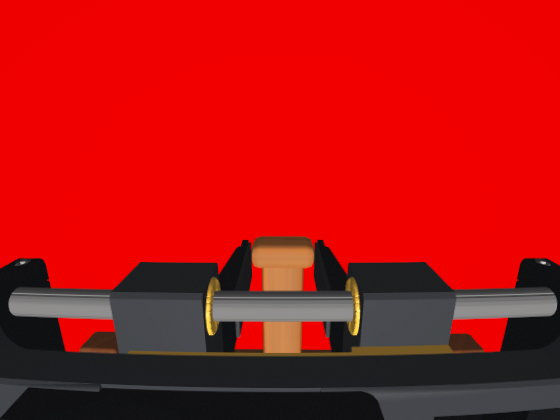

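{"name": "carry_out", "arguments": {
  "moves": [
    {"tx": -3.31,"ty": 0,"tz": 0.5,"wx": 0,"wy": 0.5,"wz": 0},
    {"tx": -3.31,"ty": 0,"tz": 0.5,"wx": 0,"wy": 0.5,"wz": 0},
    {"tx": -3.31,"ty": 0,"tz": 0.02,"wx": 0,"wy": 0.5,"wz": 0},
    {"tx": -3.31,"ty": 0,"tz": 0.02,"wx": 0,"wy": 0.5,"wz": 0},
    {"tx": -3.31,"ty": 0,"tz": 0.02,"wx": 0,"wy": 0.5,"wz": 0},
    {"tx": -3.31,"ty": 0,"tz": 0.02,"wx": 0,"wy": 0.5,"wz": 0},
    {"tx": -3.31,"ty": 0,"tz": 0.02,"wx": 0,"wy": 0.5,"wz": 0},
    {"tx": 0,"ty": 0,"tz": 0,"wx": 0,"wy": 0,"wz": 0}
  ]
}}

```text
time: 50.4
ee_pos: [429.6, 2.6, 77.3]
orientation: [0.029, 1.669, -0.026]
force: [2.3, -0.8, -11.8]
gripper_width: 34.5
```

```bash
python3 st.py 36 scene side
```

```text
50.4 ee [429.6   2.6  77.3] w 34.5 F [  2.3  -0.8 -11.8] M [ 0.06 -0.78 -0.04] tilt 0.0988 from z 0.0932
```

View pics/scene36c.png

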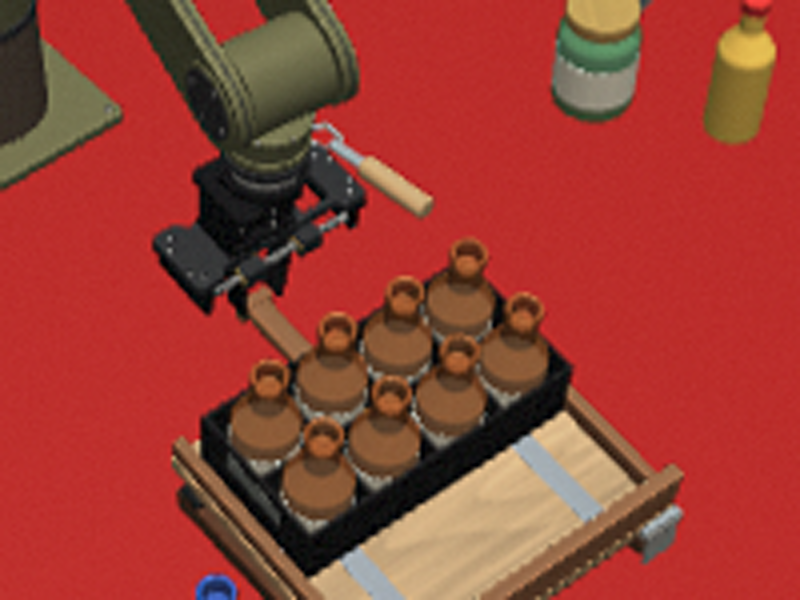

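View pics/side36c.png

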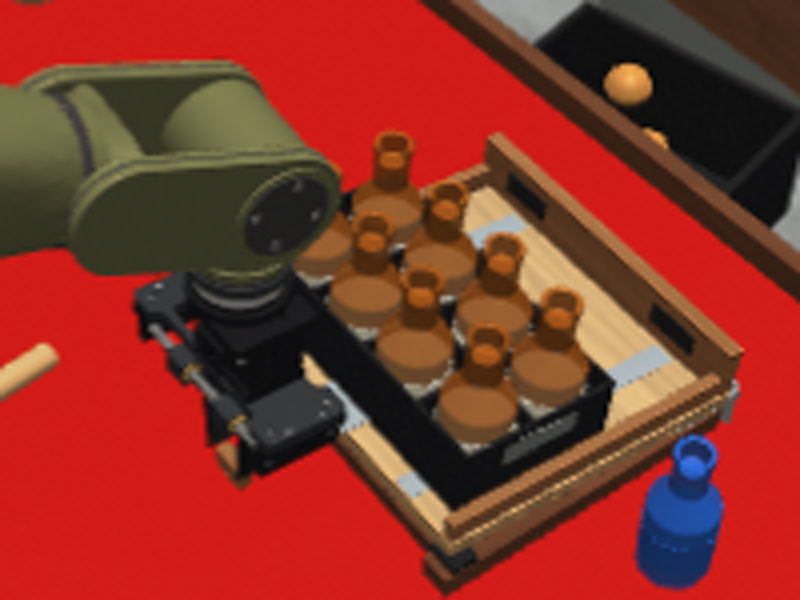

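```bash
cat > cr.py <<'E'
from h import *
import sys
def crate(names,tag):
    s=manip.state(); th=np.arcsin((s['ee_pos'][2]-42)/379)
    psi=-0.037; ex=np.array([np.cos(psi),np.sin(psi),0]); ey=np.array([-np.sin(psi),np.cos(psi),0]); ez=np.array([0,0,1.])
    bx=np.cos(th)*ex-np.sin(th)*ez; bz=np.sin(th)*ex+np.cos(th)*ez
    H=np.array([807.,-12,42])
    print(round(s['time'],2),'F',s['force'].round(1),'w',round(float(s['gripper_width']),1),'tilt',round(th,4))
    for n in names:
        c=grab(n,n+tag+'.png'); P=cloud(c)+(np.array([-3,-2.5,0]) if n=='scene' else np.array([2.2,1,0]))
        hsv=cv2.cvtColor(c['color'],cv2.COLOR_RGB2HSV)
        D=P-H; B=np.stack([D@bx,D@ey,D@bz],-1)
        m=(abs(B[...,2]-151)<5)&(hsv[...,0]>5)&(hsv[...,0]<18)&(hsv[...,1]>140)&(B[...,0]<0)&(B[...,0]>-300)&(abs(B[...,1])<150)
        q=B[m]
        # two rows 70 apart -> use right/left pct
        print(n,'n',len(q),'x pct',np.percentile(q[:,0],[2,50,98]).round(1),'z',np.median(q[:,2]).round(1),'crate x in stop ~',(np.percentile(q[:,0],[2,98]).mean()+15).round(1))
if __name__=='__main__': crate(sys.argv[2:],sys.argv[1])
E
python3 cr.py 37 scene side
```

```text
50.5 F [  2.5  -1.  -11.4] w 34.8 tilt 0.0932
scene n 328 x pct [-250.7 -178.7 -149.2] z 150.5 crate x in stop ~ -185.0
side n 339 x pct [-251.4 -178.8 -149.7] z 149.7 crate x in stop ~ -185.6
```

{"name": "carry_out", "arguments": {
  "moves": [
    {"tx": -3.31,"ty": 0,"tz": 0.02,"wx": 0,"wy": 0.5,"wz": 0},
    {"tx": -3.31,"ty": 0,"tz": 0.02,"wx": 0,"wy": 0.5,"wz": 0},
    {"tx": -3.31,"ty": 0,"tz": 0.02,"wx": 0,"wy": 0.5,"wz": 0},
    {"tx": 0,"ty": 0,"tz": 0,"wx": 0,"wy": 0,"wz": 0},
    {"tx": 0,"ty": 0,"tz": 0,"wx": 0,"wy": 0,"wz": 0}
  ]
}}

```text
time: 51.1
ee_pos: [430.9, 2.5, 87.8]
orientation: [0.029, 1.695, -0.026]
force: [-2.8, -2.3, -10.8]
gripper_width: 35.3
```

```bash
python3 cr.py 38 scene side
```

```text
51.1 F [ -2.8  -2.3 -10.8] w 35.3 tilt 0.1212
scene n 312 x pct [-250.8 -220.  -150. ] z 150.3 crate x in stop ~ -185.4
side n 341 x pct [-251.6 -177.6 -149.8] z 149.8 crate x in stop ~ -185.7
```

{"name": "carry_out", "arguments": {
  "moves": [
    {"tx": -2.65,"ty": 0,"tz": -0.1,"wx": 0,"wy": 0.4,"wz": 0},
    {"tx": -2.65,"ty": 0,"tz": -0.1,"wx": 0,"wy": 0.4,"wz": 0},
    {"tx": -2.65,"ty": 0,"tz": -0.1,"wx": 0,"wy": 0.4,"wz": 0},
    {"tx": -2.65,"ty": 0,"tz": 0,"wx": 0,"wy": 0.4,"wz": 0}
  ]
}}

```text
time: 51.6
ee_pos: [432.4, 2.5, 98.7]
orientation: [0.03, 1.722, -0.026]
force: [-4.6, -1.4, -10.6]
gripper_width: 34.7
```

```bash
python3 cr.py 39 side scene
```

```text
51.6 F [ -4.6  -1.4 -10.6] w 34.7 tilt 0.1502
side n 337 x pct [-250.8 -177.7 -149.5] z 149.6 crate x in stop ~ -185.2
scene n 307 x pct [-250.5 -180.6 -150.1] z 150.3 crate x in stop ~ -185.3
```

{"name": "carry_out", "arguments": {
  "moves": [
    {"tx": -2.65,"ty": 0,"tz": -0.3,"wx": 0,"wy": 0.4,"wz": 0},
    {"tx": -2.65,"ty": 0,"tz": -0.3,"wx": 0,"wy": 0.4,"wz": 0},
    {"tx": -2.65,"ty": 0,"tz": -0.2,"wx": 0,"wy": 0.4,"wz": 0},
    {"tx": -2.65,"ty": 0,"tz": -0.1,"wx": 0,"wy": 0.4,"wz": 0}
  ]
}}

```text
time: 52.1
ee_pos: [434.2, 2.4, 109.7]
orientation: [0.03, 1.748, -0.026]
force: [-1.6, -2.0, -10.5]
gripper_width: 34.4
```

```bash
python3 cr.py 40 side scene
```

```text
52.1 F [ -1.6  -2.  -10.5] w 34.4 tilt 0.1796
side n 329 x pct [-251.4 -178.9 -149.3] z 149.5 crate x in stop ~ -185.4
scene n 320 x pct [-250.3 -180.5 -150.3] z 150.7 crate x in stop ~ -185.3
```

{"name": "carry_out", "arguments": {
  "moves": [
    {"tx": -2.0,"ty": 0,"tz": -0.1,"wx": 0,"wy": 0.3,"wz": 0},
    {"tx": -2.0,"ty": 0,"tz": -0.1,"wx": 0,"wy": 0.3,"wz": 0},
    {"tx": -2.0,"ty": 0,"tz": -0.1,"wx": 0,"wy": 0.3,"wz": 0},
    {"tx": -2.0,"ty": 0,"tz": -0.1,"wx": 0,"wy": 0.3,"wz": 0}
  ]
}}

```text
time: 52.6
ee_pos: [435.7, 2.4, 117.6]
orientation: [0.031, 1.767, -0.025]
force: [2.1, -2.6, -12.1]
gripper_width: 34.6
```

```bash
python3 cr.py 41 side scene
```

```text
52.6 F [  2.1  -2.6 -12.1] w 34.6 tilt 0.2007
side n 342 x pct [-251.3 -178.  -148.8] z 149.4 crate x in stop ~ -185.0
scene n 315 x pct [-249.8 -181.6 -150.4] z 150.3 crate x in stop ~ -185.1
```

{"name": "carry_out", "arguments": {
  "moves": [
    {"tx": -2.0,"ty": 0,"tz": 0.1,"wx": 0,"wy": 0.3,"wz": 0},
    {"tx": -2.0,"ty": 0,"tz": 0.1,"wx": 0,"wy": 0.3,"wz": 0},
    {"tx": -2.0,"ty": 0,"tz": 0,"wx": 0,"wy": 0.3,"wz": 0},
    {"tx": -2.0,"ty": 0,"tz": 0,"wx": 0,"wy": 0.3,"wz": 0}
  ]
}}

```text
time: 53.1
ee_pos: [437.3, 2.3, 125.2]
orientation: [0.031, 1.789, -0.025]
force: [4.0, -3.1, -13.0]
gripper_width: 34.5
```

```bash
python3 cr.py 42 side scene
```

```text
53.1 F [  4.   -3.1 -13. ] w 34.5 tilt 0.2213
side n 338 x pct [-251.2 -178.8 -149.4] z 149.5 crate x in stop ~ -185.3
scene n 316 x pct [-250.1 -179.1 -150. ] z 150.5 crate x in stop ~ -185.0
```

{"name": "carry_out", "arguments": {
  "moves": [
    {"tx": -2.0,"ty": -0.2,"tz": 0.2,"wx": 0,"wy": 0.3,"wz": 0},
    {"tx": -2.0,"ty": -0.2,"tz": 0.2,"wx": 0,"wy": 0.3,"wz": 0},
    {"tx": -2.0,"ty": 0,"tz": 0.2,"wx": 0,"wy": 0.3,"wz": 0},
    {"tx": -1.3,"ty": 0,"tz": 0,"wx": 0,"wy": 0.2,"wz": 0}
  ]
}}

```text
time: 53.6
ee_pos: [438.8, 2.2, 132.0]
orientation: [0.032, 1.81, -0.024]
force: [3.9, -0.6, -12.4]
gripper_width: 34.9
```

```bash
python3 cr.py 43 side scene
```

```text
53.6 F [  3.9  -0.6 -12.4] w 34.9 tilt 0.2398
side n 326 x pct [-250.  -177.2 -149.4] z 149.6 crate x in stop ~ -184.7
scene n 304 x pct [-249.  -220.2 -150.8] z 150.4 crate x in stop ~ -184.9
```

{"name": "carry_out", "arguments": {
  "moves": [
    {"tx": -1.65,"ty": 0,"tz": 0.2,"wx": 0,"wy": 0.25,"wz": 0},
    {"tx": -1.65,"ty": 0,"tz": 0.2,"wx": 0,"wy": 0.25,"wz": 0},
    {"tx": -1.65,"ty": 0,"tz": 0.2,"wx": 0,"wy": 0.25,"wz": 0},
    {"tx": -1.65,"ty": 0,"tz": 0.1,"wx": 0,"wy": 0.25,"wz": 0}
  ]
}}

```text
time: 54.1
ee_pos: [440.4, 2.1, 138.1]
orientation: [0.032, 1.829, -0.024]
force: [0.3, 0.3, -10.5]
gripper_width: 34.6
```

```bash
python3 cr.py 44 side scene
```

```text
54.1 F [  0.3   0.3 -10.5] w 34.6 tilt 0.2563
side n 332 x pct [-251.  -179.3 -148.2] z 149.4 crate x in stop ~ -184.6
scene n 325 x pct [-249.2 -178.1 -149.2] z 149.7 crate x in stop ~ -184.2
```

{"name": "carry_out", "arguments": {
  "moves": [
    {"tx": -0.7,"ty": 0,"tz": 0,"wx": 0,"wy": 0.1,"wz": 0},
    {"tx": -0.7,"ty": 0,"tz": 0,"wx": 0,"wy": 0.1,"wz": 0},
    {"tx": -0.7,"ty": 0,"tz": 0,"wx": 0,"wy": 0.1,"wz": 0}
  ]
}}

```text
time: 54.5
ee_pos: [441.0, 2.1, 140.1]
orientation: [0.032, 1.834, -0.024]
force: [-2.5, 1.1, -10.3]
gripper_width: 34.5
```

```bash
python3 cr.py 45 side scene
```

```text
54.5 F [ -2.5   1.1 -10.3] w 34.5 tilt 0.2619
side n 324 x pct [-234.8 -161.5 -133.1] z 149.6 crate x in stop ~ -168.9
scene n 317 x pct [-228.9 -159.  -129.7] z 150.0 crate x in stop ~ -164.3
```

{"name": "carry_out", "arguments": {
  "moves": [
    {"tx": 0,"ty": 0,"tz": 0,"wx": 0,"wy": 0,"wz": 0},
    {"tx": 0,"ty": 0,"tz": 0,"wx": 0,"wy": 0,"wz": 0}
  ]
}}

```text
time: 54.8
ee_pos: [441.1, 2.1, 140.3]
orientation: [0.032, 1.834, -0.024]
force: [-4.1, 2.0, -7.7]
gripper_width: 34.8
```

```bash
python3 cr.py 46 side scene
```

```text
54.8 F [-4.1  2.  -7.7] w 34.8 tilt 0.2624
side n 326 x pct [-199.9 -129.1  -98.2] z 149.5 crate x in stop ~ -134.0
scene n 351 x pct [-191.  -120.9  -90.8] z 150.3 crate x in stop ~ -125.9
```

{"name": "carry_out", "arguments": {
  "moves": [
    {"tx": 0,"ty": 0,"tz": 0,"wx": 0,"wy": 0,"wz": 0},
    {"tx": 0,"ty": 0,"tz": 0,"wx": 0,"wy": 0,"wz": 0},
    {"tx": 0,"ty": 0,"tz": 0,"wx": 0,"wy": 0,"wz": 0},
    {"tx": 0,"ty": 0,"tz": 0,"wx": 0,"wy": 0,"wz": 0},
    {"tx": 0,"ty": 0,"tz": 0,"wx": 0,"wy": 0,"wz": 0},
    {"tx": 0,"ty": 0,"tz": 0,"wx": 0,"wy": 0,"wz": 0},
    {"tx": 0,"ty": 0,"tz": 0,"wx": 0,"wy": 0,"wz": 0},
    {"tx": 0,"ty": 0,"tz": 0,"wx": 0,"wy": 0,"wz": 0}
  ]
}}

```text
time: 55.7
ee_pos: [441.3, 2.0, 140.9]
orientation: [0.032, 1.833, -0.024]
force: [-4.9, 2.3, -3.9]
gripper_width: 34.7
```

```bash
python3 cr.py 47 side scene; python3 st.py 47 scene side
```

```text
55.7 F [-4.9  2.3 -3.9] w 34.7 tilt 0.264
side n 357 x pct [-136.5 -104.7  -35.7] z 149.6 crate x in stop ~ -71.1
scene n 337 x pct [-135.9  -64.9  -36.8] z 149.8 crate x in stop ~ -71.3
55.8 ee [441.3   2.  140.9] w 34.4 F [-5.3  2.8 -3.5] M [ 0.6   0.52 -0.19] tilt 0.2628 from z 0.2641
```

View pics/scene47c.png

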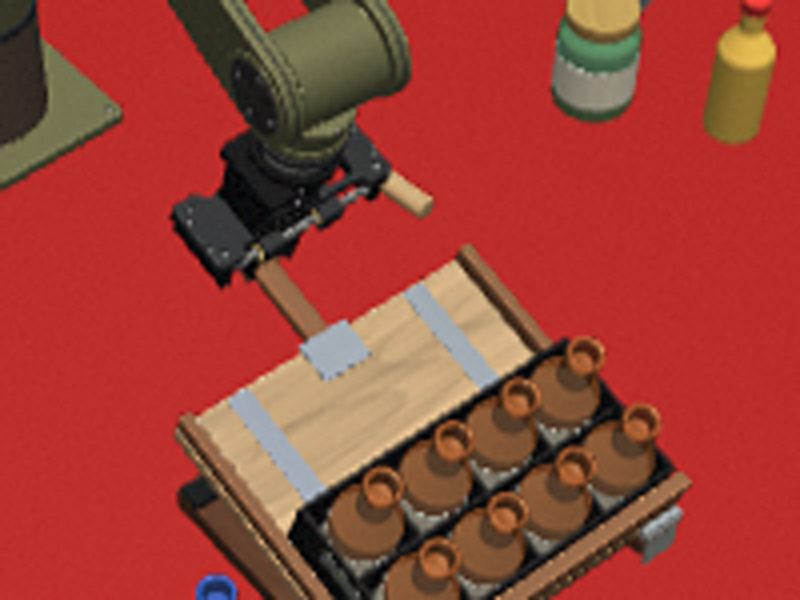

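View pics/side47c.png

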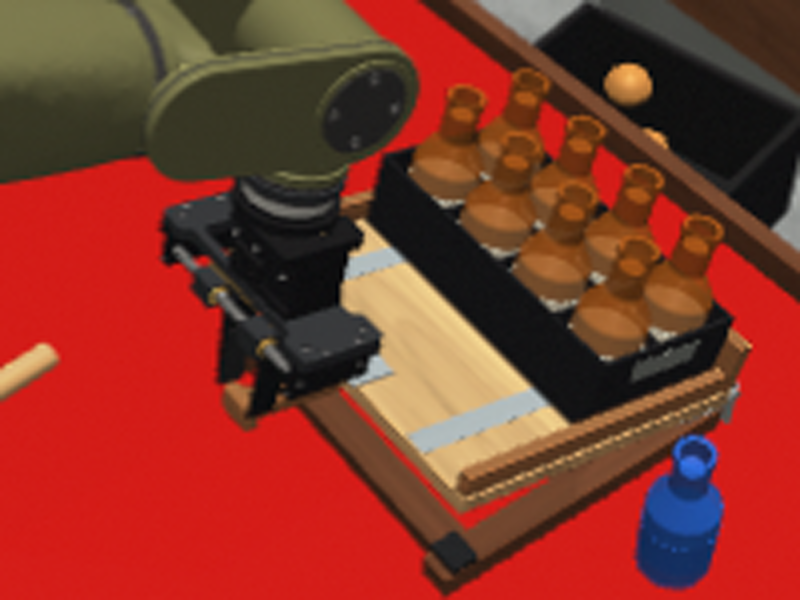

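{"name": "carry_out", "arguments": {
  "moves": [
    {"tx": 2.5,"ty": 0,"tz": -0.3,"wx": 0,"wy": -0.38,"wz": 0},
    {"tx": 4.96,"ty": 0,"tz": -0.3,"wx": 0,"wy": -0.75,"wz": 0},
    {"tx": 4.96,"ty": 0,"tz": -0.1,"wx": 0,"wy": -0.75,"wz": 0},
    {"tx": 4.96,"ty": 0,"tz": 0,"wx": 0,"wy": -0.75,"wz": 0},
    {"tx": 4.96,"ty": 0,"tz": 0,"wx": 0,"wy": -0.75,"wz": 0},
    {"tx": 4.96,"ty": 0,"tz": 0,"wx": 0,"wy": -0.75,"wz": 0},
    {"tx": 4.96,"ty": 0,"tz": 0,"wx": 0,"wy": -0.75,"wz": 0},
    {"tx": 4.96,"ty": 0,"tz": 0,"wx": 0,"wy": -0.75,"wz": 0}
  ]
}}

```text
time: 56.7
ee_pos: [433.2, 2.3, 103.7]
orientation: [0.031, 1.732, -0.025]
force: [0.7, 4.7, -4.4]
gripper_width: 34.7
```

```bash
python3 st.py
```

```text
56.7 ee [433.2   2.3 103.7] w 34.7 F [ 0.7  4.7 -4.4] M [ 0.98 -0.26 -0.19] tilt 0.1613 from z 0.1636
```

{"name": "carry_out", "arguments": {
  "moves": [
    {"tx": 4.96,"ty": 0.2,"tz": 0,"wx": 0,"wy": -0.75,"wz": 0},
    {"tx": 4.96,"ty": 0.2,"tz": 0,"wx": 0,"wy": -0.75,"wz": 0},
    {"tx": 4.96,"ty": 0.1,"tz": 0,"wx": 0,"wy": -0.75,"wz": 0},
    {"tx": 4.96,"ty": 0,"tz": 0,"wx": 0,"wy": -0.75,"wz": 0},
    {"tx": 4.96,"ty": 0,"tz": 0,"wx": 0,"wy": -0.75,"wz": 0},
    {"tx": 4.96,"ty": 0,"tz": 0,"wx": 0,"wy": -0.75,"wz": 0},
    {"tx": 4.96,"ty": 0,"tz": 0,"wx": 0,"wy": -0.75,"wz": 0},
    {"tx": 4.96,"ty": 0,"tz": 0,"wx": 0,"wy": -0.75,"wz": 0},
    {"tx": 4.96,"ty": 0,"tz": 0,"wx": 0,"wy": -0.75,"wz": 0},
    {"tx": 4.96,"ty": 0,"tz": 0,"wx": 0,"wy": -0.75,"wz": 0},
    {"tx": 3.3,"ty": 0,"tz": 0,"wx": 0,"wy": -0.5,"wz": 0},
    {"tx": 2.5,"ty": 0,"tz": 0,"wx": 0,"wy": -0.38,"wz": 0},
    {"tx": 1.7,"ty": 0,"tz": 0,"wx": 0,"wy": -0.25,"wz": 0},
    {"tx": 0,"ty": 0,"tz": 0,"wx": 0,"wy": 0,"wz": 0}
  ]
}}

```text
time: 58.1
ee_pos: [428.1, 2.6, 47.1]
orientation: [0.027, 1.581, -0.028]
force: [6.2, 0.9, -7.3]
gripper_width: 35.0
```

```bash
python3 st.py; python3 cr.py 48 side
```

```text
58.1 ee [428.1   2.6  47.1] w 35.0 F [ 6.2  0.9 -7.3] M [ 0.29 -1.12 -0.07] tilt 0.0104 from z 0.0135
58.1 F [ 6.2  0.9 -7.3] w 35.0 tilt 0.0135
side n 365 x pct [-135.2 -106.6  -35.9] z 149.8 crate x in stop ~ -70.5
```

{"name": "carry_out", "arguments": {
  "moves": [
    {"tx": 1.8,"ty": 0,"tz": 0.3,"wx": 0,"wy": -0.3,"wz": 0},
    {"tx": 1.5,"ty": 0,"tz": 0.3,"wx": 0,"wy": -0.3,"wz": 0},
    {"tx": 1.0,"ty": 0,"tz": 0.3,"wx": 0,"wy": 0,"wz": 0},
    {"tx": 0,"ty": 0,"tz": 0,"wx": 0,"wy": 0,"wz": 0},
    {"tx": 0,"ty": 0,"tz": 0,"wx": 0,"wy": 0,"wz": 0}
  ]
}}

```text
time: 58.65
ee_pos: [428.0, 2.6, 42.7]
orientation: [0.027, 1.574, -0.028]
force: [4.0, -1.3, -6.8]
gripper_width: 34.6
```

```bash
python3 st.py
```

```text
58.65 ee [428.    2.6  42.7] w 34.6 F [ 4.  -1.3 -6.8] M [ 0.1  -0.75 -0.01] tilt 0.0031 from z 0.0017
```

{"name": "carry_out", "arguments": {
  "moves": [
    {"tx": 0.5,"ty": 0,"tz": 0.3,"wx": 0,"wy": -0.1,"wz": 0},
    {"tx": 0.5,"ty": 0,"tz": 0.2,"wx": 0,"wy": 0,"wz": 0},
    {"tx": 0,"ty": 0,"tz": 0,"wx": 0,"wy": 0,"wz": 0}
  ]
}}

```text
time: 58.95
ee_pos: [428.1, 2.6, 42.0]
orientation: [0.027, 1.573, -0.028]
force: [-1.5, -1.5, -1.1]
gripper_width: 34.7
```

{"name": "carry_out", "arguments": {
  "moves": [
    {"tx": 0,"ty": 0,"tz": 0,"wx": 0,"wy": 0,"wz": 0},
    {"tx": 0,"ty": 0,"tz": 0,"wx": 0,"wy": 0,"wz": 0},
    {"tx": 0,"ty": 0,"tz": 0,"wx": 0,"wy": 0,"wz": 0},
    {"tx": 0,"ty": 0,"tz": 0,"wx": 0,"wy": 0,"wz": 0},
    {"tx": 0,"ty": 0,"tz": 0,"wx": 0,"wy": 0,"wz": 0}
  ],
  "claw": 0.35
}}

```text
time: 59.45
ee_pos: [428.9, 2.8, 42.1]
orientation: [0.027, 1.571, -0.027]
force: [0.3, -0.5, 0.2]
gripper_width: 61.3
```

```bash
python3 st.py 49 wrist
```

```text
59.45 ee [428.9   2.8  42.1] w 61.3 F [ 0.3 -0.5  0.2] M [ 0.06 -0.04 -0.01] tilt 0.0004 from z 0.0002
```

View pics/wrist49.png

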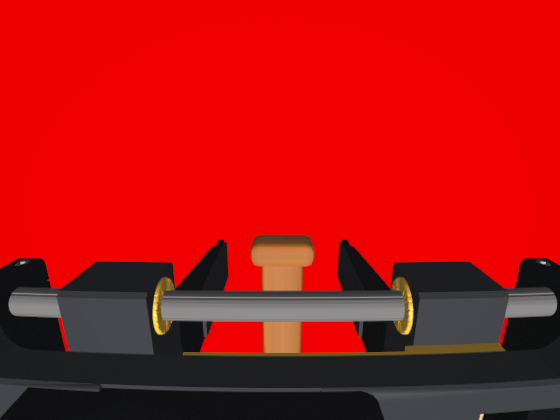

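Fingers are clear of the bead. Backing straight up.

{"name": "carry_out", "arguments": {
  "moves": [
    {"tx": -10,"ty": 0,"tz": 0,"wx": 0,"wy": 0,"wz": 0},
    {"tx": -20,"ty": 0,"tz": 0,"wx": 0,"wy": 0,"wz": 0},
    {"tx": -40,"ty": 0,"tz": 0,"wx": 0,"wy": 0,"wz": 0},
    {"tx": -45,"ty": 0,"tz": 0,"wx": 0,"wy": 0,"wz": 0},
    {"tx": -45,"ty": 0,"tz": 0,"wx": 0,"wy": 0,"wz": 0},
    {"tx": -40,"ty": 0,"tz": 0,"wx": 0,"wy": 0,"wz": 0},
    {"tx": -20,"ty": 0,"tz": 0,"wx": 0,"wy": 0,"wz": 0},
    {"tx": 0,"ty": 0,"tz": 0,"wx": 0,"wy": 0,"wz": 0},
    {"tx": 0,"ty": 0,"tz": 0,"wx": 0,"wy": 0,"wz": 0},
    {"tx": 0,"ty": 0,"tz": 0,"wx": 0,"wy": 0,"wz": 0}
  ]
}}

```text
time: 60.5
ee_pos: [427.9, 2.9, 259.8]
orientation: [0.028, 1.575, -0.027]
force: [-0.5, -0.3, 0.0]
gripper_width: 62.1
```

```bash
python3 st.py 50 scene side
python3 - <<'E'
from h import *
for n in ['scene','side']:
    c=load(n); P=cloud(c)+(np.array([-3,-2.5,0]) if n=='scene' else np.array([2.2,1,0]))
    # bar height near grip
    q=P[(P[...,0]>440)&(P[...,0]<505)&(abs(P[...,1])<9)&(P[...,2]>20)&(P[...,2]<90)]; print(n,'bar top z',np.median(q[:,2]).round(1),len(q))
    psi=-.037; D=P-np.array([807,-12,42]); bx=D@np.array([np.cos(psi),np.sin(psi),0]); by=D@np.array([-np.sin(psi),np.cos(psi),0])
    hsv=cv2.cvtColor(c['color'],cv2.COLOR_RGB2HSV)
    m=(abs(D[...,2]-151)<5)&(hsv[...,0]>5)&(hsv[...,0]<18)&(hsv[...,1]>140)&(bx<0)&(bx>-300)&(abs(by)<150)
    print('crate x in stop',np.percentile(bx[m],[2,98]).mean().round(1)+15, 'lip z',np.median(P[m][:,2]).round(1))
    k,l,st,ce=cv2.connectedComponentsWithStats(cv2.morphologyEx(m.astype(np.uint8),cv2.MORPH_CLOSE,np.ones((3,3))))
    for i in range(1,k):
        if st[i,4]>12: print(np.array([bx[(l==i)&m].mean()+15+71,by[(l==i)&m].mean()]).round(0),end=' ')
    print()
E
```

```text
60.5 ee [427.9   2.9 259.8] w 62.1 F [-0.5 -0.3  0. ] M [ 0.09 -0.03  0.02] tilt 0.0041 from z 0.6121
scene bar top z 49.8 65
crate x in stop -70.1 lip z 192.7
[-33. 103.] [-34.  33.] [38. 98.] [-34. -36.] [34. 31.] [ -34. -109.] [ 35. -40.] [  35. -107.] 
side bar top z 49.5 102
crate x in stop -70.9 lip z 191.8
[ 35. 103.] [-34. 103.] [36. 34.] [-35.  35.] [ 37. -37.] [-34. -34.] [  35. -106.] [ -35. -105.]
```

View pics/scene50.png

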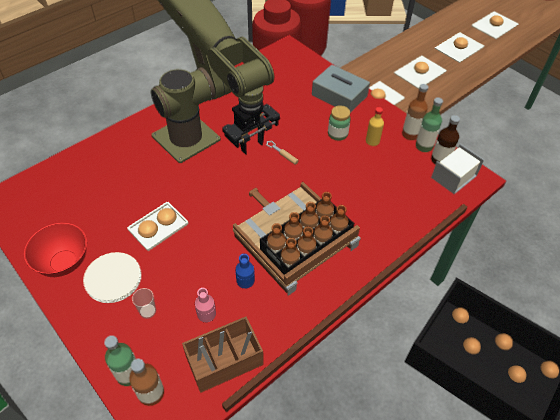

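View pics/side50c.png

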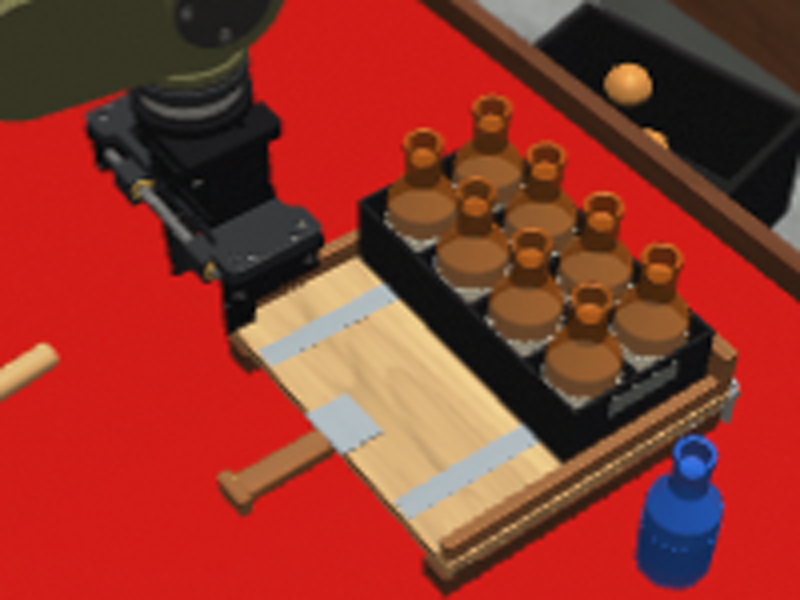

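The board is flat with its bar top at z≈50, as at the start. The crate is at the stop, all eight bottles stand in their pockets, and the other things haven't moved.

```bash
python3 -c "
from bench import manip
print(manip.finish_job())"
```

```text
the job is handed in; nothing more can be done
None
```

The job is handed in at about 60 s. My last checks agree with the end conditions, but no verdict was reported.

- **Bottles:** I put the six loose amber bottles into the six free pockets, beside the two already there. The blue and pink look-alikes were left alone.
- **Slide:** I raised the board slowly, and the crate began to slide at about 0.26 rad. I held that angle while it glided to the stop. The one speed I could read from the pictures, about halfway down, was roughly 0.16 m/s. I then lowered the board, let go and backed off.
- **Last checks:** The bar top was at z≈50 mm, as at the start. Crate x from the stop was about -70 to -71 mm, where home is -72 mm. All eight lips were at z≈192–193 mm, with one bottle in each pocket. The other things looked unmoved; I checked these by eye, not by measuring.

**Grip problem:** the fingers closed straight through the middle of the grip bar with no contact, first at 45 N and again at 10–15 N. I used the end bead instead, which held firmly at 30 N.

**Camera disagreement:** the scene and side cameras differed by about 5 mm in x. I used the wrist camera for all grasping and placing.

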